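# Dock the wand scanner under a low canopy

## Task

Put the pen-shaped wand scanner from its angled rest into the free charging dock, the one closed by a dust plug: first pull the plug out and put it in the small open tray. The canopy over the dock is too low to bring the wand in upright, so slip its nose into the mouth at a clear slant of about 20 degrees, then stand it up under the canopy and lower it until the thin steel nose is fully home in the contact opening at the bottom, and let go. Do not knock over the glue stick or the correction-fluid bottle.

Things in the scene. Friction and masses are not known exactly. Their poses are not given: they have to be found in the camera images.
- wand: Loose round stick, 165 mm long, 60 g: body 13 mm in diameter (grey lower half, black upper half), steel nose at the foot 8 mm in diameter, 19 mm long, widening to the body over the next 8 mm. Origin: centre of the nose's tip; +z runs to the top end. Starts lying in the angled rest, 45 degrees from vertical, and lifts straight off.
- rest: Fixed grey angled rest: base 150 x 60 x 8 mm, origin under it at desk level. The wand leans with its top toward +x, tip against a stop at (-55, 0, 22) mm, on two fork posts under it 34 and 138 mm from the tip; between the forks it is free all round.
- dock: Fixed free dock (with the plug). Origin on the desk below the bore's axis, z up, -x its open front (toward the robot). Base x -39 to 47, y -92 to 48, 12 mm high. Housing round the bore 56 x 56 mm, 76 mm high. Mast 20 x 14 mm at (6, -67) mm carries a canopy above the bore. Open at front, back and +y side: the wand can swing in leaning with its top toward +y.
- mouth (a point): Centre of the bore's mouth, 76 mm above the desk, axes as the dock's. From the top: 25 mm wide, tapering to 17 mm at 24 mm depth; 17 mm wide down to 45 mm; a short lead-in; the contact opening, 12 mm wide, from 50 mm to its floor at 60 mm. Home: wand upright, tip on that floor.
- canopy_edge (a point): Middle of the lower edge of the canopy's free (+y) end, 227 mm above the desk. The flat canopy, 12 mm thick, spans x -2 to 26 and y -75 to 22 mm in the dock's frame; its underside is 151 mm above the mouth.
- plug: The loose dust plug, 30 g, round, sitting in the mouth: flange 38 mm in diameter and 5 mm thick lying on the housing's top, below it a 17 mm stub 14 mm long, above it an upright pull 15 mm in diameter, its top 47 mm above the flange's underside. Origin: centre of the flange's underside, z up.
- tray: The fixed small black open tray, 120 x 120 mm, 22 mm high, walls and floor 4 mm. Origin under its centre.
- dock_busy: The other dock, fixed, same shape, axes and size, holding another wand (fixed) and no plug; leave it be. Its wand stands up to 181 mm.
- glue_stick: A loose standing glue stick, 26 mm in diameter, 93 mm high; origin under its foot. Must stay standing.
- correction_bottle: A loose small standing bottle, 30 mm in diameter, 74 mm high; origin under its foot. Must stay standing.

How it is judged (in metres and radians):
On the way, in this order (a step that is already met when the one before it is completed fails the run):
1. the dust plug lies in the tray, let go (x of plug in the frame of tray between -0.056 and 0.056 m and y of plug in the frame of tray between -0.056 and 0.056 m and height (world z) of plug below 0.035 m and linear speed of plug below 0.05 m/s and contact force between plug and the fingers below 0.1 N), for 0.2 s.
2. the wand's nose is inside the dock's mouth, at least 5 mm deep, while the wand slants by 11.5 degrees (0.2 rad) or more (z of wand in the frame of mouth below -0.005 m and horizontal distance between wand and mouth below 0.0125 m and angle between wand's own z axis and vertical above 0.2 rad), for 0.1 s.
At the end, for the whole second after the job is handed in: The wand stands in the free dock with its tip within 4 mm of the floor of the contact opening (at least 56 mm below the mouth), within 5 mm of the bore's axis and within 7 degrees of upright, at rest; the plug lies at rest in the tray; glue stick and bottle still stand (z of wand in the frame of mouth below -0.056 m and horizontal distance between wand and mouth below 0.005 m and angle between wand's own z axis and vertical below 0.13 rad and linear speed of each of wand, plug below 0.02 m/s and x of plug in the frame of tray between -0.056 and 0.056 m and y of plug in the frame of tray between -0.056 and 0.056 m and height (world z) of plug below 0.035 m and angle between each of glue_stick, correction_bottle's own z axis and vertical below 0.3 rad); the robot touches nothing.
It fails at once if the glue stick is knocked over (angle between glue_stick's own z axis and vertical above 0.6 rad).
It fails at once if the correction-fluid bottle is knocked over (angle between correction_bottle's own z axis and vertical above 0.6 rad).
It also fails if it takes over 69 s, if anything falls off the work surface, if the arm or the gripper's body presses on something with over 40 N, if the wrist force passes 120 N, or if a joint passes its speed limit or range.

## Robot

A 6-joint arm with a two-finger parallel gripper is mounted at the origin on a cart in front of the work surface, level with it; the furniture and walls round the work are solid. World frame = base frame: x ahead of the robot, y to its left, z up, the work surface at z = 0. Lengths are in mm, angles in rad, forces in N, time in s.
With the tool pointing down it reaches from about 375 to 925 mm from the base axis. Payload 5.7 kg.
Tool frame: the origin (TCP) lies on the centre line of the jaws, within the pads' length; the fingertips stand 11 mm ahead of it and the grasp point (between the pads) lies 8 mm behind it; z points along the fingers, x is the direction in which the jaws open and shut, and the axes are right-handed (so a half turn about z gives the same grasp; the last joint's range is limited). The gripper opens to 88 mm and grips with 3 to 60 N. Pads are 20 mm wide; open, the fingers measure 115 mm over their backs; the gripper's body (75 mm by 178 mm) begins 61 mm behind the grasp point.
Start: joints at [-1.308, 0.359, 1.51, -0, 1.272, -0.115], TCP at [221.309, -557.661, 233.623] pointing down, gripper open.
Joint ranges: [-2.97, 2.97], [-1.01, 2.36], [0.21, 2.38], [-0.96, 4.11], [0.2, 2.71], [-2.98, 2.98]. Speed limits (rad/s): [2.39, 2.39, 3.14, 3.14, 3.14, 3.14].

## Interface

Orientations are given as a unit quaternion [w, x, y, z].
In Python, from plant import manip, grab_frame, workorder gives the robot as it stands.
- The arm moves only by the tool send_rows, never from a script. Its argument "steps" is a list of rows, each a list of 7 numbers: the opening in per cent of the stroke, from 0 (shut) to 100 (fully open), then the shift along the world's x, y, z in m, then the turn, a rotation vector about the world's x, y, z in degrees. A call has 1 to 5 rows; each row is the pose to reach, as a shift and turn from the pose commanded when the call began; what a row does not reach only later rows make up. A row lasts 1/12 s, in which the tool goes at most 41.7 mm and 7.16 degrees, less where a joint would pass 70% of its speed; a pose out of reach is approached as far as the arm can. A call with a gripper value outside its range is refused whole. The fingers move at their own pace and stop on an object; the grip force is fixed at half the most. Time passes only in rows, so rows that repeat a pose let the fingers close. It gives the time, the measured TCP pose, the force and the opening at its end, in the units of the state.
- manip.read_state(): the state, without advancing time (a new reading comes with each control period).
- grab_frame(name): name is "scene" or "top"; returns a dict with "color" (420x560x3 uint8, red, green, blue), "depth" (420x560 float32, mm along the optical axis (not along the pixel's ray), 0 where there is no reading), "mtx" (3x3 intrinsics, pixels), "R" (3x3) and "t" (3): a world point X has camera coordinates R X + t. Camera axes: x right, y down, z forward; pixel columns grow to the right and rows downward; lengths in mm; the calibration is good to about 2 mm. A picture is of the moment at which its call begins.
- workorder.close_job(): hands the job in, once; it reports no verdict.
The state is a dict: "time_s": time; "qpos": joint angles; "dq": joint speeds; "effort": joint torques, N m; "ee_pos": TCP position; "orientation": TCP orientation; "ft_force": force on the tool from outside, world axes, zero at the start; "torque": the same for the moment, N m; "grip_width": finger opening in mm.
Only numpy, scipy, OpenCV 4.12 (cv2) and the standard library are available. Lean on these libraries where they do the work, as an engineer would, in place of code of your own. Each camera call takes 0.05 s, during which the arm holds its last target.

## Working session

There is one attempt and no reset: what is moved stays moved. The work goes in short steps, Python scripts to look and compute and a tool call to move; the robot and the scene stay as the last step left them, time stands still between calls to the robot, and variables do not carry over. Pictures are saved under pics/ and viewed, and the job is handed in when it is done.

Besides the shell and the picture viewer there is one more tool, called after "Call:" in YAML: its name, and indented under it one key for each argument. send_rows: Moves the arm, as the interface text tells. Its arguments: {"type":"object","properties":{"steps":{"type":"array","items":{"type":"array","items":{"type":"number"}}}},"required":["steps"]}

```bash
ls; mkdir -p pics
cat > h.py <<'E'
import numpy as np, cv2
from plant import manip, grab_frame, workorder
def px2w(f,u,v,d=None):
    if d is None:
        p=f["depth"][int(v)-1:int(v)+2,int(u)-1:int(u)+2]; p=p[p>0]; d=np.median(p)
    K=f["mtx"]; c=np.array([(u-K[0,2])/K[0,0]*d,(v-K[1,2])/K[1,1]*d,d])
    return f["R"].T@(c-f["t"])
def w2px(f,X):
    c=f["R"]@np.array(X,float)+f["t"]; p=f["mtx"]@c; return p[:2]/p[2]
def cloud(f):
    h,w=f["depth"].shape; u,v=np.meshgrid(np.arange(w),np.arange(h)); d=f["depth"]; K=f["mtx"]
    c=np.stack([(u-K[0,2])/K[0,0]*d,(v-K[1,2])/K[1,1]*d,d],-1)
    W=(c-f["t"])@f["R"]; W[d<=0]=np.nan; return W
def save(f,n,crop=None,s=1):
    im=cv2.cvtColor(f["color"],cv2.COLOR_RGB2BGR)
    if crop: a,b,c,d=crop; im=im[b:d,a:c]
    im=cv2.resize(im,None,fx=s,fy=s,interpolation=cv2.INTER_CUBIC); cv2.imwrite("pics/"+n,im)
E
python3 - <<'E'
from h import *
import pickle
print(manip.read_state())
for n in("scene","top"):
    f=grab_frame(n); save(f,n+"0.png",s=1.4); pickle.dump(f,open(n+"0.pkl","wb")); print(n,f["mtx"],f["R"],f["t"], -f["R"].T@f["t"])
E
```

```text
pics
{'time_s': 0.0, 'qpos': array([-1.30806903e+00,  3.59483922e-01,  1.51141720e+00, -7.45577014e-07,
        1.27247074e+00, -1.15102419e-01]), 'dq': array([ 0.00092271,  0.00147336, -0.00012537,  0.0006467 , -0.00089092,
        0.00058616]), 'effort': array([-1.48536219e-03, -5.15384316e+01, -2.70727587e+01,  6.71647349e-02,
        3.49726772e-02, -1.30774210e-04]), 'ee_pos': array([ 221.16277607, -557.04817992,  232.8279097 ]), 'orientation': array([-5.80672258e-04,  8.27315917e-01, -5.61736220e-01, -6.73952907e-04]), 'ft_force': array([ 0.31998251,  0.74091722, -0.41429589]), 'torque': array([0.01492576, 0.02865671, 0.02117074]), 'grip_width': 88.28863843605522}
scene [[504.17677306   0.         280.37709132]
 [  0.         504.17677306 212.0104475 ]
 [  0.           0.           1.        ]] [[-0.75385367 -0.65704148  0.00106558]
 [-0.49571111  0.56768603 -0.65726941]
 [ 0.43124835 -0.49601318 -0.75365496]] [ 411.33298219  360.43042307 1060.24093546] [  31.52709471  591.54499154 1035.5174159 ]
top [[490.32948321   0.         280.46908757]
 [  0.         490.32948321 217.96022298]
 [  0.           0.           1.        ]] [[ 0.01981777 -0.99923593 -0.0336869 ]
 [-0.99088027 -0.01513819 -0.13389223]
 [ 0.13327997  0.03603313 -0.99042317]] [  -1.45902259  562.02355261 1425.19862044] [ 366.97654076  -44.30425522 1486.75117678]
```

View pics/scene0.png

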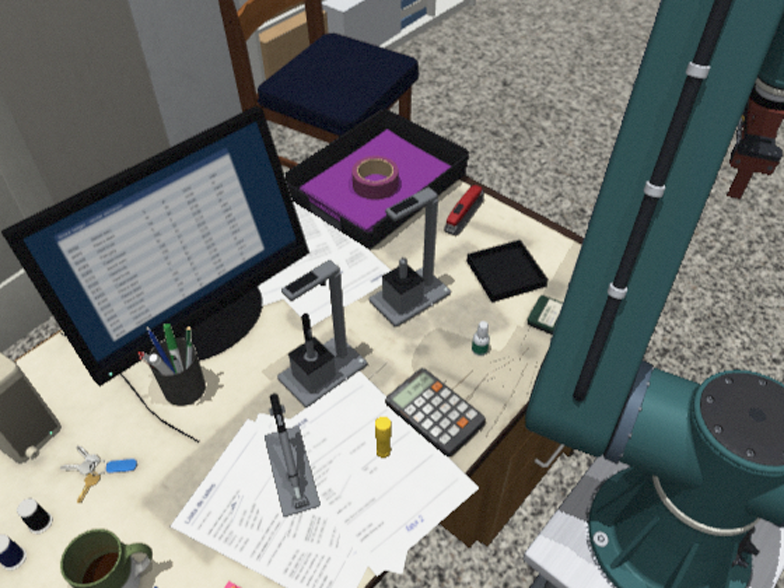

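View pics/top0.png

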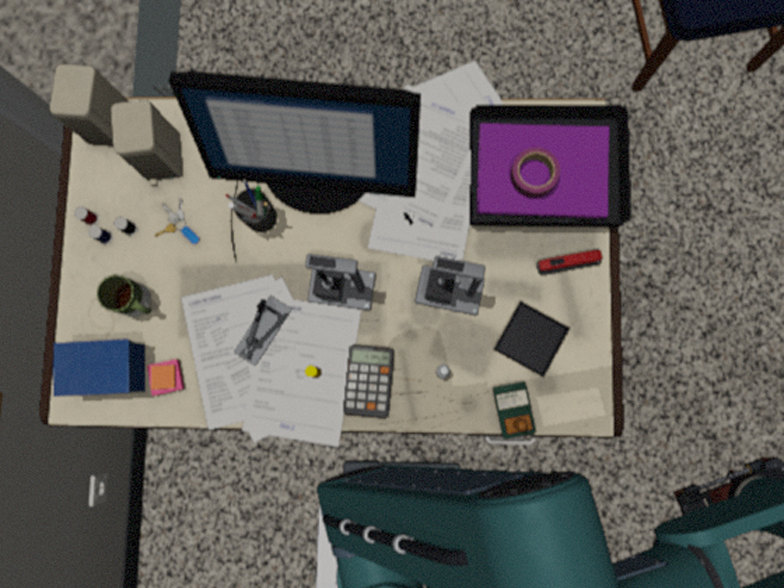

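The scene picture shows the free dock with its plug near (405,280), the busy dock at (312,355), the rest at (290,470), the tray at (507,270), the glue stick at (383,437) and the bottle at (481,337). Next I'll enlarge these and measure them.

Run:
```python
from h import *
import pickle
s=pickle.load(open("scene0.pkl","rb"));t=pickle.load(open("top0.pkl","rb"))
save(s,"s_dock.png",(250,125,400,240),5); save(s,"s_rest.png",(170,270,300,380),5.5)
save(t,"t_dock.png",(290,170,420,280),5.5); save(t,"t_rest.png",(150,190,250,280),7)
# monitor etc: coarse height map
W=cloud(t)
for (u,v) in [(300,185),(320,200),(330,203),(380,240),(317,265),(223,265),(190,235),(340,160)]:
    print(u,v,px2w(t,u,v).round(1))
```

```text
300 185 [670.8 -48.5  -1.2]
320 200 [ 610.8 -106.9   79.1]
330 203 [ 613.7 -140.4   11.3]
380 240 [ 504.2 -292.     3. ]
317 265 [ 422.7 -100.3   75.1]
223 265 [417.1 167.6  91.1]
190 235 [509.3 284.5   8. ]
340 160 [ 745.8 -169.4   20.2]
```

View pics/s_dock.png

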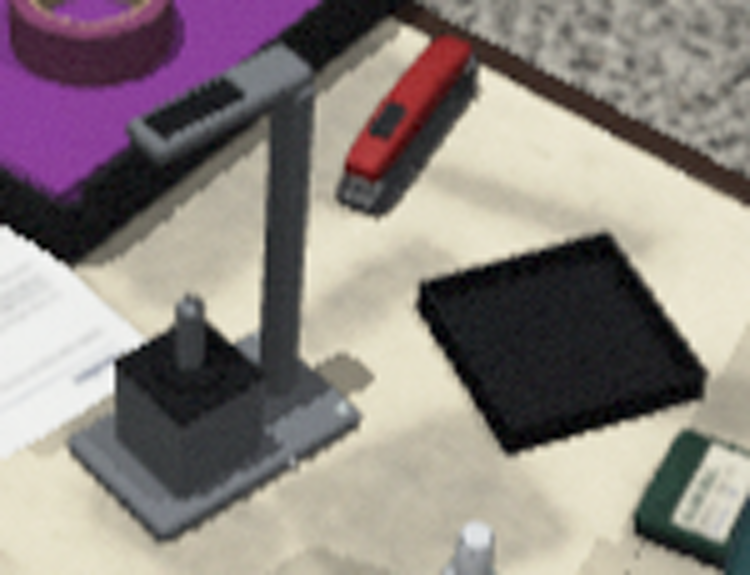

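View pics/t_dock.png

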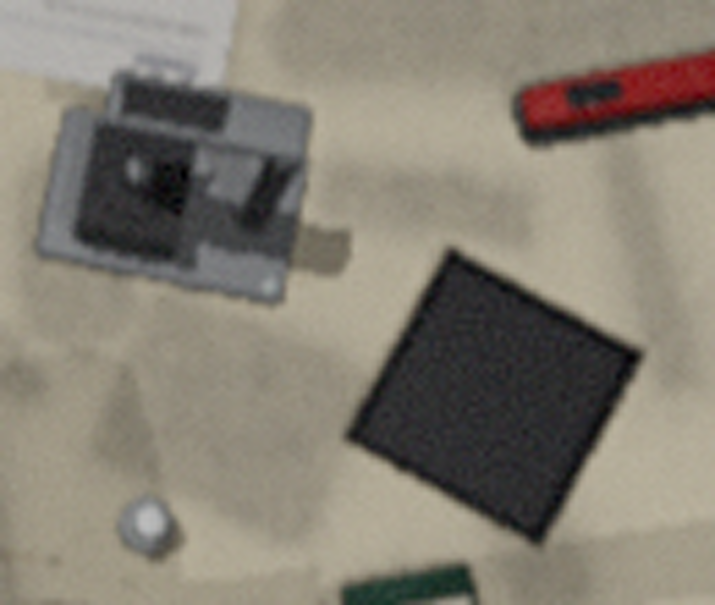

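View pics/t_rest.png

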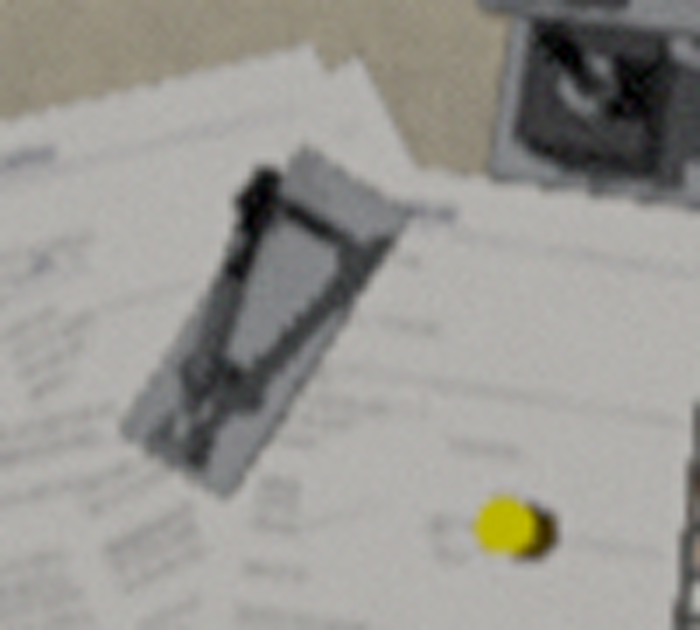

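View pics/s_rest.png

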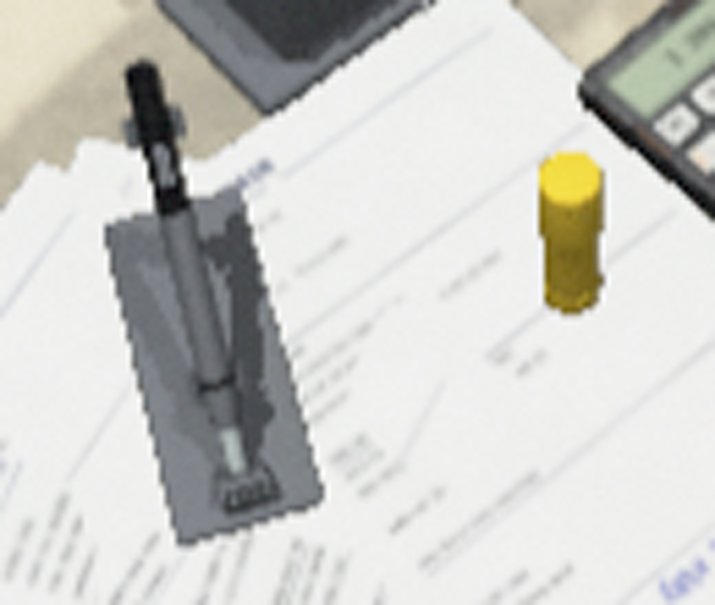

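Run:
```python
from h import *
import pickle
s=pickle.load(open("scene0.pkl","rb"));t=pickle.load(open("top0.pkl","rb"))
def atz(f,u,v,z):
    K=f["mtx"]; r=f["R"].T@np.array([(u-K[0,2])/K[0,0],(v-K[1,2])/K[1,1],1]); o=-f["R"].T@f["t"]
    return (o+r*(z-o[2])/r[2])
def cr(x,y,off,sc): return (x+.5)/sc-.5+off[0],(y+.5)/sc-.5+off[1]
T=(290,170);S=(250,125)
for n,f,x,y,o,sc,z in [("dockbase FL top",t,38,252,T,5.5,12),("FR",t,280,300,T,5.5,12),("BL",t,68,108,T,5.5,12),
 ("base BL scene",s,70,437,S,5,12),("FL scene",s,163,530,S,5,12),("FR scene",s,358,408,S,5,12),
 ("canopy s tip-back",s,130,122,S,5,239),("canopy s tip-front",s,155,150,S,5,239),("canopy s end-front",s,313,70,S,5,239),
 ("canopy t tipback",t,118,73,T,5.5,239),("canopy tipfront",t,108,115,T,5.5,239),
 ("canopy t endback",t,312,105,T,5.5,239),
 ("house FL s",s,185,422,S,5,76),("house BL s",s,116,368,S,5,76),("house FR s",s,265,380,S,5,76),
 ("house FL t",t,80,245,T,5.5,76),("house FR t",t,185,262,T,5.5,76),("house BL t",t,98,125,T,5.5,76),
 ("plug top s",s,190,304,S,5,123),("plug top t",t,137,167,T,5.5,123),
 ("tray s",s,420,283,S,5,22),("tray s",s,605,235,S,5,22),("tray s",s,705,373,S,5,22),("tray s",s,512,438,S,5,22),
 ("tray t",t,450,248,T,5.5,22),("tray t",t,641,353,T,5.5,22),("tray t",t,541,545,T,5.5,22),("tray t",t,348,437,T,5.5,22),
 ("bottle top t",t,150,520,T,5.5,74),("bottle s",s,478,528,S,5,74),
 ("glue t",t,505,525,(150,190),7,93),("glue s",s,571,175,(170,270),5.5,93),
 ("rest t",t,122,432,(150,190),7,8),("rest t",t,226,497,(150,190),7,8),("rest t",t,410,215,(150,190),7,8),("rest t",t,308,145,(150,190),7,8),
 ("rest s",s,182,538,(170,270),5.5,8),("rest s",s,323,492,(170,270),5.5,8),("rest s",s,240,188,(170,270),5.5,8),("rest s",s,106,227,(170,270),5.5,8),
 ("wand top t",t,265,180,(150,190),7,137),("wand top s",s,143,68,(170,270),5.5,137),
 ("wand tip t",t,197,452,(150,190),7,22),("wand tip s",s,236,475,(170,270),5.5,22)]:
    print(n,atz(f,*cr(x,y,o,sc),z)[:2].round(1))
```

```text
dockbase FL top [574.  -39.2]
FR [ 549.4 -172.3]
BL [655.  -54.6]
base BL scene [651.3 -52.4]
FL scene [571.3 -36.7]
FR scene [ 547.3 -171. ]
canopy s tip-back [625.  -73.6]
canopy s tip-front [603.4 -66.7]
canopy s end-front [ 583.4 -159.3]
canopy t tipback [627.8 -76.3]
canopy tipfront [607.6 -71.8]
canopy t endback [ 613.6 -167.3]
house FL s [575.3 -58. ]
house BL s [626.5 -62.8]
house FR s [ 563.1 -107. ]
house FL t [569.1 -61.5]
house FR t [ 560.9 -116.9]
house BL t [633.6 -70.2]
plug top s [598.4 -88. ]
plug top t [603.1 -89.5]
tray s [ 574.2 -261. ]
tray s [ 517.6 -361.7]
tray s [ 415.4 -308.3]
tray s [ 467.1 -200.6]
tray t [ 578.2 -263.8]
tray t [ 522.3 -366.3]
tray t [ 417.8 -311.5]
tray t [ 474.1 -208.4]
bottle top t [425.2 -99.9]
bottle s [ 423.  -101.2]
glue t [418.2 171. ]
glue s [414.7 173.2]
rest t [458.5 352.7]
rest t [431.1 305.9]
rest t [555.4 230.7]
rest t [585.7 276.9]
rest s [455.5 355.4]
rest s [427.7 306.1]
rest s [550.8 232.5]
rest s [579.7 282.6]
wand top t [552.2 265.5]
wand top s [551.8 265.4]
wand tip t [449.6 316. ]
wand tip s [452.7 327.3]
```

Call:
send_rows:
  steps:
    - [100,0.028,0.028,0.01,0,0,-6]
    - [100,0.056,0.056,0.02,0,0,-12]
    - [100,0.084,0.084,0.03,0,0,-18]
    - [100,0.112,0.112,0.04,0,0,-24]
    - [100,0.14,0.14,0.05,0,0,-30]

```text
time_s: 0.52
ee_pos: [362.0, -416.0, 283.7]
orientation: [0.0, -0.652, 0.759, 0.0]
ft_force: [0.8, -0.8, -0.5]
grip_width: 87.8
```

```bash
cat >> h.py <<'E'
def log():
    import json
    s=manip.read_state(); open("log.jsonl","a").write(json.dumps([list(s["qpos"]),list(s["ee_pos"]),list(s["orientation"])])+"\n"); return s
E
python3 - <<'E'
from h import *
s=log(); print(s["time_s"],s["qpos"].round(3),s["ee_pos"].round(1),s["orientation"].round(3))
E
```

```text
0.5167 [-0.98   0.247  1.546  0.     1.349  0.742] [ 362.  -416.   283.7] [ 0.    -0.652  0.759  0.   ]
```

Call:
send_rows:
  steps:
    - [100,0.024,0.028,0.0,-1.1,-5.9,0]
    - [100,0.048,0.056,0,-2.2,-11.8,0]
    - [100,0.072,0.084,0,-3.3,-17.7,0]
    - [100,0.096,0.112,0,-4.4,-23.6,0]
    - [100,0.12,0.14,0,-5.5,-29.5,0]

```text
time_s: 0.93
ee_pos: [481.9, -276.5, 284.3]
orientation: [0.163, -0.631, 0.731, -0.205]
ft_force: [1.9, 0.4, -0.4]
grip_width: 87.8
```

Run:
```python
from h import *
s=log(); print(s["time_s"],s["qpos"].round(3),s["ee_pos"].round(1),s["orientation"].round(3))
import json
from scipy.optimize import least_squares
from scipy.spatial.transform import Rotation as Ro
D=[([-1.308069,0.359484,1.511417,0,1.272471,-0.115102],[221.309,-557.661,233.623],[-5.8e-4,.827316,-.561736,-6.7e-4])]+[json.loads(l) for l in open("log.jsonl")]
def fk(q,p):
    # p: a1,h,d(lateral),l2,l3x,l3z,L
    a1,h,d,l2,ax,az,L=p
    Rz=lambda a:Ro.from_euler('z',a);Ry=lambda a:Ro.from_euler('y',a)
    R1=Rz(q[0]); R2=R1*Ry(q[1]); R3=R2*Ry(q[2]); R4=R3*Rz(q[3]); R5=R4*Ry(q[4]); R6=R5*Rz(q[5])
    P=R1.apply([a1,d,h])+R2.apply([0,0,l2])+R3.apply([ax,0,az])+R5.apply([0,0,L])
    return P,R6
for q,p,o in D:
    P,R=fk(q,[0,0,0,0,0,0,0]); print(R.as_matrix().round(3).tolist(), Ro.from_quat([o[1],o[2],o[3],o[0]]).as_matrix().round(3).tolist())
```

```text
0.9333 [-0.862  0.037  1.936  0.458  0.794  0.594] [ 481.9 -276.5  284.3] [ 0.163 -0.631  0.731 -0.205]
[[-0.369, 0.929, -0.0], [0.929, 0.369, 0.002], [0.002, 0.0, -1.0]] [[0.369, -0.929, -0.0], [-0.929, -0.369, 0.002], [-0.002, -0.0, -1.0]]
[[0.151, 0.989, -0.0], [0.989, -0.151, 0.001], [0.001, -0.0, -1.0]] [[-0.151, -0.989, -0.0], [-0.989, 0.151, 0.001], [-0.001, 0.0, -1.0]]
[[0.152, 0.855, 0.496], [0.988, -0.121, -0.094], [-0.02, 0.504, -0.863]] [[-0.152, -0.855, 0.496], [-0.988, 0.121, -0.094], [0.02, -0.504, -0.863]]
```

```bash
cat > kin.py <<'E'
import json,numpy as np
from scipy.optimize import least_squares
from scipy.spatial.transform import Rotation as Ro
LO=np.array([-2.97,-1.01,.21,-.96,.2,-2.98]);HI=np.array([2.97,2.36,2.38,4.11,2.71,2.98])
Rz=lambda a:Ro.from_euler('z',a);Ry=lambda a:Ro.from_euler('y',a)
def fk(q,p):
    a1,h,d,l2,ax,az,L=p
    R1=Rz(q[0]); R2=R1*Ry(q[1]); R3=R2*Ry(q[2]); R4=R3*Rz(q[3]); R5=R4*Ry(q[4]); R6=R5*Rz(q[5]+np.pi)
    return R1.apply([a1,d,h])+R2.apply([0,0,l2])+R3.apply([ax,0,az])+R5.apply([0,0,L]),R6
def data():
    return [([-1.308069,0.359484,1.511417,0,1.272471,-0.115102],[221.163,-557.05,232.83],0)]+[json.loads(l) for l in open("log.jsonl")]
def fit():
    D=data(); x0=[0,200,-69,450,0,400,250]
    r=least_squares(lambda p:np.concatenate([fk(q,p)[0]-np.array(P) for q,P,_ in D]+[0.002*(p-np.array(x0))]),x0)
    return r.x,r
def ik(P,R,p,q0):
    def f(q):
        a,b=fk(q,p); return np.concatenate([(a-P)/100,(R.inv()*b).as_rotvec()])
    best=None
    for s in range(12):
        g=np.clip(q0 if s==0 else q0+np.random.default_rng(s).normal(0,.6,6),LO+.01,HI-.01)
        r=least_squares(f,g,bounds=(LO,HI))
        if r.cost<1e-6 and (best is None or np.abs(r.x-q0).sum()<np.abs(best-q0).sum()): best=r.x
        if s==0 and best is not None: break
    return best
E
python3 - <<'E'
from kin import *
p,r=fit(); print(p.round(1)); print(r.fun.round(2))
E
```

```text
[  0.  266.4  68.9 611.1 112.1 433.5 370.3]
[ 0.   -0.   -0.   -0.    0.01  0.   -0.   -0.01 -0.    0.    0.13  0.28
  0.32  0.22  0.07  0.24]
```

```bash
cat >> kin.py <<'E'
def RR(xa,za):
    z=np.array(za,float);z/=np.linalg.norm(z);x=np.array(xa,float);x-=z*(x@z);x/=np.linalg.norm(x)
    return Ro.from_matrix(np.stack([x,np.cross(z,x),z],1))
dd=np.deg2rad
def yawm(y): return Ro.from_euler('z',y,degrees=True)
DY=-10.5; DO=np.array([601.5,-91,0.]); RY=-31.; RO=np.array([505.5,292.8,0.])
def tool(beta): # dock-frame tool rot, jaws -y
    return RR([0,-1,0],[np.cos(dd(beta)),0,-np.sin(dd(beta))])
def dockpose(tip,lean,beta,g):  # tip in mouth frame
    L=Ro.from_euler('x',-lean,degrees=True); R=L*tool(beta)
    gp=np.array(tip)+L.apply([0,0,g]); P=gp+8*R.as_matrix()[:,2]
    Y=yawm(DY); return Y.apply(P+[0,0,76])+DO, Y*R
def restpose(beta,g,up=0,yaw=0):
    B=Ro.from_euler('y',45,degrees=True); R=B*tool(beta); P=np.array([-55,0,22+up])+B.apply([0,0,g])+8*R.as_matrix()[:,2]
    Y=yawm(RY); return Y.apply(P)+RO, Y*R
E
python3 - <<'E'
from kin import *
p,r=fit(); q0=np.array(data()[-1][0])
for b in (30,40,45,50,60):
    print("beta",b)
    P,R=dockpose([0,0,0],0,b,28); q=ik(P,R,p,q0); print(" plug",P.round(),None if q is None else q.round(2))
    P,R=restpose(b,97,0); q2=ik(P,R,p,q0 if q is None else q); print(" rest",P.round(),None if q2 is None else q2.round(2))
    q=q2 if q2 is not None else q0
    for tip,l in (((0,40,30),20),((0,-3,-20),20),((0,0,-22),10),((0,0,-22),0),((0,0,-60),0)):
        P,R=dockpose(tip,l,b,97); qn=ik(P,R,p,q); print(" ",tip,l,P.round(),None if qn is None else qn.round(2)); q=qn if qn is not None else q
E
```

```text
beta 30
 plug [608. -92. 100.] None
 rest [519. 285.  83.] [ 0.53  0.49  1.78 -0.33  0.77  2.87]
  (0, 40, 30) 20 [621. -22. 193.] None
  (0, -3, -20) 20 [614. -64. 143.] None
  (0, 0, -22) 10 [611. -76. 146.] None
  (0, 0, -22) 0 [608. -92. 147.] None
  (0, 0, -60) 0 [608. -92. 109.] None
beta 40
 plug [608. -92.  99.] [-0.33  0.56  2.33  2.95  0.62 -1.51]
 rest [518. 285.  83.] [ 0.43  0.5   1.72 -0.09  0.88  2.6 ]
  (0, 40, 30) 20 [621. -22. 192.] None
  (0, -3, -20) 20 [613. -64. 142.] None
  (0, 0, -22) 10 [610. -76. 144.] None
  (0, 0, -22) 0 [608. -92. 146.] [-0.33  0.42  2.3   2.88  0.46 -1.43]
  (0, 0, -60) 0 [608. -92. 108.] [-0.33  0.53  2.33  2.94  0.59 -1.5 ]
beta 45
 plug [607. -92.  98.] [-0.32  0.49  2.27  2.89  0.41 -1.44]
 rest [517. 286.  83.] [ 0.39  0.52  1.68 -0.    0.94  2.5 ]
  (0, 40, 30) 20 [620. -22. 192.] None
  (0, -3, -20) 20 [612. -64. 142.] None
  (0, 0, -22) 10 [610. -76. 144.] None
  (0, 0, -22) 0 [607. -92. 145.] [-0.32  0.37  2.24  2.75  0.26 -1.29]
  (0, 0, -60) 0 [607. -92. 107.] [-0.32  0.47  2.26  2.88  0.38 -1.42]
beta 50
 plug [607. -92.  98.] [-0.31  0.45  2.21  2.75  0.22 -1.29]
 rest [517. 286.  83.] [0.35 0.54 1.64 0.08 1.02 2.41]
  (0, 40, 30) 20 [620. -22. 191.] None
  (0, -3, -20) 20 [612. -64. 141.] None
  (0, 0, -22) 10 [609. -76. 143.] None
  (0, 0, -22) 0 [607. -92. 145.] None
  (0, 0, -60) 0 [607. -92. 107.] None
beta 60
 plug [605. -92.  97.] None
 rest [515. 287.  83.] [0.27 0.59 1.57 0.21 1.17 2.29]
  (0, 40, 30) 20 [618. -22. 191.] [ 0.11  0.32  1.91 -0.82  0.63  2.38]
  (0, -3, -20) 20 [611. -64. 141.] None
  (0, 0, -22) 10 [608. -76. 143.] [-0.13  0.34  2.01 -0.6   0.32  2.1 ]
  (0, 0, -22) 0 [605. -92. 144.] [-0.3   0.31  2.03  0.21  0.28  1.27]
  (0, 0, -60) 0 [605. -92. 106.] None
```

```bash
cat >> kin.py <<'E'
def aik(P,R,p):
    a1,h,d,l2,ax,az,L=p; M=R.as_matrix(); w=np.asarray(P)-L*M[:,2]
    rho=np.sqrt(w[0]**2+w[1]**2-d*d); q1=np.arctan2(w[1],w[0])-np.arctan2(d,rho)
    x=rho-a1; z=w[2]-h; l3=np.hypot(ax,az); gm=np.arctan2(ax,az); r2=x*x+z*z
    c=(r2-l2**2-l3**2)/(2*l2*l3)
    if abs(c)>1: return None,-9
    e=np.arccos(c); q3=e-gm; q2=np.arctan2(x,z)-np.arctan2(l3*np.sin(e),l2+l3*np.cos(e))
    R3=Rz(q1)*Ry(q2+q3); m=(R3.inv()*R*Rz(-np.pi)).as_matrix()
    q5=np.arccos(np.clip(m[2,2],-1,1)); q4=np.arctan2(m[1,2],m[0,2]); q6=np.arctan2(m[2,1],-m[2,0])
    if q4<-.96: q4+=2*np.pi
    q=np.array([q1,q2,q3,q4,q5,q6]); mg=np.minimum(q-LO,HI-q)
    return q,mg.min()
def tool2(beta,psi): return yawm(psi)*tool(beta)
def dock2(tip,lean,lam,beta,psi,g,flip=0,D=None):
    # lean: top toward azimuth lam (deg, dock frame)
    a=np.array([np.cos(dd(lam)),np.sin(dd(lam)),0]); L=Ro.from_rotvec(np.cross([0,0,1],a)*dd(lean))
    R=L*tool2(beta,psi); R=R*Rz(np.pi) if flip else R
    P=np.array(tip)+L.apply([0,0,g])+8*R.as_matrix()[:,2]; Y=yawm(DY)
    return Y.apply(P+[0,0,76])+(DO if D is None else D), Y*R
E
python3 - <<'E'
from kin import *
p,r=fit(); q0=np.array(data()[-1][0]); print(q0.round(2),aik(data()[-1][1],fk(q0,p)[1],p)[0].round(2))
for fl in (0,1):
  for b in (30,40,50,60,70):
    print("beta",b,"flip",fl)
    for psi in range(-40,91,10):
        o=[]
        for tip,l,lam in (((0,0,-60),0,90),((0,0,-22),0,90),((0,0,-22),17,90),((0,60,60),17,90),((0,0,-22),17,180),((0,0,-22),17,135)):
            q,m=aik(*dock2(tip,l,lam,b,psi,97,fl),p); o.append(m)
        q,m=aik(*dock2((0,0,-60),0,90,b,psi,97,fl),p)
        print(psi,np.round(o,2), q.round(2))
E
```

```text
[-0.86  0.04  1.94  0.46  0.79  0.59] [-0.86  0.04  1.94  0.46  0.79  0.59]
beta 30 flip 0
-40 [-0.32 -0.4  -0.48 -0.67 -0.13 -0.31] [ 0.2   0.68  2.12  4.43  0.92 -1.95]
-30 [ 0.02 -0.06 -0.26 -0.51  0.01 -0.06] [ 0.12  0.68  2.23  4.09  0.9  -1.79]
-20 [ 0.05  0.06  0.01 -0.31 -0.1   0.  ] [-0.    0.69  2.33  3.71  0.94 -1.65]
-10 [-0.02 -0.01  0.05 -0.06 -0.18 -0.09] [-0.16  0.71  2.4   3.34  1.01 -1.58]
0 [-0.05 -0.04 -0.    0.1  -0.23 -0.16] [-0.35  0.72  2.43  2.97  1.05 -1.57]
10 [-0.04 -0.02 -0.02  0.08 -0.21 -0.18] [-0.53  0.71  2.42  2.62  1.04 -1.56]
20 [ 0.02  0.03  0.02  0.1  -0.14 -0.14] [-0.67  0.69  2.36  2.27  0.99 -1.49]
30 [ 0.11  0.12  0.09  0.15 -0.04 -0.06] [-0.76  0.68  2.27  1.93  0.97 -1.37]
40 [0.22 0.23 0.18 0.23 0.07 0.05] [-0.81  0.68  2.16  1.64  1.   -1.23]
50 [0.33 0.34 0.29 0.33 0.19 0.17] [-0.83  0.69  2.05  1.39  1.07 -1.11]
60 [0.46 0.47 0.41 0.44 0.31 0.29] [-0.83  0.71  1.92  1.2   1.17 -1.02]
70 [0.58 0.59 0.53 0.56 0.43 0.41] [-0.81  0.75  1.8   1.05  1.29 -0.97]
80 [0.71 0.72 0.66 0.68 0.55 0.53] [-0.77  0.78  1.67  0.93  1.41 -0.94]
90 [0.84 
[... 9185 characters left out ...]
 -1.73]
10 [ 0.31  0.4   0.43  0.57 -0.02  0.04] [-0.33  0.4   1.91  0.22  0.51 -2.07]
20 [0.36 0.45 0.43 0.65 0.07 0.03] [-0.37  0.41  1.9   0.34  0.56 -2.37]
30 [0.36 0.41 0.45 0.66 0.16 0.07] [-0.4   0.42  1.88  0.41  0.62 -2.62]
40 [0.14 0.2  0.5  0.69 0.25 0.15] [-0.43  0.43  1.85  0.44  0.7  -2.84]
50 [-0.04  0.01  0.5   0.62  0.3   0.13] [-0.45  0.45  1.81  0.46  0.78 -3.02]
60 [-0.11 -0.16  0.28  0.4   0.35 -0.07] [-0.47  0.47  1.77  0.45  0.87  3.09]
70 [ 0.04 -0.    0.09  0.21  0.39 -0.09] [-0.47  0.5   1.72  0.43  0.95  2.94]
80 [ 0.18  0.14 -0.09  0.02  0.44  0.05] [-0.47  0.52  1.67  0.41  1.03  2.8 ]
90 [ 0.31  0.28 -0.07 -0.14  0.49  0.18] [-0.46  0.54  1.62  0.38  1.11  2.67]
```

Run:
```python
from h import *
s=grab_frame("scene");save(s,"s1.png",s=1.4);save(s,"s1c.png",(330,60,560,260),3.4)
t=grab_frame("top");save(t,"t1.png",(260,100,560,380),2.6)
```

```text
(no output)
```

View pics/s1.png

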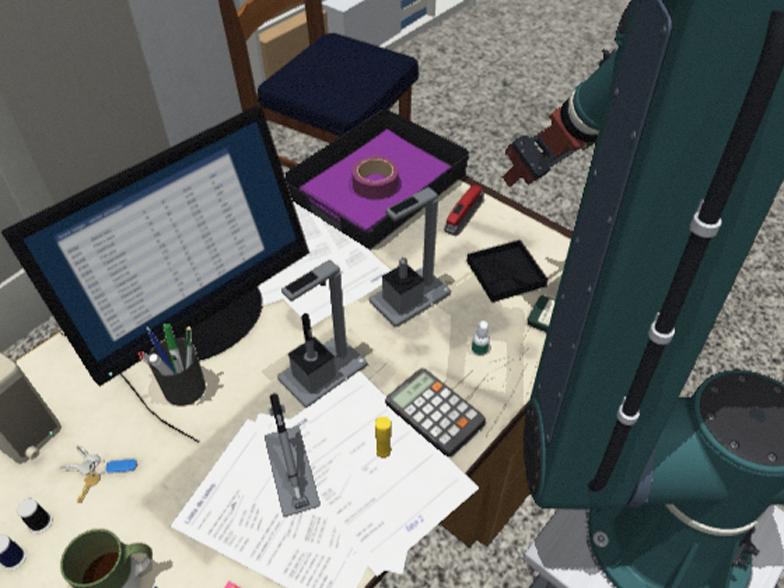

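View pics/t1.png

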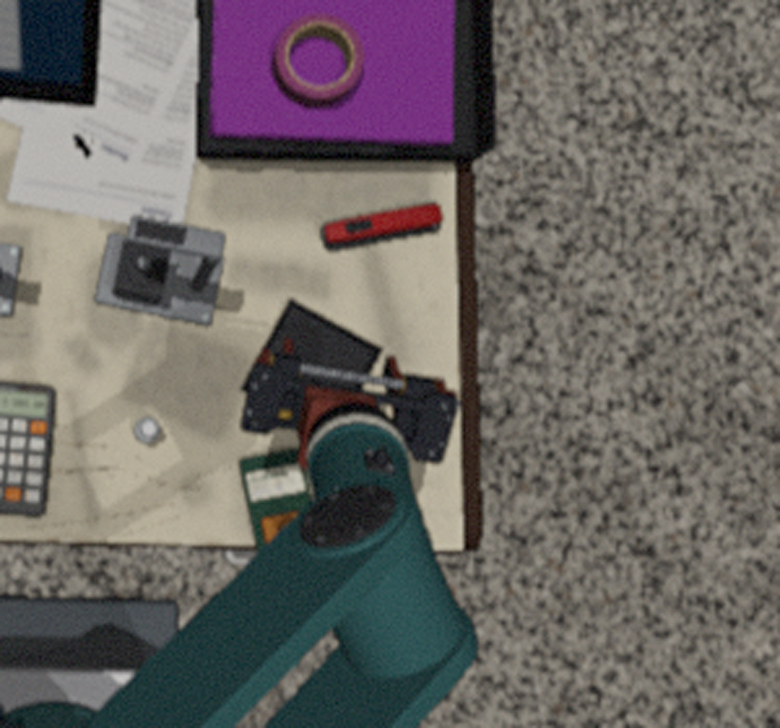

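```bash
cat > col.py <<'E'
from kin import *
def grid(lo,hi,s=9.):
    ax=[np.linspace(l,h,max(2,int((h-l)/s)+2)) for l,h in zip(lo,hi)]
    return np.stack(np.meshgrid(*ax,indexing='ij'),-1).reshape(-1,3)
# tool coords relative to grasp point
FING=grid([-20,-10,-61],[20,10,19]); BODY=grid([-89,-37.5,-135],[89,37.5,-61],12); WR=grid([-50,-50,-360],[50,50,-135],20)
G=np.concatenate([FING,BODY,WR])
def boxes(o):
    o=np.array(o); B=[([-39,-92,0],[47,48,12]),([-28,-28,0],[28,28,76]),([-4,-74,0],[16,-60,239]),([-2,-75,227],[26,22,239])]
    return [(np.array(a)+o,np.array(b)+o) for a,b in B]
def sd(P,B):
    m=1e9
    for a,b in B:
        d=np.maximum(a-P,P-b); o=np.linalg.norm(np.maximum(d,0),axis=1)+np.minimum(d.max(1),0); m=min(m,o.min())
    return m
BUSY=None
def clr(P,R,B,pts=G,D=None):
    W=np.asarray(P)-8*R.as_matrix()[:,2]+R.apply(pts)
    Y=yawm(DY); return sd(Y.inv().apply(W-(DO if D is None else D)),B)
E
python3 - <<'E'
from h import *
import pickle
s=pickle.load(open("scene0.pkl","rb"));t=pickle.load(open("top0.pkl","rb"))
save(t,"t_busy.png",(205,170,285,230),9);save(s,"s_busy.png",(190,180,270,290),6)
E
```

```text
(no output)
```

View pics/t_busy.png

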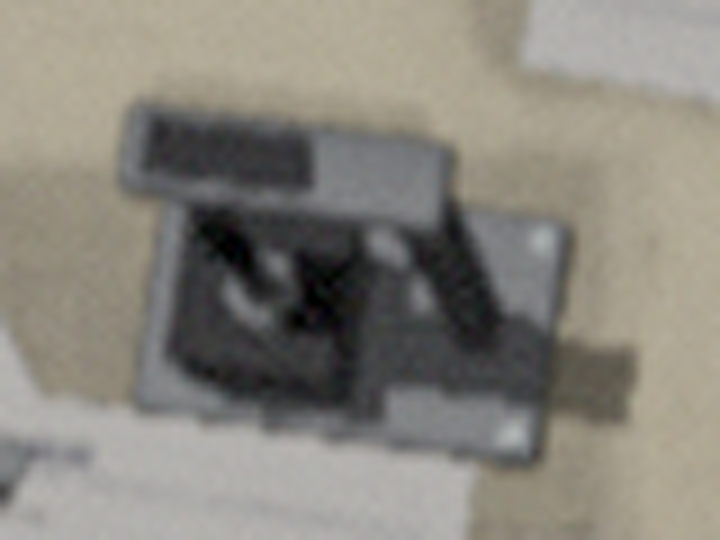

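View pics/s_busy.png

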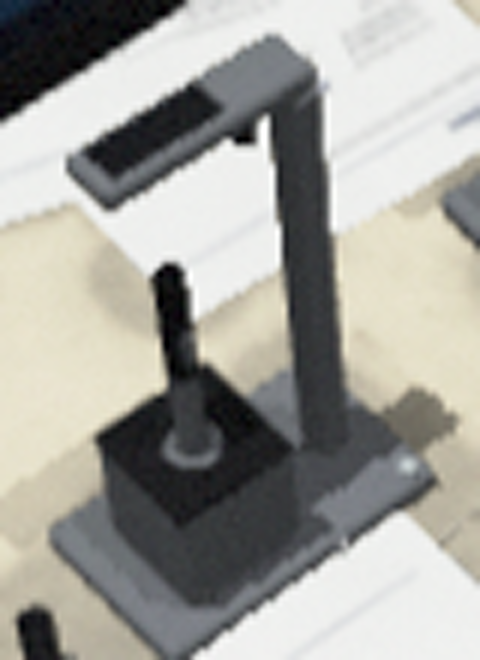

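```bash
cat >> h.py <<'E'
def atz(f,u,v,z):
    K=f["mtx"]; r=f["R"].T@np.array([(u-K[0,2])/K[0,0],(v-K[1,2])/K[1,1],1]); o=-f["R"].T@f["t"]
    return (o+r*(z-o[2])/r[2])
def cr(x,y,off,sc): return (x+.5)/sc-.5+off[0],(y+.5)/sc-.5+off[1]
E
python3 - <<'E'
from h import *
import pickle
s=pickle.load(open("scene0.pkl","rb"));t=pickle.load(open("top0.pkl","rb"))
A=[atz(t,*cr(x,y,(205,170),9),12) for x,y in((138,408),(545,462),(570,220))]; print(np.round(A,1))
B=[atz(s,*cr(x,y,(190,180),6),12) for x,y in((170,655),(437,480),(50,535))]; print(np.round(B,1))
d=A[1]-A[0]; print(np.degrees(np.arctan2(-d[0],-d[1])), np.linalg.norm(d))
d=B[1]-B[0]; print(np.degrees(np.arctan2(-d[0],-d[1])), np.linalg.norm(d))
a=np.arctan2(-d[0],-d[1])
E
```

```text
[[572.1 194.5  12. ]
 [555.7  55.8  12. ]
 [638.8  49.3  12. ]]
[[570.  198.1  12. ]
 [547.6  65.8  12. ]
 [648.2 190.1  12. ]]
6.711615021109344 139.63672660578854
9.581931628271404 134.23053682773633
```

```bash
cat > search.py <<'E'
from col import *
p,r=fit()
OB=boxes([0,0,0])+boxes([-39,230,0])
res=[]
for g in (84,97):
 for b in range(15,76,5):
  for psi in range(-60,61,10):
   base=[((0,0,-60),0,90),((0,0,-40),0,90),((0,0,-22),0,90)]
   for lam in (90,120,150,180,210,60):
    a=np.array([np.cos(dd(lam)),np.sin(dd(lam)),0])
    for lean in (14,18):
     poses=base+[((0,0,-22),lean/2,lam)]+[(tuple(-3*a+[0,0,-20]),lean,lam),(tuple(a*5+[0,0,8]),lean,lam),(tuple(a*60+[0,0,20]),lean,lam)]
     M=[];C=[]
     for t,l,lm in poses:
        P,R=dock2(t,l,lm,b,psi,g); q,m=aik(P,R,p); M.append(m)
        if m<0.03: break
        C.append(clr(P,R,OB))
        if C[-1]<2: break
     else: res.append((min(M),min(C),g,b,psi,lam,lean))
res.sort(key=lambda r:-min(r[0]*100,r[1]))
for r in res[:40]: print(np.round(r,2))
print(len(res))
E
time python3 search.py
```

```text
[5.000e-02 1.262e+01 9.700e+01 4.500e+01 0.000e+00 1.200e+02 1.400e+01]
[ 4.000e-02  1.389e+01  9.700e+01  4.000e+01 -1.000e+01  1.200e+02
  1.400e+01]
[5.00e-02 3.49e+00 8.40e+01 4.50e+01 0.00e+00 1.20e+02 1.40e+01]
[3.000e-02 1.262e+01 9.700e+01 4.500e+01 0.000e+00 1.200e+02 1.800e+01]
[ 3.00e-02  4.13e+00  8.40e+01  4.00e+01 -1.00e+01  1.20e+02  1.40e+01]
5
real	0m2.998s
user	0m3.473s
sys	0m0.039s
```

```bash
cat > search2.py <<'E'
from col import *
p,r=fit()
OB=boxes([0,0,0])+boxes([-39,230,0])
res=[]
for g in (90,97,104,112):
 for b in np.arange(20,70,3):
  for psi in range(-40,41,5):
   base=[((0,0,-60),0,90),((0,0,-40),0,90),((0,0,-22),0,90)]
   M=[];C=[];ok=1
   for t,l,lm in base:
        P,R=dock2(t,l,lm,b,psi,g); q,m=aik(P,R,p); M.append(m)
        if m<0.03: ok=0;break
        C.append(clr(P,R,OB))
        if C[-1]<3: ok=0;break
   if not ok: continue
   for lam in range(60,226,15):
    a=np.array([np.cos(dd(lam)),np.sin(dd(lam)),0])
    for lean in (14,17,20):
     M2=[];C2=[]
     for t,l,lm in [((0,0,-22),lean/2,lam)]+[(tuple(-3*a+[0,0,-20]),lean,lam),(tuple(a*5+[0,0,8]),lean,lam)]:
        P,R=dock2(t,l,lm,b,psi,g); q,m=aik(P,R,p); M2.append(m)
        if m<0.03: break
        C2.append(clr(P,R,OB))
        if C2[-1]<3: break
     else: res.append((min(M),min(M2),min(C),min(C2),g,b,psi,lam,lean))
res.sort(key=lambda r:-min(r[0]*100,r[1]*100,r[2],r[3]))
np.set_printoptions(suppress=True,linewidth=150)
for r in res[:45]: print(np.round(r,2))
print(len(res))
E
time python3 search2.py
```

```text
[  0.1    0.1   13.83  19.23  97.    44.     0.   105.    14.  ]
[  0.11   0.11   9.61  18.74  90.    44.    -5.   105.    14.  ]
[  0.11   0.1    9.61  12.24  90.    44.    -5.   105.    17.  ]
[ 0.1   0.11  9.61 13.83 90.   44.    0.   90.   14.  ]
[  0.1    0.09  13.83  15.25  97.    44.     0.   105.    17.  ]
[  0.1    0.09   9.61  19.01  90.    44.     0.   105.    14.  ]
[  0.1    0.09  13.83   9.82  97.    44.     0.   105.    20.  ]
[  0.09   0.1   16.99  14.09  97.    41.   -10.   105.    14.  ]
[  0.1    0.09   9.61  17.35  90.    44.     0.   105.    17.  ]
[  0.1    0.09   9.61  11.46  90.    44.     0.   105.    20.  ]
[  0.09   0.09   9.99  15.1   90.    41.   -10.   105.    14.  ]
[  0.09   0.09   9.99   8.54  90.    41.   -10.   105.    17.  ]
[  0.08   0.09  17.8   18.32 112.    41.    -5.   105.    14.  ]
[  0.08   0.08  17.8    8.59 112.    41.    -5.   105.    17.  ]
[  0.08   0.11  15.69  17.73  97.    44.    -5.   105.    14.  ]
[  0.08   0.09  15.69  10.73  97.    44.    -5.   105.    17.  ]
[  0.1    0.09   8.07  11.19  90.    44.     5.   105.    14.  ]
[  0
[... 1151 characters left out ...]
105.    14.  ]
[  0.08   0.11  17.44  12.2  112.    41.     0.    90.    14.  ]
[  0.1    0.08   8.07  13.5   90.    44.     5.   105.    20.  ]
[  0.11   0.08   9.99  17.97  90.    41.   -15.   120.    14.  ]
[  0.11   0.08   9.61  21.43  90.    44.   -10.   120.    14.  ]
[  0.08   0.1   13.83  19.45 104.    44.     0.   105.    14.  ]
[  0.08   0.1   13.83  13.69 104.    44.     0.   105.    17.  ]
[  0.08   0.1   13.83   7.87 104.    44.     0.   105.    20.  ]
[ 0.07  0.09 16.99 15.44 97.   41.   -5.   90.   14.  ]
[  0.07   0.07  16.99  19.05  97.    41.    -5.   105.    14.  ]
[  0.07   0.07  16.99  11.93  97.    41.    -5.   105.    17.  ]
461
real	0m4.476s
user	0m4.967s
sys	0m0.048s
```

```bash
cat > plan.py <<'E'
from col import *
rng=np.random.default_rng(1)
PAR,_=fit()
Yd=yawm(DY)
def todock(X): return Yd.inv().apply(np.asarray(X)-DO)
def wbox(c,r,h):  # world round thing -> dock-frame box
    d=todock([c[0],c[1],0]); return (np.array([d[0]-r,d[1]-r,0]),np.array([d[0]+r,d[1]+r,h]))
def obst(rest=True,tray=True):
    O=boxes([0,0,0])+boxes([-39,230,0])+[(np.array([-45,224,0]),np.array([-33,236,181]))]
    O+=[wbox((424,-100.5),15,74),wbox((416.5,172),13,93),(np.array([-2000,-2000,-100]),np.array([2000,2000,0]))]
    O+=[(np.array([150,-400,0]),np.array([400,700,450]))]
    if tray: O.append(wbox((496,-285),80,22))
    if rest:
        B=Ro.from_euler('y',45,degrees=True)
        for g,h in ((20,10),(60,10),(100,12),(140,14),(165,8)):
            c=yawm(RY).apply(np.array([-55,0,22])+B.apply([0,0,g]))+RO; O.append(wbox(c[:2],h,c[2]+8))
    return O
def fpts(o): # fingers with opening o
    return grid([-o/2-14,-10,-61],[o/2+14,10,19])
HAND=np.concatenate([BODY,WR])
def wandpts(beta,g,sgn=1):
    # wand axis in tool coords (flip0): from tool(beta)
    a=tool(beta).inv().apply([0,0,1]); u=np.array([1.,0,0]); v=np.cross(a,u)
    return np.concatenate([a*(s-g)+6.5*(c[0]*u+c[1]*v) for s in np.linspace(0,165,18)[:,None] for c in ((1,0),(-1,0),(0,1),(0,-1))])
def plugpts(beta,h=28):
    M=tool(beta).inv(); P=[]
    for z,r in ((-14,8.5),(0,19),(5,19),(20,7.5),(47,7.5)):
        for k in np.arange(0,360,45): P.append([r*np.cos(dd(k)),r*np.sin(dd(k)),z-h])
    return M.apply(P)
class C:
    def __init__(s,pts,O,mg=6,jm=.04,pts2=None,mg2=None): s.pts=pts;s.O=O;s.mg=mg;s.jm=jm;s.pts2=pts2;s.mg2=mg2
    def d(s,q):
        P,R=fk(q,PAR); o=P-8*R.as_matrix()[:,2]
        m=sd(todock(o+R.apply(s.pts)),s.O)-s.mg
        if s.pts2 is not None: m=min(m,sd(todock(o+R.apply(s.pts2)),s.O)-s.mg2)
        R1=Rz(q[0]);R2=R1*Ry(q[1]);R3=R2*Ry(q[2]); e=R1.apply([PAR[0],PAR[2],PAR[1]])+R2.apply([0,0,PAR[3]]); w=e+R3.apply([PAR[4],0,PAR[5]])
        seg=e+(w-e)*np.linspace(.2,1,10)[:,None]
        return min(m,sd(todock(seg),s.O)-75)
    def ok(s,q): return np.minimum(q-LO,HI-q).min()>s.jm and s.d(q)>0
    def edge(s,a,b,st=.05):
        n=int(np.abs(b-a).max()/st)+1
        return all(s.ok(a+(b-a)*k/n) for k in range(1,n+1))
def rrt(c,a,b,it=4000,step=.25,seed=0):
    rng=np.random.default_rng(seed)
    assert c.ok(a),("start",c.d(a),np.minimum(a-LO,HI-a)); assert c.ok(b),("goal",c.d(b),np.minimum(b-LO,HI-b))
    T=[[a],[b]];Pa=[[-1],[-1]]; lo=np.minimum(a,b)-.6;hi=np.maximum(a,b)+.6; lo=np.maximum(lo,LO+.03);hi=np.minimum(hi,HI-.03)
    path=None
    if c.edge(a,b): path=[a,b]
    i=0
    while path is None and i<it:
        i+=1; k=i%2; s=rng.uniform(lo,hi) if rng.random()>.15 else T[1-k][0]
        def near(t,s): return int(np.argmin(np.linalg.norm(np.array(T[t])-s,axis=1)))
        n=near(k,s); x=T[k][n]; d=np.linalg.norm(s-x); y=x+(s-x)*min(1,step/d)
        if not c.edge(x,y): continue
        T[k].append(y);Pa[k].append(n)
        m=near(1-k,y)
        while True:
            x=T[1-k][m]; d=np.linalg.norm(y-x); z=x+(y-x)*min(1,step/d)
            if not c.edge(x,z): break
            T[1-k].append(z);Pa[1-k].append(m); m=len(T[1-k])-1
            if d<=step:
                def tr(t,i):
                    o=[]
                    while i>=0: o.append(T[t][i]); i=Pa[t][i]
                    return o
                A=tr(k,len(T[k])-1)[::-1]; B=tr(1-k,m)
                path=A+B[1:]; path=path if k==0 else path[::-1]; break
    if path is None: return None
    for _ in range(250):
        # densify + shortcut
        if len(path)<3: break
        D=[path[0]]
        i,j=sorted(rng.uniform(0,len(path)-1,2)); 
        pi=path[int(i)]+(path[int(i)+1]-path[int(i)])*(i-int(i)); pj=path[int(j)]+(path[min(int(j)+1,len(path)-1)]-path[int(j)])*(j-int(j))
        if int(i)==int(j): continue
        if c.edge(pi,pj): path=path[:int(i)+1]+[pi,pj]+path[int(j)+1:]
    return path
def densify(path,cap=None):
    # resample to rows: per-row limits
    cap=np.array([.12,.12,.16,.16,.16,.16]) if cap is None else cap
    out=[path[0]]
    for a,b in zip(path[:-1],path[1:]):
        if np.abs(a-b).max()<1e-6: continue
        m=40
        pts=[a+(b-a)*k/m for k in range(m+1)]
        n=np.max(np.abs(b-a)/cap)
        Pp=[fk(q,PAR) for q in pts]
        L=sum(np.linalg.norm(Pp[k+1][0]-Pp[k][0]) for k in range(m))/36; A=sum(np.degrees((Pp[k][1].inv()*Pp[k+1][1]).magnitude()) for k in range(m))/6.5
        n=int(np.ceil(max(n,L,A)))
        out+=[a+(b-a)*k/n for k in range(1,n+1)]
    return out
def rows(qs,start,grip):
    # start: (P,R) commanded; print calls of 5
    P0,R0=start; o=[]
    for i in range(0,len(qs),5):
        ch=[]
        for q in qs[i:i+5]:
            P,R=q if isinstance(q,tuple) else fk(q,PAR); d=(P-P0)/1000; rv=(R*R0.inv()).as_rotvec(degrees=True)
            ch.append([grip]+[round(float(x),4) for x in d]+[round(float(x),2) for x in rv])
        q=qs[min(i+4,len(qs)-1)]; P0,R0=q if isinstance(q,tuple) else fk(q,PAR)
        print(ch)
E
python3 - <<'E'
from plan import *
import json
from h import log
s=log(); q0=s["qpos"]; print(q0.round(3))
b=44
pl=np.array([600.7,-88.8])
# plug target: dock-frame offset
off=todock([pl[0],pl[1],0]); print("plug off",off)
c=C(np.concatenate([HAND,fpts(45)]),obst(),6)
for back in (0,20,40,60,80):
    P,R=dock2((off[0],off[1],0),0,90,b,0,28); P=P-back*R.as_matrix()[:,2]
    q,m=aik(P,R,PAR); print(back,P.round(1),q.round(2),round(m,3),round(c.d(q),1))
E
```

```text
[-0.859  0.037  1.945  0.458  0.798  0.594]
plug off [-1.18752208  2.01737238  0.        ]
0 [606.4 -89.8  98.4] [-0.32  0.5   2.28  2.92  0.46 -1.46] 0.096 1.6
20 [592.2 -87.2 112.3] [-0.33  0.46  2.31  2.9   0.43 -1.45] 0.072 15.5
40 [578.1 -84.6 126.2] [-0.33  0.41  2.33  2.87  0.41 -1.43] 0.051 20.1
60 [563.9 -82.  140.1] [-0.34  0.36  2.35  2.84  0.38 -1.39] 0.032 26.3
80 [549.8 -79.4 154. ] [-0.35  0.31  2.36  2.79  0.35 -1.35] 0.015 36.6
```

```bash
cat > p1.py <<'E'
from plan import *
from h import manip
s=manip.read_state(); q0=s["qpos"]
b=44; off=todock([600.7,-88.8,0])
P,R=dock2((off[0],off[1],0),0,90,b,0,28)
qg,m=aik(P-50*R.as_matrix()[:,2],R,PAR)
c=C(np.concatenate([HAND,fpts(88)]),obst(),12,jm=.03)
best=None
for sd_ in range(5):
    path=rrt(c,q0,qg,seed=sd_)
    if path is None: print("fail");continue
    D=densify(path); print(sd_,len(path),len(D))
    if best is None or len(D)<len(best): best=D
for q in best: print(q.round(2),fk(q,PAR)[0].round(0),round(c.d(q),0))
import pickle; pickle.dump(best,open("path.pkl","wb"))
rows(best[1:],fk(q0,PAR),45)
E
time python3 p1.py
```

```text
0 19 31
1 12 24
2 13 24
3 17 28
4 18 39
[-0.86  0.04  1.94  0.46  0.8   0.59] [ 479. -271.  280.] 92.0
[-0.85  0.04  1.95  0.49  0.79  0.57] [ 488. -261.  280.] 81.0
[-0.85  0.04  1.95  0.5   0.79  0.57] [ 490. -259.  280.] 79.0
[-0.8   0.06  1.97  0.66  0.77  0.48] [ 525. -218.  281.] 46.0
[-0.76  0.08  2.    0.81  0.74  0.39] [ 556. -181.  284.] 31.0
[-0.71  0.1   2.02  0.96  0.72  0.3 ] [ 583. -148.  290.] 20.0
[-0.67  0.12  2.04  1.12  0.7   0.22] [ 606. -118.  296.] 17.0
[-0.62  0.14  2.06  1.27  0.67  0.13] [625. -93. 301.] 21.0
[-0.58  0.16  2.09  1.43  0.65  0.04] [641. -72. 305.] 28.0
[-0.54  0.17  2.11  1.58  0.63 -0.05] [653. -55. 306.] 33.0
[-0.49  0.19  2.13  1.74  0.61 -0.14] [662. -41. 305.] 26.0
[-0.45  0.21  2.15  1.89  0.58 -0.22] [668. -30. 300.] 18.0
[-0.4   0.23  2.18  2.05  0.56 -0.31] [670. -21. 292.] 10.0
[-0.36  0.25  2.2   2.2   0.54 -0.4 ] [669. -14. 280.] 8.0
[-0.31  0.27  2.22  2.35  0.51 -0.49] [664.  -8. 264.] 5.0
[-0.27  0.29  2.24  2.51  0.49 -0.57] [656.  -3. 246.] 1.0
[-0.22  0.31  2.26  2.66  0.47 -0.66] [644.   2. 224.] 6.0
[-0.24  0.32  2.28  2.6
[... 898 characters left out ...]
7, 0.0111, -0.0048, 1.73, -0.93, -2.12], [45, 0.0079, 0.0199, -0.0133, 3.23, -1.21, -4.5], [45, 0.0068, 0.0269, -0.0253, 4.49, -0.86, -7.05], [45, 0.002, 0.0327, -0.0408, 5.53, 0.1, -9.71], [45, -0.0065, 0.0379, -0.0593, 6.32, 1.65, -12.4]]
[[45, -0.0123, 0.0048, -0.0212, 0.76, 2.15, -2.57], [45, -0.0231, -0.0103, -0.038, -4.08, 4.02, -1.32], [45, -0.0349, -0.0247, -0.0546, -8.78, 6.05, 0.15], [45, -0.0358, -0.026, -0.0558, -9.15, 6.2, 0.25], [45, -0.0416, -0.0341, -0.0637, -11.61, 7.24, 0.98]]
[[45, -0.0133, -0.0165, -0.0166, -4.94, 2.49, 1.79], [45, -0.0277, -0.0319, -0.0328, -9.66, 5.18, 3.81], [45, -0.0432, -0.0463, -0.0486, -14.14, 8.06, 6.08]]
real	0m20.371s
user	0m20.792s
sys	0m0.040s
```

```bash
sed -i 's/fpts(88)\]),obst(),12/fpts(46)]),obst(),20/; s/range(5)/range(8)/' p1.py; time python3 p1.py
```

```text
0 15 29
1 12 25
2 13 25
3 11 24
4 20 30
5 14 27
6 16 27
7 17 29
[-0.86  0.04  1.94  0.46  0.8   0.59] [ 479. -271.  280.] 98.0
[-0.82  0.05  1.97  0.61  0.77  0.45] [ 514. -230.  281.] 53.0
[-0.77  0.07  2.    0.76  0.74  0.31] [ 545. -193.  285.] 31.0
[-0.73  0.08  2.02  0.92  0.72  0.16] [ 571. -160.  290.] 18.0
[-0.69  0.09  2.05  1.07  0.69  0.02] [ 593. -130.  296.] 21.0
[-0.65  0.11  2.07  1.22  0.66 -0.12] [ 611. -105.  302.] 27.0
[-0.6   0.12  2.1   1.38  0.64 -0.27] [625. -84. 306.] 33.0
[-0.56  0.14  2.12  1.53  0.61 -0.41] [636. -67. 308.] 36.0
[-0.52  0.15  2.15  1.68  0.58 -0.56] [643. -53. 307.] 38.0
[-0.47  0.17  2.18  1.83  0.56 -0.7 ] [647. -42. 303.] 38.0
[-0.43  0.18  2.2   1.99  0.53 -0.84] [647. -33. 296.] 33.0
[-0.39  0.2   2.23  2.14  0.5  -0.99] [644. -26. 285.] 23.0
[-0.34  0.21  2.25  2.29  0.48 -1.13] [637. -20. 270.] 11.0
[-0.3   0.23  2.28  2.45  0.45 -1.27] [626. -15. 253.] 2.0
[-0.26  0.24  2.3   2.6   0.42 -1.42] [612. -10. 233.] 1.0
[-0.25  0.24  2.31  2.62  0.42 -1.44] [609.  -9. 229.] 2.0
[-0.25  0.25  2.31  2.64  0.42 -1.45] [608. -10. 226.] 1.0
[-
[... 930 characters left out ...]
007, -0.0111, -1.45, 0.03, -0.93], [45, -0.0103, 0.0129, -0.0256, -3.05, 0.79, -1.89], [45, -0.0209, 0.0182, -0.0431, -4.77, 2.24, -2.78], [45, -0.0354, 0.0234, -0.0632, -6.57, 4.33, -3.48], [45, -0.0378, 0.0241, -0.0664, -6.83, 4.7, -3.57]]
[[45, -0.0019, -0.0008, -0.0034, 0.02, 0.37, -0.33], [45, -0.0115, -0.0047, -0.0201, 0.11, 2.22, -1.89], [45, -0.0115, -0.0047, -0.0201, 0.12, 2.22, -1.9], [45, -0.0131, -0.0113, -0.0271, 1.06, 2.87, -3.29], [45, -0.0183, -0.0287, -0.0456, 3.56, 4.55, -7.02]]
[[45, -0.0063, -0.0169, -0.0184, 2.4, 1.6, -3.84], [45, -0.0128, -0.0314, -0.0346, 4.49, 2.96, -7.28], [45, -0.0202, -0.0455, -0.0506, 6.54, 4.29, -10.76]]
real	0m30.737s
user	0m31.256s
sys	0m0.060s
```

```bash
tail -2 log.jsonl | cut -c1-600; python3 -c "
from plan import *
from h import manip
s=manip.read_state(); print(s['ee_pos'],s['qpos'],s['time_s'],s['dq']); print(fk(s['qpos'],PAR)[0], PAR, [fk(d[0],PAR)[0]-d[1] for d in data()])"
```

```text
[[-0.8617678356510313, 0.037330666242617376, 1.936046405871012, 0.4578429212467572, 0.7944983346639121, 0.5936673244062921], [481.8924872742493, -276.53933485769295, 284.320100154183], [0.16276086093108671, -0.6306463578648382, 0.7307311437753926, -0.20451422683395948]]
[[-0.859498571678125, 0.03672541758844342, 1.94464282140877, 0.45760906870408463, 0.7978211454070959, 0.5936327645590229], [478.6856474273391, -270.49958510097065, 279.9684260336801], [0.16332049352462485, -0.6320106877199091, 0.730972656965033, -0.19891677096756027]]
[ 478.68564743 -270.4995851   279.96842603] [-0.85949857  0.03672542  1.94464282  0.45760907  0.79782115  0.59363276] 1.0333 [-0.03451282  0.03454444 -0.13190972 -0.12388161  0.07959706  0.05785957]
[ 478.68456699 -270.50318971  279.96860918] [8.38319097e-03 2.66374197e+02 6.89026208e+01 6.11116166e+02
 1.12113832e+02 4.33562578e+02 3.70325685e+02] [array([ 0.00357613, -0.00113858, -0.00103866]), array([-0.00069747,  0.00573988,  0.00048562]), array([-0.00167751, -0.00289099,  0.00010439]), array([-0.00108044, -0.00360461,  0.00018315])]
```

```bash
cat >> plan.py <<'E'
import os
def getcmd():
    d=json.load(open("cmd.json")); return np.array(d[0]),Ro.from_quat(d[1])
def setcmd(P,R): json.dump([list(map(float,P)),list(map(float,R.as_quat()))],open("cmd.json","w"))
def app(*last):
    for r in last:
        P,R=getcmd(); setcmd(P+np.array(r[:3])*1000,Ro.from_rotvec(r[3:6],degrees=True)*R)
def chk():
    from h import log
    s=log(); P,R=getcmd(); o=s["orientation"]; Rm=Ro.from_quat([o[1],o[2],o[3],o[0]])
    print("t",s["time_s"],"dP",(s["ee_pos"]-P).round(1),"dR",(Rm*R.inv()).as_rotvec(degrees=True).round(1),"F",s["ft_force"].round(1),"w",round(s["grip_width"],1),"q",s["qpos"].round(2),"P",s["ee_pos"].round(1))
def prow(qs,grip):
    rows(qs,getcmd(),grip)
E
python3 - <<'E'
from plan import *
P,R=fk([-1.308,.359,1.51,0,1.272,-.115],PAR); print(P)
setcmd([221.309,-557.661,233.623],RR([np.cos(-1.193),np.sin(-1.193),0],[0,0,-1]))
app([.14,.14,.05,0,0,-30],[.12,.14,0,-5.5,-29.5,0]); chk()
import pickle
best=pickle.load(open("path.pkl","rb")); prow(best[1:],45)
E
```

```text
[ 221.47728391 -558.04797178  233.65721083]
t 1.0333 dP [-2.6  7.2 -3.7] dR [0.4 0.1 0.1] F [-0.6  0.4 -0.9] w 87.9 q [-0.86  0.04  1.94  0.46  0.8   0.59] P [ 478.7 -270.5  280. ]
[[45, 0.0326, 0.0474, -0.0027, 1.88, -4.49, 5.24], [45, 0.0632, 0.0845, 0.0011, 2.88, -9.07, 9.5], [45, 0.0895, 0.118, 0.0066, 3.43, -13.5, 12.93], [45, 0.1116, 0.1473, 0.0127, 3.55, -17.66, 15.57], [45, 0.1297, 0.1725, 0.0184, 3.28, -21.42, 17.45]]
[[45, 0.0143, 0.0211, 0.0042, -0.32, -3.35, 1.04], [45, 0.0251, 0.0384, 0.0063, -0.93, -6.13, 1.47], [45, 0.0323, 0.0522, 0.0055, -1.8, -8.26, 1.4], [45, 0.036, 0.0632, 0.0014, -2.92, -9.68, 0.96], [45, 0.0363, 0.0719, -0.0062, -4.27, -10.36, 0.28]]
[[45, -0.0033, 0.007, -0.0111, -1.45, 0.03, -0.93], [45, -0.0103, 0.0129, -0.0256, -3.05, 0.79, -1.89], [45, -0.0209, 0.0182, -0.0431, -4.77, 2.24, -2.78], [45, -0.0354, 0.0234, -0.0632, -6.57, 4.33, -3.48], [45, -0.0378, 0.0241, -0.0664, -6.83, 4.7, -3.57]]
[[45, -0.0019, -0.0008, -0.0034, 0.02, 0.37, -0.33], [45, -0.0115, -0.0047, -0.0201, 0.11, 2.22, -1.89], [45, -0.0115, -0.0047, -0.0201, 0.12, 2.22, -1.9], [45, -0.0131, -0.0113, -0.0271, 1.06, 2.87, -3.29], [45, -0.0183, -0.0287, -0.0456, 3.56, 4.55, -7.02]]
[[45, -0.0063, -0.0169, -0.0184, 2.4, 1.6, -3.84], [45, -0.0128, -0.0314, -0.0346, 4.49, 2.96, -7.28], [45, -0.0202, -0.0455, -0.0506, 6.54, 4.29, -10.76]]
```

Call:
send_rows:
  steps:
    - [45,0.025,0.033,-0.002,1.5,-3.5,4]
    - [45,0.053,0.07,0,2.5,-7.5,8]
    - [45,0.081,0.107,0.005,3.2,-12,11.7]
    - [45,0.108,0.142,0.012,3.5,-17,15]
    - [45,0.13,0.172,0.018,3.3,-21.4,17.4]

```text
time_s: 1.45
ee_pos: [607.4, -113.1, 300.9]
orientation: [-0.341, 0.681, -0.589, 0.27]
ft_force: [1.3, 0.2, -0.8]
grip_width: 57.9
```

Call:
send_rows:
  steps:
    - [45,0.014,0.021,0.004,-0.3,-3.4,1]
    - [45,0.025,0.038,0.006,-0.9,-6.1,1.5]
    - [45,0.032,0.052,0.006,-1.8,-8.3,1.4]
    - [45,0.036,0.063,0.001,-2.9,-9.7,1]
    - [45,0.036,0.072,-0.006,-4.3,-10.4,0.3]

```text
time_s: 1.87
ee_pos: [643.2, -40.9, 294.3]
orientation: [-0.367, 0.668, -0.544, 0.351]
ft_force: [0.9, 0.4, 0.8]
grip_width: 39.7
```

Run:
```python
from plan import *
app([.13,.172,.018,3.3,-21.4,17.4],[.036,.072,-.006,-4.3,-10.4,.3]); chk()
import pickle
best=pickle.load(open("path.pkl","rb")); prow(best[11:],45)
```

```text
t 1.8667 dP [-4.1 -7.3 -1.3] dR [-0.1 -0.1 -0. ] F [0.9 0.4 0.8] w 39.7 q [-0.46  0.18  2.21  1.97  0.55 -0.85] P [643.2 -40.9 294.3]
[[45, -0.0034, 0.0074, -0.011, -1.45, 0.05, -0.9], [45, -0.0103, 0.0133, -0.0254, -3.05, 0.8, -1.87], [45, -0.021, 0.0186, -0.043, -4.77, 2.25, -2.75], [45, -0.0354, 0.0238, -0.063, -6.57, 4.35, -3.46], [45, -0.0379, 0.0245, -0.0662, -6.83, 4.72, -3.55]]
[[45, -0.0019, -0.0008, -0.0034, 0.02, 0.37, -0.33], [45, -0.0115, -0.0047, -0.0201, 0.11, 2.22, -1.89], [45, -0.0115, -0.0047, -0.0201, 0.12, 2.22, -1.9], [45, -0.0131, -0.0113, -0.0271, 1.06, 2.87, -3.29], [45, -0.0183, -0.0287, -0.0456, 3.56, 4.55, -7.02]]
[[45, -0.0063, -0.0169, -0.0184, 2.4, 1.6, -3.84], [45, -0.0128, -0.0314, -0.0346, 4.49, 2.96, -7.28], [45, -0.0202, -0.0455, -0.0506, 6.54, 4.29, -10.76]]
```

Call:
send_rows:
  steps:
    - [45,-0.003,0.007,-0.011,-1.5,0,-0.9]
    - [45,-0.01,0.013,-0.025,-3.1,0.8,-1.9]
    - [45,-0.021,0.019,-0.043,-4.8,2.3,-2.8]
    - [45,-0.03,0.022,-0.055,-5.9,3.5,-3.2]
    - [45,-0.038,0.025,-0.066,-6.8,4.7,-3.6]

```text
time_s: 2.28
ee_pos: [604.0, -15.3, 227.3]
orientation: [-0.293, 0.685, -0.558, 0.365]
ft_force: [0.7, -0.0, -0.4]
grip_width: 39.8
```

Call:
send_rows:
  steps:
    - [45,-0.006,-0.002,-0.01,0.1,1.1,-1]
    - [45,-0.011,-0.005,-0.02,0.1,2.2,-1.9]
    - [45,-0.013,-0.011,-0.027,1.1,2.9,-3.3]
    - [45,-0.016,-0.02,-0.036,2.3,3.7,-5.2]
    - [45,-0.018,-0.029,-0.046,3.6,4.6,-7]

```text
time_s: 2.7
ee_pos: [586.7, -45.7, 182.1]
orientation: [-0.27, 0.653, -0.623, 0.337]
ft_force: [0.4, -0.5, -0.2]
grip_width: 39.4
```

Call:
send_rows:
  steps:
    - [45,-0.005,-0.012,-0.014,1.8,1.2,-2.9]
    - [45,-0.01,-0.024,-0.027,3.5,2.3,-5.6]
    - [45,-0.015,-0.035,-0.039,5,3.3,-8.2]
    - [45,-0.02,-0.046,-0.051,6.5,4.3,-10.8]
    - [45,-0.02,-0.046,-0.051,6.5,4.3,-10.8]

```text
time_s: 3.12
ee_pos: [565.3, -92.5, 129.1]
orientation: [0.248, -0.586, 0.711, -0.299]
ft_force: [0.0, 0.2, -0.3]
grip_width: 39.6
```

Run:
```python
from plan import *
app([-0.038, 0.025, -0.066, -6.8, 4.7, -3.6],[-0.018, -0.029, -0.046, 3.6, 4.6, -7],[-0.02, -0.046, -0.051, 6.5, 4.3, -10.8]); chk()
from h import *
s=grab_frame("scene");save(s,"s2.png",(230,90,430,240),4)
t=grab_frame("top");save(t,"t2.png",(270,150,400,250),6)
chk()
```

```text
t 3.1167 dP [-6.  -8.8 -3.6] dR [ 0.2  0.2 -0.3] F [ 0.   0.2 -0.3] w 39.6 q [-0.37  0.39  2.35  2.82  0.41 -1.39] P [565.3 -92.5 129.1]
t 3.2167 dP [-5.3 -7.5 -1.9] dR [ 0.  0. -0.] F [1.1 0.  0.1] w 39.3 q [-0.36  0.39  2.35  2.81  0.41 -1.39] P [566.  -91.2 130.7]
```

View pics/s2.png

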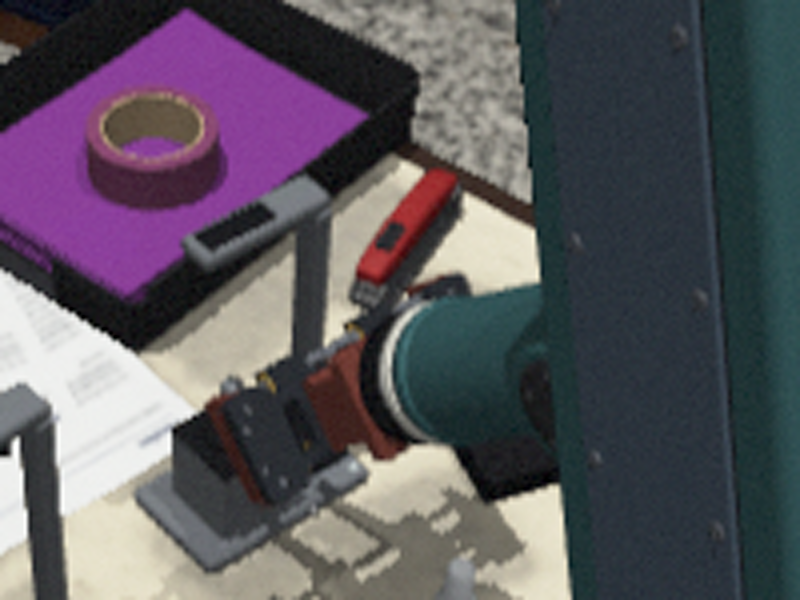

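View pics/t2.png

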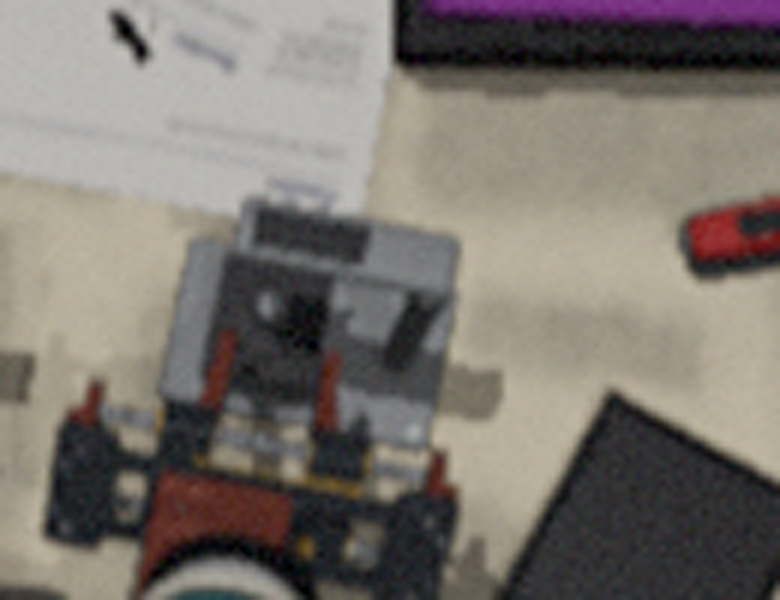

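Run:
```python
from plan import *
from h import *
import pickle
s=manip.read_state(); o=s["orientation"]; Rm=Ro.from_quat([o[1],o[2],o[3],o[0]]); setcmd(s["ee_pos"],Rm)
t=pickle.load(open("top0.pkl","rb"))
for x,y in ((227,332),(333,353)): print(atz(t,*cr(x,y,(270,150),6),128))
M=Rm.as_matrix(); print(s["ee_pos"], "tip",s["ee_pos"]+11*M[:,2], "jaw",M[:,0], "upper tip edge",s["ee_pos"]+11*M[:,2]-10*M[:,1],s["ee_pos"]+11*M[:,2]+10*M[:,1])
off=todock([600.7,-88.8,0]); P,R=dock2((off[0],off[1],0),0,90,44,0,28)
print("target",P,"delta",P-s["ee_pos"],(R*Rm.inv()).as_rotvec(degrees=True))
```

```text
[587.85922224 -69.70102252 128.        ]
[ 578.65591617 -119.16238665  128.        ]
[566.01616278 -91.21075692 130.70326494] tip [573.78371796 -92.66107035 123.05070475] jaw [-1.84095404e-01 -9.82908208e-01 -5.81012988e-04] upper tip edge [580.62091939 -93.94590145 130.23415   ] [566.94651653 -91.37623925 115.8672595 ]
target [606.35835511 -89.84871413  98.44273304] delta [ 40.34219233   1.36204279 -32.2605319 ] [-0.04774965 -0.07453494  0.10837501]
```

Call:
send_rows:
  steps:
    - [45,0.01,0,-0.008,0,0,0]
    - [45,0.02,0.001,-0.016,0,0,0]
    - [45,0.03,0.001,-0.024,0,0,0]
    - [45,0.04,0.001,-0.032,0,0,0]
    - [45,0.04,0.001,-0.032,0,0,0]

```text
time_s: 3.63
ee_pos: [608.1, -89.5, 99.2]
orientation: [0.25, -0.589, 0.707, -0.301]
ft_force: [0.2, 0.5, 0.4]
grip_width: 39.2
```

Run:
```python
from plan import *
from h import *
app([.04,.001,-.032,0,0,0]); chk()
s=grab_frame("scene");save(s,"s3.png",(270,160,350,240),7)
t=grab_frame("top");save(t,"t3.png",(290,170,370,240),8)
chk()
```

```text
t 3.6333 dP [2.1 0.7 0.5] dR [-0.1 -0.1  0.1] F [0.2 0.5 0.4] w 39.2 q [-0.32  0.5   2.28  2.92  0.45 -1.46] P [608.1 -89.5  99.2]
t 3.7333 dP [0.1 1.  0.7] dR [-0.  -0.   0.1] F [-0.4  1.3 -0.1] w 39.6 q [-0.32  0.5   2.28  2.92  0.45 -1.46] P [606.1 -89.2  99.4]
```

View pics/s3.png

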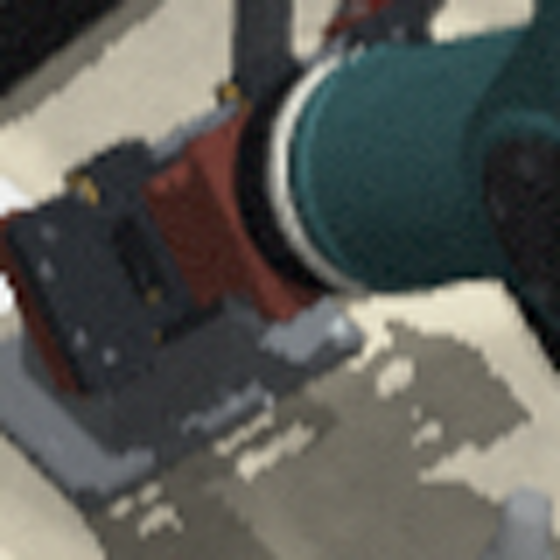

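View pics/t3.png

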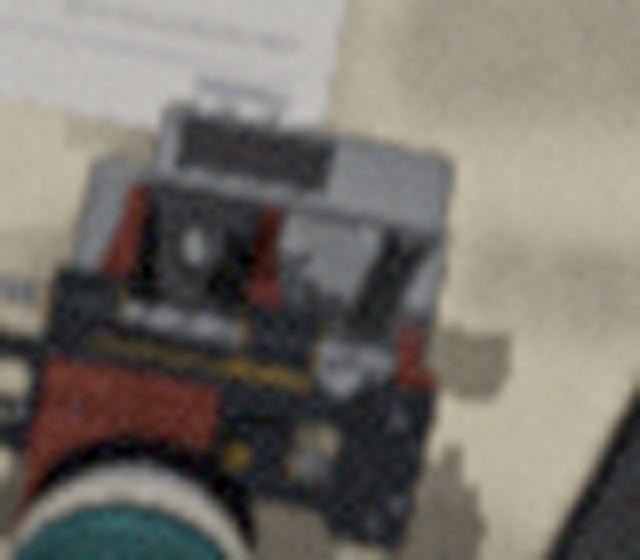

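The pull at (197,245) sits between the fingers at (130,235) and (270,250), so I'll close the jaws.

Call:
send_rows:
  steps:
    - [0,0,0,0,0,0,0]
    - [0,0,0,0,0,0,0]
    - [0,0,0,0,0,0,0]
    - [0,0,0,0,0,0,0]
    - [0,0,0,0,0,0,0]

```text
time_s: 4.15
ee_pos: [605.9, -89.7, 99.7]
orientation: [0.25, -0.588, 0.708, -0.3]
ft_force: [-1.9, -0.1, 3.6]
grip_width: 14.5
```

Run:
```python
from plan import *
chk()
```

```text
t 4.15 dP [-0.1  0.5  1. ] dR [-0.  -0.1  0. ] F [-1.9 -0.1  3.6] w 14.5 q [-0.32  0.5   2.28  2.92  0.45 -1.46] P [605.9 -89.7  99.7]
```

```bash
cat > p2.py <<'E'
from plan import *
P0,R0=getcmd(); b=44
for up in (0,12,24,30):
    q,m=aik(P0+[0,0,up],R0,PAR); print(up,q.round(2),round(m,3))
c=C(np.concatenate([HAND,fpts(15)]),obst(tray=False),8,jm=.03,pts2=plugpts(b),mg2=5)
qs,_=aik(P0+[0,0,24],R0,PAR); print("start clr",c.d(qs))
# tray candidates: world yaw of tool psi_w, tilt of plug toward tool down
T=np.array([496,-285,0.])
cands=[]
for psi in range(-90,91,10):
  for be in (44,60,75,90):
    # tool pitch be; plug tilted be-44
    R=yawm(psi)*tool(be); 
    tl=tool(b).inv().apply([0,0,-28]); # plug origin in tool relative grasp
    o=R.apply(tl); gp=T+[0,0,32]-o; P=gp+8*R.as_matrix()[:,2]; q,m=aik(P,R,PAR)
    if q is not None and m>.1: 
        d=c.d(q); cands.append((np.abs((q-qs)/[1,1,1,1,1,1]).max(),m,d,psi,be,q))
cands=[k for k in cands if k[2]>0]; cands.sort(key=lambda k:k[0])
for k in cands[:12]: print(round(k[0],2),round(k[1],2),round(k[2],1),k[3],k[4],k[5].round(2))
import pickle; pickle.dump((qs,cands),open("c2.pkl","wb"))
E
python3 p2.py
```

```text
0 [-0.32  0.5   2.28  2.92  0.45 -1.46] 0.096
12 [-0.32  0.47  2.28  2.9   0.41 -1.44] 0.104
24 [-0.32  0.44  2.27  2.87  0.37 -1.41] 0.112
30 [-0.32  0.42  2.26  2.86  0.35 -1.4 ] 0.116
start clr 5.25664546984207
1.06 0.13 13.0 0 44 [-1.07  0.63  2.25  1.82  0.71 -1.22]
1.36 0.21 13.0 10 44 [-1.11  0.64  2.17  1.51  0.76 -1.09]
1.58 0.12 11.2 -10 60 [-0.83  0.49  2.13  1.29  0.32 -0.3 ]
1.61 0.31 13.0 20 44 [-1.13  0.65  2.07  1.26  0.85 -1.  ]
1.74 0.24 11.2 0 60 [-0.88  0.5   2.09  1.14  0.44 -0.34]
1.8 0.41 13.0 30 44 [-1.13  0.67  1.97  1.07  0.95 -0.94]
1.87 0.34 11.2 10 60 [-0.92  0.52  2.04  1.    0.56 -0.39]
1.95 0.52 13.0 40 44 [-1.12  0.7   1.86  0.92  1.07 -0.92]
1.98 0.4 11.2 20 60 [-0.95  0.54  1.98  0.89  0.67 -0.45]
2.07 0.62 13.0 50 44 [-1.09  0.73  1.76  0.8   1.18 -0.92]
2.09 0.46 11.2 30 60 [-0.96  0.56  1.92  0.79  0.78 -0.52]
2.17 0.72 13.0 60 44 [-1.06  0.76  1.66  0.7   1.29 -0.93]
```

```bash
cat > p3.py <<'E'
from plan import *
import pickle
P0,R0=getcmd(); b=44
c=C(np.concatenate([HAND,fpts(15)]),obst(tray=True),8,jm=.03,pts2=plugpts(b),mg2=5)
qs,_=aik(P0+[0,0,24],R0,PAR)
T=np.array([496,-285,0.]); best=None
for psi in (0,10,20,30):
    R=yawm(psi)*tool(44); tl=tool(b).inv().apply([0,0,-28]); gp=T+[0,0,60]-R.apply(tl); P=gp+8*R.as_matrix()[:,2]; qg,m=aik(P,R,PAR)
    if not c.ok(qg): print(psi,"goal bad",c.d(qg)); continue
    for sd_ in range(3):
        p=rrt(c,qs,qg,seed=sd_)
        if p is None: print(psi,"fail");continue
        D=densify(p); print(psi,sd_,len(D))
        if best is None or len(D)<len(best[0]): best=(D,psi)
D,psi=best; print(psi)
for q in D: print(q.round(2),fk(q,PAR)[0].round(0),round(c.d(q),0))
pickle.dump(best,open("path2.pkl","wb"))
print([0,0,0,.024]); setl=(P0+[0,0,24],R0); rows(D[1:],setl,0)
E
python3 p3.py
```

```text
0 0 30
0 1 28
0 2 29
10 0 27
10 1 28
10 2 24
20 0 27
20 1 30
20 2 28
30 0 32
30 1 32
30 2 28
10
[-0.32  0.44  2.27  2.87  0.37 -1.41] [606. -90. 123.] 5.0
[-0.31  0.41  2.27  2.86  0.37 -1.42] [607. -84. 133.] 6.0
[-0.29  0.37  2.28  2.82  0.37 -1.44] [612. -69. 161.] 2.0
[-0.28  0.32  2.28  2.78  0.37 -1.45] [614. -53. 188.] 4.0
[-0.28  0.32  2.28  2.78  0.37 -1.45] [614. -53. 188.] 4.0
[-0.27  0.31  2.28  2.78  0.37 -1.46] [615. -51. 192.] 2.0
[-0.27  0.31  2.28  2.78  0.37 -1.46] [615. -51. 192.] 2.0
[-0.27  0.28  2.28  2.75  0.4  -1.47] [624. -44. 219.] -3.0
[-0.27  0.26  2.28  2.73  0.42 -1.48] [629. -41. 237.] -0.0
[-0.27  0.24  2.28  2.72  0.44 -1.48] [634. -37. 255.] 9.0
[-0.27  0.22  2.27  2.7   0.46 -1.49] [639. -33. 274.] 19.0
[-0.28  0.22  2.27  2.69  0.46 -1.49] [639. -36. 274.] 16.0
[-0.34  0.23  2.26  2.65  0.48 -1.49] [643. -69. 274.] 2.0
[-0.4   0.24  2.26  2.6   0.49 -1.49] [ 645. -101.  273.] 2.0
[-0.48  0.27  2.25  2.51  0.52 -1.47] [ 645. -136.  265.] 3.0
[-0.55  0.29  2.23  2.43  0.54 -1.44] [ 642. -170.  257.] 5.0
[-0.63  0.32  2.22  2.34  0.56 -1.42] [ 636. -2
[... 899 characters left out ...]
 0.0239, 0.0176, 0.0817, -5.47, -9.27, 6.13]]
[[0, 0.0004, -0.0028, 0.0001, -0.12, -0.03, -0.11], [0, 0.0042, -0.0352, -0.0003, -1.46, -0.24, -1.35], [0, 0.006, -0.0679, -0.0011, -2.78, -0.37, -2.55], [0, 0.0061, -0.1023, -0.0087, -3.83, 0.08, -3.09], [0, 0.0033, -0.1362, -0.0175, -4.68, 0.68, -3.54]]
[[0, -0.0059, -0.0332, -0.0099, -0.62, 0.74, -0.4], [0, -0.0154, -0.0543, -0.0348, 0.46, 2.73, 0.96], [0, -0.0299, -0.0729, -0.0615, 2.13, 4.95, 2.4], [0, -0.0495, -0.0885, -0.0894, 4.38, 7.35, 3.86], [0, -0.0679, -0.0981, -0.111, 6.48, 9.3, 4.98]]
[[0, -0.0213, -0.0076, -0.0216, 2.4, 2.06, 1.03], [0, -0.0455, -0.0131, -0.0428, 5.07, 4.2, 2.03], [0, -0.0724, -0.0163, -0.0632, 8.01, 6.41, 2.98]]
```

Call:
send_rows:
  steps:
    - [0,0,0,0.004,0,0,0]
    - [0,0,0,0.009,0,0,0]
    - [0,0,0,0.014,0,0,0]
    - [0,0,0,0.019,0,0,0]
    - [0,0,0,0.024,0,0,0]

```text
time_s: 4.57
ee_pos: [606.2, -89.7, 124.0]
orientation: [0.25, -0.588, 0.708, -0.3]
ft_force: [0.5, 0.6, -0.8]
grip_width: 14.3
```

```bash
sed -e 's/obst(tray=True),8,jm=.03/obst(tray=True),15,jm=.025/; s/mg2=5/mg2=8/; s/qs,_=.*/qs,_=aik(P0+[0,0,24],R0,PAR); print(c.d(qs))/; s/range(3)/range(5)/' p3.py > p4.py; sed -i 's/st=.05/st=.025/; s/it=4000/it=6000/' plan.py; python3 -c "
from plan import *
app([0,0,.024,0,0,0]); chk()
P0,R0=getcmd()
for up in (0,6,10,14):
    q,m=aik(P0+[0,0,up],R0,PAR)
    for nm,pts in (('hand',HAND),('fing',fpts(15)),('plug',plugpts(44))): print(up,nm,clr(P0+[0,0,up],R0,obst(),pts),m)
"
sed -i 's/P0+\[0,0,24\]/P0+[0,0,8]/g' p4.py; time timeout 500 python3 p4.py
```

```text
t 4.5667 dP [0.2 0.5 1.3] dR [-0.  -0.1  0. ] F [ 0.5  0.6 -0.8] w 14.3 q [-0.32  0.43  2.27  2.87  0.37 -1.41] P [606.2 -89.7 124. ]
0 hand 15.304311116876057 0.11188080404881529
0 fing 31.85476771611232 0.11188080404881529
0 plug 10.256645469842155 0.11188080404881529
6 hand 15.304311116876057 0.11627418586488192
6 fing 37.85476771611232 0.11627418586488192
6 plug 16.256645469842155 0.11627418586488192
10 hand 15.304311116876057 0.11931272614479393
10 fing 40.07972325908672 0.11931272614479393
10 plug 20.256645469842155 0.11931272614479393
14 hand 15.304311116876057 0.12243771694564431
14 fing 40.07972325908672 0.12243771694564431
14 plug 24.256645469842155 0.12243771694564431
0.3043111168760575
0 0 13
0 1 27
0 2 30
0 3 32
0 fail
10 0 32
10 fail
10 2 32
10 3 37
10 4 29
20 0 37
20 1 30
20 fail
20 fail
20 fail
30 0 31
30 1 23
30 fail
30 fail
30 fail
0
[-0.32  0.41  2.26  2.85  0.34 -1.39] [606. -90. 131.] 0.0
[-0.35  0.38  2.27  2.72  0.33 -1.32] [599. -94. 140.] 4.0
[-0.39  0.35  2.28  2.58  0.32 -1.25] [591. -99. 149.] 9.0
[-0.42  0.32  2.28  2.44  0.31 -1.18] [ 581. -104.  156.] 8
[... 528 characters left out ...]
0.69 -1.09] [ 502. -285.   82.] 16.0
[0, 0, 0, 0.024]
[[0, -0.0066, -0.0038, 0.0096, -0.96, 0.09, 2.12], [0, -0.0149, -0.0084, 0.018, -2.11, 0.41, 4.11], [0, -0.0247, -0.0141, 0.0252, -3.44, 0.95, 5.96], [0, -0.036, -0.0207, 0.0314, -4.96, 1.69, 7.67], [0, -0.0486, -0.0285, 0.0366, -6.65, 2.63, 9.22]]
[[0, -0.0027, -0.0183, -0.0055, -0.39, 0.28, 0.46], [0, -0.0027, -0.0183, -0.0056, -0.39, 0.28, 0.46], [0, -0.0044, -0.0533, -0.0217, 0.19, 0.25, 0.66], [0, -0.0109, -0.0861, -0.0382, 1.24, 0.08, 0.88], [0, -0.022, -0.1162, -0.0547, 2.73, -0.32, 1.1]]
[[0, -0.0151, -0.0268, -0.0158, 1.89, -0.68, 0.16], [0, -0.0338, -0.0501, -0.0302, 4.11, -1.73, 0.26]]
real	7m26.265s
user	7m25.708s
sys	0m0.076s
```

Call:
send_rows:
  steps:
    - [0,0,0,0.008,0,0,0]
    - [0,-0.007,-0.004,0.018,-1,0.1,2.1]
    - [0,-0.015,-0.008,0.026,-2.1,0.4,4.1]
    - [0,-0.025,-0.014,0.033,-3.4,1,6]
    - [0,-0.036,-0.021,0.039,-5,1.7,7.7]

```text
time_s: 4.98
ee_pos: [569.8, -111.1, 163.2]
orientation: [0.232, -0.65, 0.656, -0.305]
ft_force: [0.4, 0.9, -0.1]
grip_width: 14.0
```

Run:
```python
from plan import *
app([-0.036, -0.021, 0.039, -5, 1.7, 7.7]); chk()
import pickle
D,psi=pickle.load(open("path2.pkl","rb")); prow(D[5:7]+D[8:],0)
R=yawm(0)*tool(44); P,_=fk(D[-1],PAR); print("down:",(P-[0,0,38])-fk(D[-1],PAR)[0])
```

```text
t 4.9833 dP [-0.2  0.1  1.5] dR [-0.1 -0.   0.1] F [ 0.4  0.9 -0.1] w 14.0 q [-0.45  0.29  2.29  2.3   0.3  -1.11] P [ 569.8 -111.1  163.2]
[[0, -0.0126, -0.0075, 0.0056, -1.69, 0.88, 1.5], [0, -0.0153, -0.0258, 0.0001, -2.09, 1.16, 1.96], [0, -0.0169, -0.0609, -0.016, -1.5, 1.12, 2.17], [0, -0.0235, -0.0936, -0.0326, -0.45, 0.93, 2.4], [0, -0.0345, -0.1237, -0.049, 1.02, 0.51, 2.61]]
[[0, -0.0151, -0.0268, -0.0158, 1.89, -0.68, 0.16], [0, -0.0338, -0.0501, -0.0302, 4.11, -1.73, 0.26]]
down: [  0.   0. -38.]
```

Call:
send_rows:
  steps:
    - [0,-0.013,-0.008,0.006,-1.7,0.9,1.5]
    - [0,-0.015,-0.026,0,-2.1,1.2,2]
    - [0,-0.017,-0.061,-0.016,-1.5,1.1,2.2]
    - [0,-0.024,-0.094,-0.033,-0.5,0.9,2.4]
    - [0,-0.034,-0.124,-0.049,1,0.5,2.6]

```text
time_s: 5.4
ee_pos: [536.8, -236.4, 114.1]
orientation: [-0.243, 0.664, -0.645, 0.292]
ft_force: [0.9, -0.3, 0.1]
grip_width: 14.4
```

Call:
send_rows:
  steps:
    - [0,-0.015,-0.027,-0.016,1.9,-0.7,0.2]
    - [0,-0.034,-0.05,-0.03,4.1,-1.7,0.3]
    - [0,-0.034,-0.05,-0.045,4.1,-1.7,0.3]
    - [0,-0.034,-0.05,-0.058,4.1,-1.7,0.3]
    - [0,-0.034,-0.05,-0.058,4.1,-1.7,0.3]

```text
time_s: 5.82
ee_pos: [500.8, -286.4, 53.3]
orientation: [0.276, -0.65, 0.652, -0.276]
ft_force: [0.5, 0.4, -0.7]
grip_width: 14.7
```

Run:
```python
from plan import *
app([-0.034, -0.124, -0.049, 1, 0.5, 2.6],[-0.034, -0.05, -0.058, 4.1, -1.7, 0.3]); chk()
from h import *
s=grab_frame("scene");save(s,"s4.png",(260,120,420,260),5)
t=grab_frame("top");save(t,"t4.png",(290,170,430,290),5)
chk()
```

```text
t 5.8167 dP [-1.2 -1.2 -1.4] dR [ 0.1  0.1 -0.2] F [ 0.5  0.4 -0.7] w 14.7 q [-1.07  0.63  2.25  1.82  0.71 -1.22] P [ 500.8 -286.4   53.3]
t 5.9167 dP [-0.1  0.6  0.5] dR [ 0. -0.  0.] F [ 0.3 -0.1 -0. ] w 14.1 q [-1.07  0.63  2.25  1.81  0.71 -1.22] P [ 501.9 -284.6   55.2]
```

View pics/s4.png

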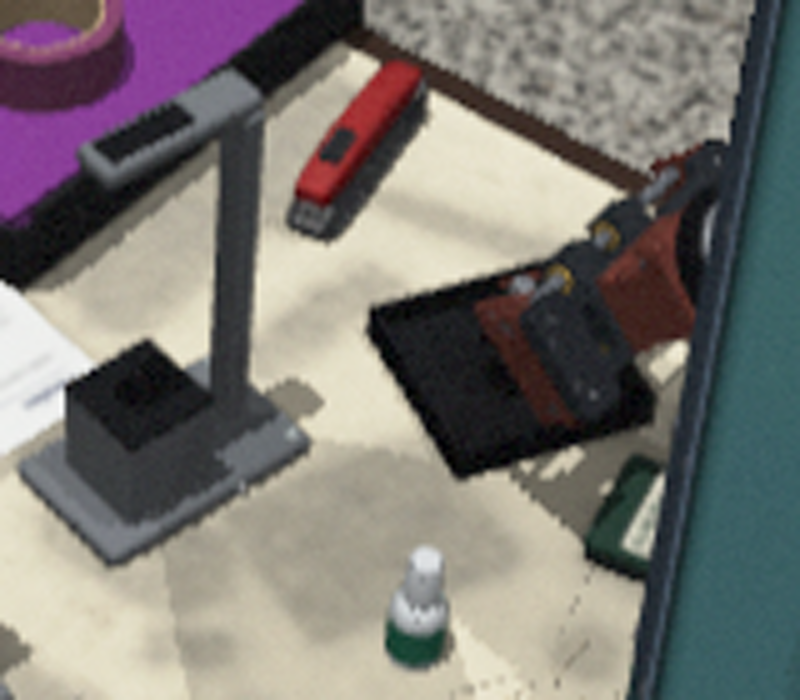

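View pics/t4.png

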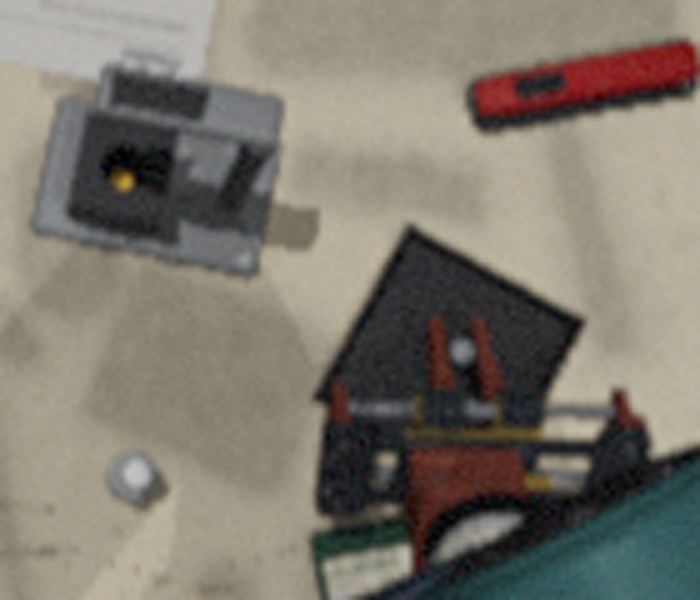

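Call:
send_rows:
  steps:
    - [20,0,0,-0.002,0,0,0]
    - [45,0,0,-0.002,0,0,0]
    - [60,0,0,-0.002,0,0,0]
    - [60,0,0,-0.002,0,0,0]
    - [60,0,0,-0.002,0,0,0]

```text
time_s: 6.33
ee_pos: [502.5, -284.4, 53.8]
orientation: [-0.276, 0.652, -0.65, 0.277]
ft_force: [-0.5, 0.4, 0.3]
grip_width: 40.5
```

Call:
send_rows:
  steps:
    - [60,-0.014,0,0.012,0,0,0]
    - [60,-0.03,0,0.03,0,0,0]
    - [60,-0.045,0,0.06,0,0,0]
    - [60,-0.06,0,0.09,0,0,0]
    - [60,-0.06,0,0.12,0,0,0]

```text
time_s: 6.75
ee_pos: [439.9, -283.7, 173.4]
orientation: [0.276, -0.651, 0.652, -0.275]
ft_force: [0.7, 0.2, 0.8]
grip_width: 53.0
```

Run:
```python
from plan import *
app([0,0,-.002,0,0,0],[-.06,0,.12,0,0,0]); chk()
from h import *
import pickle
s=grab_frame("scene");save(s,"s5.png",(260,120,420,260),5)
t=grab_frame("top");save(t,"t5.png",(290,170,430,290),5)
pickle.dump(s,open("s5.pkl","wb"));pickle.dump(t,open("t5.pkl","wb"))
chk()
```

```text
t 6.75 dP [-2.1  1.5  0.7] dR [ 0.1  0.1 -0. ] F [0.7 0.2 0.8] w 53.0 q [-1.23  0.29  2.25  1.29  0.78 -0.71] P [ 439.9 -283.7  173.4]
t 6.85 dP [ 0.4 -1.   4.7] dR [-0.4 -0.2  0. ] F [-1.  -0.2  0.1] w 52.3 q [-1.23  0.28  2.25  1.29  0.78 -0.71] P [ 442.4 -286.2  177.4]
```

View pics/s5.png

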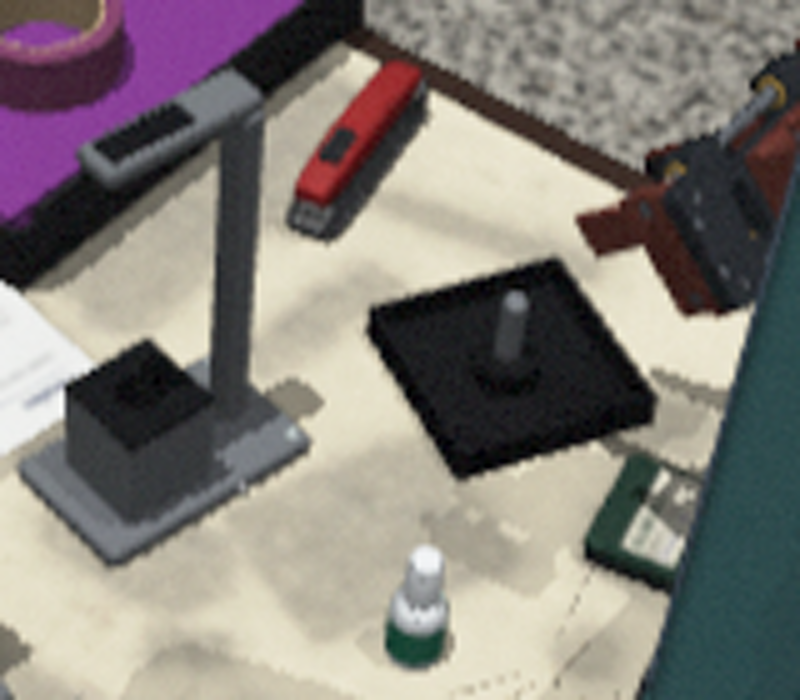

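View pics/t5.png

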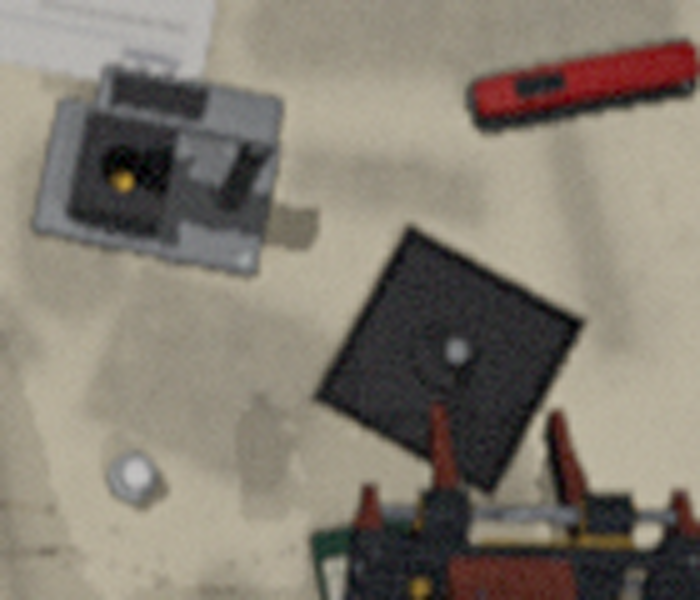

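The plug stands free in the tray, at (510,330) in the scene crop and (455,350) in the top crop. Next I'll measure the open mouth with boosted contrast.

Run:
```python
from h import *
import pickle
for n,k,c in (("s5",0,(268,182,308,226)),("t5",0,(300,186,335,222))):
    f=pickle.load(open(n+".pkl","rb")); im=cv2.cvtColor(f["color"],cv2.COLOR_RGB2BGR)[c[1]:c[3],c[0]:c[2]].astype(float)
    im=np.clip((im-5)*3,0,255).astype(np.uint8); im=cv2.resize(im,None,fx=14,fy=14,interpolation=cv2.INTER_CUBIC); cv2.imwrite("pics/"+n+"m.png",im)
```

```text
(no output)
```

View pics/s5m.png

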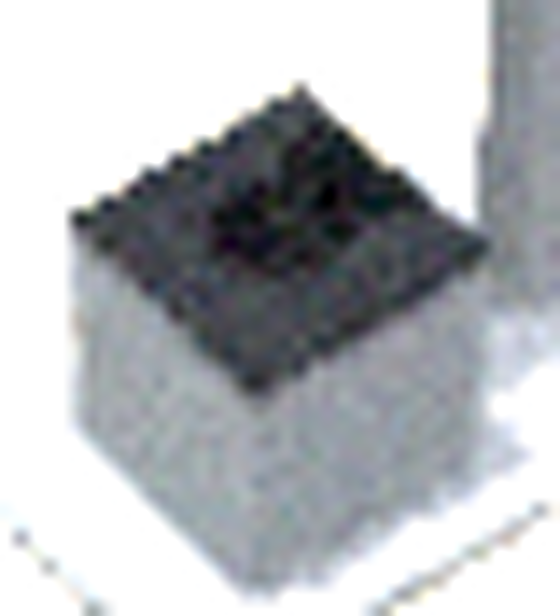

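View pics/t5m.png

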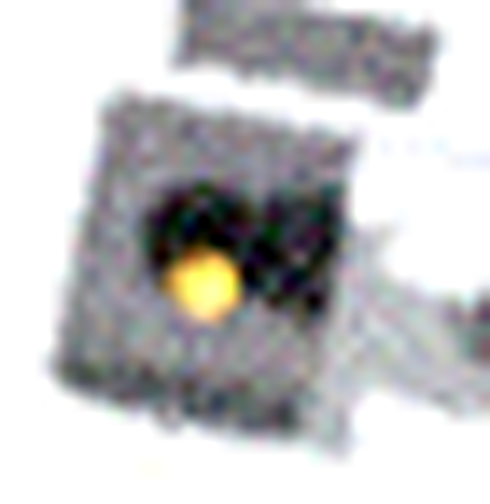

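Run:
```python
from h import *
import pickle
s=pickle.load(open("s5.pkl","rb"));t=pickle.load(open("t5.pkl","rb"))
A=np.array([atz(s,*cr(x,y,(268,182),14),76) for x,y in((80,215),(300,90),(485,243),(255,388))]);print(A.round(1),A.mean(0))
print("gold",atz(t,*cr(203,285,(300,186),14),16))
B=np.array([atz(t,*cr(x,y,(300,186),14),76) for x,y in((115,97),(350,135),(310,402),(65,360))]);print(B.round(1),B.mean(0))
# base corners again enlarge
save(s,"s5b.png",(258,175,328,238),11); save(t,"t5b.png",(294,180,352,230),13)
```

```text
[[ 628.7  -67.    76. ]
 [ 618.8 -118.2   76. ]
 [ 567.7 -110.9   76. ]
 [ 576.4  -55.9   76. ]] [597.88229228 -88.01615943  76.        ]
gold [603.35726358 -91.86982499  16.        ]
[[ 633.1  -71.2   76. ]
 [ 625.8 -120.1   76. ]
 [ 569.5 -112.3   76. ]
 [ 577.5  -61.5   76. ]] [601.48926154 -91.28584737  76.        ]
```

View pics/s5b.png

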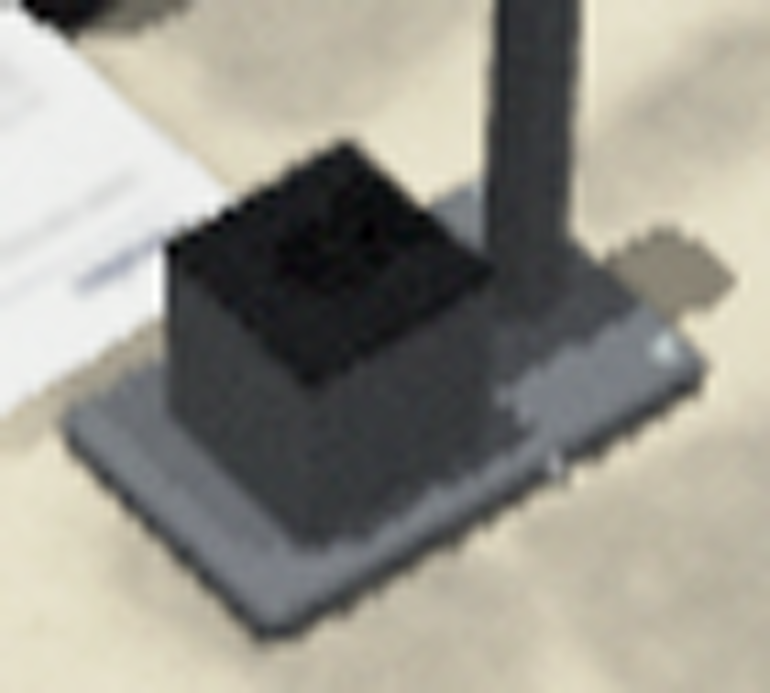

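View pics/t5b.png

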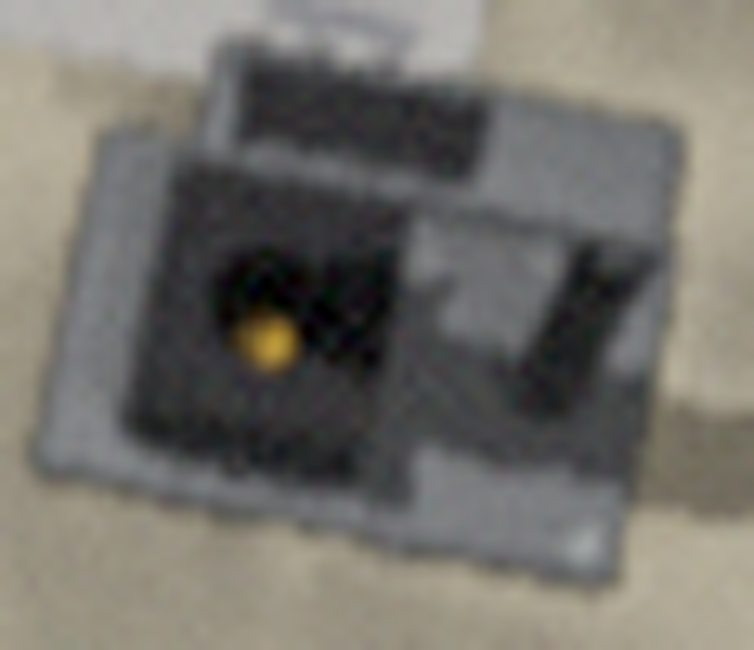

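Run:
```python
from h import *
import pickle
s=pickle.load(open("s5.pkl","rb"));t=pickle.load(open("t5.pkl","rb"))
print(atz(s,*cr(515,299,(260,120),5),65),atz(t,*cr(456,350,(290,170),5),65))
save(s,"s5p.png",(345,165,380,205),15); save(t,"t5p.png",(365,225,400,255),18)
```

```text
[ 496.15400581 -281.93749002   65.        ] [ 499.6308802  -283.94662854   65.        ]
```

View pics/s5p.png

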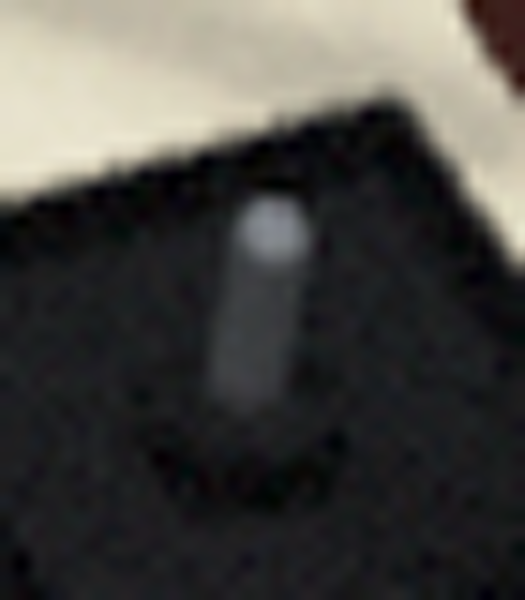

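View pics/t5p.png

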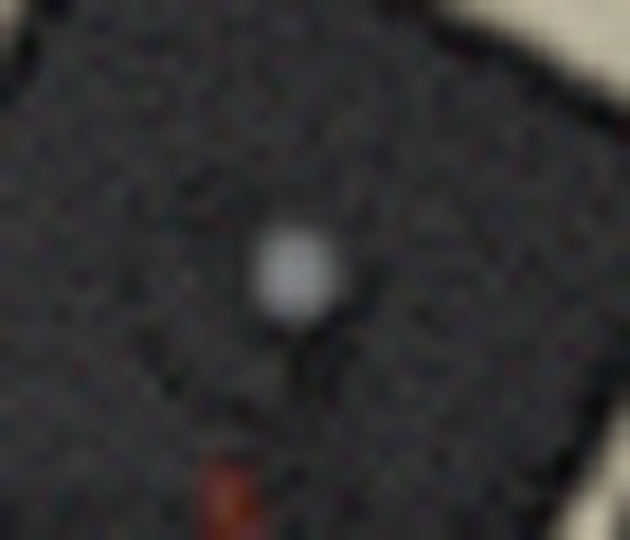

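Run:
```python
from h import *
import pickle
s=pickle.load(open("s5.pkl","rb"));t=pickle.load(open("t5.pkl","rb"))
print(atz(s,*cr(277,228,(345,165),15),65),atz(t,*cr(295,273,(365,225),18),65))
```

```text
[ 494.60771047 -281.60409274   65.        ] [ 499.36262206 -284.27961407   65.        ]
```

```bash
sed -i 's/^DY=.*/DY=-10.; DO=np.array([599.4,-91.4,0.]); RY=-31.; RO=np.array([504.7,291.2,0.])/' kin.py; sed -i 's/(424,-100.5)/(423,-101.5)/; s/(416.5,172)/(416.5,170)/' plan.py
cat > search3.py <<'E'
from plan import *
p=PAR
OB=boxes([0,0,0])+boxes([-39,230,0]); CAN=boxes([0,0,0])[2:]
res=[]
for b in np.arange(38,50,2):
 for g in (92,98,104,112):
  H=np.concatenate([HAND,fpts(13)]); W=wandpts(b,g)
  HO=np.concatenate([HAND,fpts(30)])
  for psi in range(-15,16,5):
   M=[];Cc=[]
   for t,pts in (((0,0,-60),HO),((0,0,-40),H),((0,0,-22),H)):
        P,R=dock2(t,0,90,b,psi,g); q,m=aik(P,R,p); M.append(m); Cc.append(min(clr(P,R,OB,pts),clr(P,R,CAN,W)) if m>.04 else -1)
   if min(M)<.05 or min(Cc)<5: continue
   for lam in range(75,136,10):
    a=np.array([np.cos(dd(lam)),np.sin(dd(lam)),0])
    for lean in (15,18):
     M2=[];C2=[]
     for t,l in [((0,0,-22),lean*.33),((0,0,-22),lean*.66)]+[(tuple(-3*a+[0,0,-20]),lean),(tuple(a*0+[0,0,-8]),lean),(tuple(a*4+[0,0,6]),lean),(tuple(a*4+[0,0,20]),lean)]:
        P,R=dock2(t,l,lam,b,psi,g); q,m=aik(P,R,p); M2.append(m); C2.append(min(clr(P,R,OB,H),clr(P,R,CAN,W)) if m>.04 else -1)
        if C2[-1]<0: break
     else: res.append((min(M),min(M2),min(Cc),min(C2),g,b,psi,lam,lean))
res.sort(key=lambda r:-min(r[0]*100,r[1]*100,r[2],r[3]))
np.set_printoptions(suppress=True,linewidth=150)
for r in res[:25]: print(np.round(r,2))
print(len(res))
E
time python3 search3.py
```

```text
Traceback (most recent call last):
  File "search3.py", line 12, in <module>
    P,R=dock2(t,0,90,b,psi,g); q,m=aik(P,R,p); M.append(m); Cc.append(min(clr(P,R,OB,pts),clr(P,R,CAN,W)) if m>.04 else -1)
                                                                                          ~~~^^^^^^^^^^^
  File "col.py", line 18, in clr
    W=np.asarray(P)-8*R.as_matrix()[:,2]+R.apply(pts)
                                         ~~~~~~~^^^^^
  File "scipy/spatial/transform/_rotation.pyx", line 2580, in scipy.spatial.transform._rotation.Rotation.apply
ValueError: Expected input of shape (3,) or (P, 3), got (216,).

real	0m0.598s
user	0m1.092s
sys	0m0.047s
```

```bash
sed -i 's/    return np.concatenate(\[a\*(s-g)/    return np.array([a*(s-g)/; s/np.linspace(0,165,18)\[:,None\]/np.linspace(0,165,18)/' plan.py; time python3 search3.py
```

```text
[  0.08   0.08   8.     8.4  104.    42.    -5.   105.    15.  ]
[  0.08   0.08   8.     8.31 104.    42.    -5.   105.    18.  ]
[  0.08   0.09   8.     8.05 104.    42.     5.    95.    15.  ]
[  0.08   0.1    8.     8.21 104.    42.     5.    95.    18.  ]
[  0.09   0.09   8.     8.4  112.    42.    -5.   105.    15.  ]
[  0.11   0.08   8.     8.29  92.    44.   -10.   115.    15.  ]
[ 0.1   0.12  8.    8.06 92.   44.    0.   95.   15.  ]
[  0.1    0.08   8.     8.25  92.    44.     0.   105.    15.  ]
[  0.1    0.08   8.     8.59  92.    44.     0.   105.    18.  ]
[  0.09   0.08   8.     8.29  98.    44.   -10.   115.    15.  ]
[  0.1    0.09   8.     8.25  98.    44.     0.   105.    15.  ]
[  0.1    0.08   8.     8.59  98.    44.     0.   105.    18.  ]
[  0.1    0.08   8.     8.14  98.    44.     5.   105.    15.  ]
[  0.08   0.09   8.     8.25 104.    44.     0.   105.    15.  ]
[  0.08   0.09   8.     8.59 104.    44.     0.   105.    18.  ]
[  0.11   0.09   8.     8.14 104.    44.     5.   105.    15.  ]
[  0.11   0.08   8.     8.43 104.    44.     5.   105.    18.  ]
[  0.11   0.09   8.     8.43 112.    44.     5.   105.    18.  ]
[  0.1   0.1   8.    8.4  92.   44.   -5.  105.   15. ]
[  0.1    0.08   8.     8.66  92.    44.    -5.   105.    18.  ]
[  0.08   0.09   8.     8.4   98.    44.    -5.   105.    15.  ]
[  0.08   0.1    8.     8.06 104.    42.     0.    95.    15.  ]
[  0.08   0.09   8.     8.22 104.    42.     0.    95.    18.  ]
[  0.08   0.08   8.     8.4   98.    42.    -5.   105.    15.  ]
[  0.1    0.08   8.     8.14  92.    44.     5.   105.    15.  ]
222
real	0m3.334s
user	0m3.723s
sys	0m0.078s
```

```bash
cat > p5.py <<'E'
from plan import *
import pickle,sys
b,g,psi,lam,lean=44,98,0,105,18
a=np.array([np.cos(dd(lam)),np.sin(dd(lam)),0])
P1,R1=restpose(b,g,up=90); q1,m1=aik(P1,R1,PAR); print("rest lifted",q1.round(2),m1, "at rest",[x.round(2) if hasattr(x,'round') else x for x in aik(*restpose(b,g),PAR)])
P2,R2=dock2(tuple(a*4+[0,0,16]),lean,lam,b,psi,g); q2,m2=aik(P2,R2,PAR); print("pre",q2.round(2),m2)
c=C(np.concatenate([HAND,fpts(13)]),obst(rest=False),12,jm=.03,pts2=wandpts(b,g),mg2=10)
print(c.d(q1),c.d(q2))
best=None
for s in range(6):
    p=rrt(c,q1,q2,seed=s,it=2500)
    if p is None: print("fail");continue
    D=densify(p); print(s,len(D),flush=True)
    if best is None or len(D)<len(best): best=D
    pickle.dump(best,open("path5.pkl","wb"))
for q in best: print(q.round(2),fk(q,PAR)[0].round(0),round(c.d(q),0))
E
timeout 560 python3 p5.py
```

```text
rest lifted [ 0.39  0.4   1.61 -0.02  1.12  2.51] 0.4677506660106592 at rest [array([ 0.39,  0.51,  1.69, -0.02,  0.93,  2.52]), np.float64(0.46)]
pre [-0.02  0.37  2.27  3.88  0.49 -2.38] 0.11312083221153602
87.13108485714456 1.854766294886808
fail
fail
fail
fail
fail
failTraceback (most recent call last):
  File "p5.py", line 16, in <module>
    for q in best: print(q.round(2),fk(q,PAR)[0].round(0),round(c.d(q),0))
             ^^^^
TypeError: 'NoneType' object is not iterable
```

```bash
nproc
cat > p6.py <<'E'
from plan import *
import pickle,sys,multiprocessing as mp
b,g=44,98
OB=boxes([0,0,0])+boxes([-39,230,0]); CAN=boxes([0,0,0])[2:]
def cands(b,g):
    H=np.concatenate([HAND,fpts(13)]); W=wandpts(b,g); o=[]
    for psi in range(-20,61,10):
      for lam in range(60,241,15):
        a=np.array([np.cos(dd(lam)),np.sin(dd(lam)),0])
        for lean in (14,18):
          M=[];D=[];Q=[]
          for t in (-3*a+[0,0,-20],[0,0,-8],a*4+[0,0,6],a*4+[0,0,16]):
            P,R=dock2(tuple(t),lean,lam,b,psi,g); q,m=aik(P,R,PAR); M.append(m);Q.append(q)
            if m<.05: break
            D.append(min(clr(P,R,OB,H),clr(P,R,CAN,W)))
            if D[-1]<9: break
          else: o.append((min(M),min(D),psi,lam,lean,Q[-1],Q[0]))
    return o
if __name__=="__main__":
    for b in (38,41,44,47,50):
        for k in cands(b,g): print(b,[round(float(x),2) for x in k[:5]],k[5].round(2),k[6].round(2))
E
python3 p6.py
```

```text
4
38 [0.06, 11.55, -10.0, 105.0, 14.0] [ 0.05  0.45  2.3   3.89  0.71 -2.14] [ 0.03  0.55  2.32  3.78  0.81 -2.01]
38 [0.08, 11.33, 0.0, 90.0, 18.0] [-0.03  0.39  2.27  3.81  0.52 -2.33] [-0.05  0.49  2.3   3.66  0.62 -2.18]
38 [0.05, 10.58, 20.0, 240.0, 14.0] [-0.84  0.52  2.31  1.86  0.99 -1.06] [-0.82  0.63  2.33  1.96  1.02 -1.2 ]
38 [0.06, 20.96, 30.0, 210.0, 14.0] [-0.89  0.57  2.31  1.78  1.08 -1.29] [-0.87  0.67  2.32  1.86  1.1  -1.41]
38 [0.1, 18.65, 30.0, 225.0, 14.0] [-0.9   0.56  2.27  1.71  1.08 -1.17] [-0.88  0.66  2.28  1.78  1.09 -1.29]
38 [0.09, 19.88, 30.0, 225.0, 18.0] [-0.95  0.63  2.29  1.72  1.17 -1.25] [-0.93  0.74  2.29  1.78  1.19 -1.37]
38 [0.14, 11.04, 30.0, 240.0, 14.0] [-0.9   0.55  2.23  1.63  1.07 -1.03] [-0.88  0.64  2.24  1.71  1.07 -1.15]
38 [0.14, 10.66, 30.0, 240.0, 18.0] [-0.94  0.61  2.23  1.64  1.15 -1.08] [-0.93  0.7   2.24  1.7   1.15 -1.2 ]
38 [0.06, 12.88, 40.0, 180.0, 18.0] [-0.9   0.58  2.31  1.72  1.11 -1.52] [-0.89  0.69  2.31  1.78  1.13 -1.63]
38 [0.13, 9.16, 40.0, 195.0, 14.0] [-0.9   0.55  2.24  1.61  1.09 -1.3 ] [-0.89  0.65  2.25 
[... 10153 characters left out ...]
 0.53  2.3   1.85  0.87 -1.04]
50 [0.16, 10.06, 20.0, 240.0, 14.0] [-0.76  0.37  2.19  1.52  0.76 -0.59] [-0.74  0.46  2.22  1.66  0.75 -0.76]
50 [0.15, 10.53, 20.0, 240.0, 18.0] [-0.82  0.41  2.21  1.57  0.85 -0.67] [-0.8   0.51  2.23  1.69  0.84 -0.83]
50 [0.06, 18.11, 30.0, 195.0, 18.0] [-0.8   0.43  2.31  1.77  0.87 -1.2 ] [-0.78  0.54  2.32  1.89  0.89 -1.35]
50 [0.1, 18.95, 30.0, 210.0, 18.0] [-0.84  0.44  2.27  1.65  0.91 -1.06] [-0.82  0.55  2.28  1.76  0.92 -1.21]
50 [0.15, 16.8, 30.0, 225.0, 18.0] [-0.86  0.45  2.21  1.54  0.94 -0.9 ] [-0.84  0.55  2.23  1.63  0.93 -1.04]
50 [0.21, 10.39, 30.0, 240.0, 18.0] [-0.86  0.45  2.15  1.42  0.96 -0.72] [-0.84  0.54  2.17  1.51  0.94 -0.85]
```

```bash
cat > p7.py <<'E'
from plan import *
import pickle,sys,multiprocessing as mp
b,g,psi,lam,lean=44,98,30,225,18
a=np.array([np.cos(dd(lam)),np.sin(dd(lam)),0])
W=wandpts(b,g); H=np.concatenate([HAND,fpts(13)])
P1,R1=restpose(b,g,up=100); q1,m1=aik(P1,R1,PAR)
P2,R2=dock2(tuple(a*4+[0,0,18]),lean,lam,b,psi,g); q2,m2=aik(P2,R2,PAR)
c=C(H,obst(rest=False),15,jm=.04,pts2=W,mg2=12)
def run(s):
    try: p=rrt(c,q1,q2,seed=s,it=2000)
    except AssertionError as e: return str(e)
    return None if p is None else densify(p)
if __name__=="__main__":
    OB=boxes([0,0,0])+boxes([-39,230,0]); CAN=boxes([0,0,0])[2:]
    print("q1",q1.round(2),"q2",q2.round(2),c.d(q1),c.d(q2))
    for k in np.linspace(0,1,9):
        t=-3*a*(1-k)+[0,0,-21-2*k]; P,R=dock2(tuple(t),lean*(1-k),lam,b,psi*(1-k),g); q,m=aik(P,R,PAR)
        print("stand",round(k,2),q.round(2),round(m,2),round(clr(P,R,OB,H),1),round(clr(P,R,CAN,W),1))
    for z in (-23,-35,-50,-60):
        P,R=dock2((0,0,z),0,lam,b,0,g); q,m=aik(P,R,PAR); print("down",z,q.round(2),round(m,2),round(clr(P,R,OB,H),1))
    with mp.Pool(4) as po: r=po.map(run,range(8),chunksize=1)
    print([len(x) if isinstance(x,list) else x for x in r])
    r=[x for x in r if isinstance(x,list)]; best=min(r,key=len); pickle.dump(best,open("path7.pkl","wb"))
    for q in best: print(q.round(2),fk(q,PAR)[0].round(0),round(c.d(q),0))
E
time timeout 570 python3 p7.py
```

```text
q1 [ 0.39  0.39  1.6  -0.02  1.14  2.51] q2 [-0.91  0.53  2.25  1.64  1.05 -1.08] 85.02901963429805 4.059831278411565
stand 0.0 [-0.89  0.64  2.27  1.73  1.06 -1.22] 0.11 21.2 29.6
stand 0.12 [-0.84  0.6   2.29  1.81  0.99 -1.18] 0.09 20.9 25.1
stand 0.25 [-0.79  0.55  2.3   1.89  0.91 -1.15] 0.08 18.9 20.7
stand 0.38 [-0.73  0.51  2.31  1.98  0.82 -1.12] 0.07 17.3 16.6
stand 0.5 [-0.66  0.48  2.31  2.08  0.73 -1.09] 0.07 16.5 12.8
stand 0.62 [-0.58  0.44  2.31  2.19  0.63 -1.08] 0.07 15.0 9.9
stand 0.75 [-0.5   0.41  2.3   2.32  0.52 -1.09] 0.08 13.9 8.6
stand 0.88 [-0.42  0.39  2.28  2.49  0.41 -1.15] 0.1 13.9 8.7
stand 1.0 [-0.33  0.37  2.25  2.75  0.3  -1.31] 0.1 13.8 9.0
down -23 [-0.33  0.37  2.25  2.75  0.3  -1.31] 0.1 13.8
down -35 [-0.33  0.41  2.26  2.79  0.34 -1.35] 0.12 13.8
down -50 [-0.33  0.45  2.27  2.84  0.39 -1.4 ] 0.11 13.8
down -60 [-0.33  0.48  2.28  2.86  0.43 -1.43] 0.1 13.8
[29, 28, 34, 50, 34, 37, 30, 40]
[ 0.39  0.39  1.6  -0.02  1.14  2.51] [517. 284. 183.] 85.0
[ 0.39  0.39  1.6  -0.02  1.14  2.51] [517. 284. 183.] 85.0
[0.33 0.39 1.63 0.05 1.14 2.36] [509
[... 825 characters left out ...]
-0.58  0.45  2.03  1.01  1.12  0.25] [529.  76. 170.] 24.0
[-0.64  0.46  2.06  1.08  1.12  0.1 ] [536.  54. 175.] 21.0
[-0.7   0.47  2.09  1.14  1.12 -0.05] [543.  29. 179.] 24.0
[-0.76  0.47  2.11  1.2   1.12 -0.2 ] [549.   2. 183.] 21.0
[-0.82  0.48  2.14  1.27  1.12 -0.36] [553. -27. 187.] 4.0
[-0.89  0.49  2.16  1.33  1.12 -0.51] [555. -58. 191.] 7.0
[-0.89  0.5   2.19  1.41  1.11 -0.64] [563. -68. 191.] 6.0
[-0.9   0.51  2.21  1.48  1.09 -0.78] [570. -79. 190.] 7.0
[-0.9   0.52  2.23  1.55  1.07 -0.91] [574. -92. 188.] 9.0
[-0.91  0.53  2.25  1.62  1.05 -1.05] [ 577. -105.  185.] 5.0
[-0.91  0.53  2.25  1.64  1.05 -1.08] [ 578. -108.  184.] 4.0
real	0m24.058s
user	1m26.673s
sys	0m0.145s
```

```bash
cat > p8.py <<'E'
from plan import *
import pickle,multiprocessing as mp
b,g=44,98
H=np.concatenate([HAND,fpts(55)])
q0,_=aik(*getcmd(),PAR)
P2,R2=restpose(b,g); P2=P2-90*R2.as_matrix()[:,2]; q2,m2=aik(P2,R2,PAR)
c=C(H,obst(rest=True),20,jm=.04)
def run(s):
    try: p=rrt(c,q0,q2,seed=s,it=2000)
    except AssertionError as e: return str(e)
    return None if p is None else densify(p)
if __name__=="__main__":
    print(q0.round(2),q2.round(2),c.d(q0),c.d(q2),getcmd()[0])
    with mp.Pool(4) as po: r=po.map(run,range(8),chunksize=1)
    print([len(x) if isinstance(x,list) else x for x in r])
    r=[x for x in r if isinstance(x,list)]; best=min(r,key=len); pickle.dump(best,open("path8.pkl","wb"))
    for q in best: print(q.round(2),fk(q,PAR)[0].round(0),round(c.d(q),0))
    prow(best[1:],60)
E
timeout 570 python3 p8.py
```

```text
[-1.23  0.29  2.25  1.3   0.78 -0.72] [ 0.4   0.4   1.61 -0.02  1.12  2.51] 115.84039027453707 12.59986595486862 [ 442.01616278 -285.21075692  172.70326494]
[32, 27, 28, 47, 30, 30, 24, 29]
[-1.23  0.29  2.25  1.3   0.78 -0.72] [ 442. -285.  173.] 116.0
[-1.15  0.3   2.22  1.24  0.8  -0.56] [ 464. -254.  173.] 95.0
[-1.07  0.3   2.19  1.19  0.81 -0.41] [ 484. -222.  173.] 68.0
[-0.99  0.31  2.16  1.13  0.83 -0.25] [ 500. -189.  172.] 50.0
[-0.92  0.31  2.13  1.07  0.85 -0.1 ] [ 513. -155.  171.] 35.0
[-0.84  0.31  2.11  1.02  0.86  0.06] [ 523. -121.  170.] 23.0
[-0.76  0.32  2.08  0.96  0.88  0.21] [531. -88. 168.] 27.0
[-0.68  0.32  2.05  0.91  0.9   0.36] [536. -54. 167.] 25.0
[-0.61  0.33  2.02  0.85  0.91  0.52] [538. -22. 165.] 24.0
[-0.53  0.33  1.99  0.79  0.93  0.67] [539.   9. 164.] 17.0
[-0.45  0.34  1.96  0.74  0.95  0.83] [538.  40. 162.] 10.0
[-0.38  0.34  1.93  0.68  0.96  0.98] [536.  69. 161.] 3.0
[-0.3   0.34  1.9   0.63  0.98  1.14] [532.  97. 160.] 2.0
[-0.22  0.35  1.87  0.57  1.    1.29] [528. 124. 159.] 7.0
[-0.14  0.35  1.84  0.52  1.01  1.45] [523. 150. 159.]
[... 956 characters left out ...]
, -0.0075, 9.69, 20.66, 0.39]]
[[60, -0.0024, 0.0293, -0.0013, 0.05, 4.37, -0.51], [60, -0.0059, 0.0575, -0.0024, -0.49, 8.58, -1.28], [60, -0.0103, 0.0846, -0.0031, -1.58, 12.53, -2.34], [60, -0.0153, 0.1107, -0.0035, -3.14, 16.14, -3.72], [60, -0.0208, 0.136, -0.0033, -5.11, 19.32, -5.41]]
[[60, -0.0058, 0.0247, 0.0008, -2.46, 2.71, -1.73], [60, -0.0118, 0.0489, 0.0022, -5.2, 4.88, -3.71], [60, -0.0118, 0.0489, 0.0022, -5.2, 4.88, -3.71], [60, -0.0125, 0.063, 0.0017, -10.09, 5.67, -5.01], [60, -0.0106, 0.0779, 0.0038, -14.92, 5.37, -6.78]]
[[60, 0.0043, 0.0165, 0.0048, -4.71, -1.36, -1.83], [60, 0.0047, 0.0175, 0.0052, -4.99, -1.48, -1.95], [60, 0.009, 0.0309, 0.0105, -8.09, -3.17, -3.46]]
```

Call:
send_rows:
  steps:
    - [60,0.022,0.031,0,4.9,0.9,1.4]
    - [60,0.042,0.063,0,9.5,2.5,2.6]
    - [60,0.058,0.096,-0.001,14,4.7,3.6]
    - [60,0.071,0.13,-0.002,18.1,7.4,4.4]
    - [60,0.081,0.164,-0.003,21.7,10.6,4.9]

```text
time_s: 7.27
ee_pos: [523.9, -119.2, 169.6]
orientation: [0.345, -0.637, 0.685, -0.074]
ft_force: [0.2, -0.2, -0.2]
grip_width: 52.6
```

Call:
send_rows:
  steps:
    - [60,0.008,0.034,-0.001,3.1,3.7,0.6]
    - [60,0.013,0.067,-0.003,5.6,7.7,1]
    - [60,0.015,0.099,-0.004,7.6,11.9,1.1]
    - [60,0.016,0.131,-0.006,8.9,16.3,0.9]
    - [60,0.015,0.161,-0.007,9.7,20.7,0.4]

```text
time_s: 7.68
ee_pos: [538.1, 42.5, 162.3]
orientation: [0.267, -0.612, 0.738, 0.1]
ft_force: [0.4, 0.2, 0.5]
grip_width: 52.7
```

Run:
```python
from plan import *
app([0.081, 0.164, -0.003, 21.7, 10.6, 4.9],[0.015, 0.161, -0.007, 9.7, 20.7, 0.4]); chk()
```

```text
t 7.6833 dP [ 0.   2.7 -0.4] dR [0.1 0.2 0.1] F [0.4 0.2 0.5] w 52.7 q [-0.45  0.34  1.96  0.74  0.95  0.84] P [538.1  42.5 162.3]
```

Call:
send_rows:
  steps:
    - [60,-0.002,0.029,-0.001,0,4.4,-0.5]
    - [60,-0.006,0.058,-0.002,-0.5,8.6,-1.3]
    - [60,-0.01,0.085,-0.003,-1.6,12.5,-2.3]
    - [60,-0.015,0.111,-0.003,-3.1,16.1,-3.7]
    - [60,-0.021,0.136,-0.003,-5.1,19.3,-5.4]

```text
time_s: 8.1
ee_pos: [516.6, 178.3, 159.2]
orientation: [0.116, -0.563, 0.804, 0.155]
ft_force: [0.6, -0.2, -0.6]
grip_width: 52.3
```

Call:
send_rows:
  steps:
    - [60,-0.006,0.025,0.001,-2.5,2.7,-1.7]
    - [60,-0.012,0.049,0.002,-5.2,4.9,-3.7]
    - [60,-0.012,0.056,0.002,-7.6,5.3,-4.4]
    - [60,-0.012,0.063,0.002,-10.1,5.7,-5]
    - [60,-0.011,0.078,0.004,-14.9,5.4,-6.8]

```text
time_s: 8.52
ee_pos: [505.0, 254.0, 162.4]
orientation: [0.013, -0.517, 0.853, 0.067]
ft_force: [0.9, -0.0, -0.6]
grip_width: 52.7
```

Call:
send_rows:
  steps:
    - [60,0.004,0.017,0.005,-4.7,-1.4,-1.8]
    - [60,0.009,0.031,0.01,-8.1,-3.2,-3.5]
    - [60,0.009,0.031,0.01,-8.1,-3.2,-3.5]
    - [60,0.009,0.031,0.01,-8.1,-3.2,-3.5]
    - [60,0.009,0.031,0.01,-8.1,-3.2,-3.5]

```text
time_s: 8.93
ee_pos: [513.7, 285.1, 172.9]
orientation: [0.003, -0.493, 0.87, -0.007]
ft_force: [0.6, -0.5, 0.7]
grip_width: 52.6
```

Run:
```python
from plan import *
app([-0.021, 0.136, -0.003, -5.1, 19.3, -5.4],[-0.011, 0.078, 0.004, -14.9, 5.4, -6.8],[0.009, 0.031, 0.01, -8.1, -3.2, -3.5]); chk()
from h import *
import pickle
s=grab_frame("scene");save(s,"s6.png",(150,230,330,390),4.4)
t=grab_frame("top");save(t,"t6.png",(150,190,250,280),7)
pickle.dump(s,open("s6.pkl","wb"));pickle.dump(t,open("t6.pkl","wb"))
chk()
P,R=restpose(44,98); s=manip.read_state(); print("to grasp",P-getcmd()[0],(R*getcmd()[1].inv()).as_rotvec(degrees=True), P)
```

```text
t 8.9333 dP [-1.3  0.3 -0.8] dR [0.  0.2 0.2] F [ 0.6 -0.5  0.7] w 52.6 q [ 0.4   0.4   1.61 -0.01  1.12  2.51] P [513.7 285.1 172.9]
t 9.0333 dP [-0.7 -0.9 -0.5] dR [-0.   0.1  0. ] F [-0.9 -0.3  0.1] w 52.4 q [ 0.4   0.4   1.61 -0.01  1.12  2.51] P [514.4 283.9 173.2]
to grasp [  2.05797621  -1.02437589 -90.40558194] [ 0.00470623 -0.00951184  0.05999811] [517.07413899 283.76486719  83.297683  ]
```

View pics/s6.png

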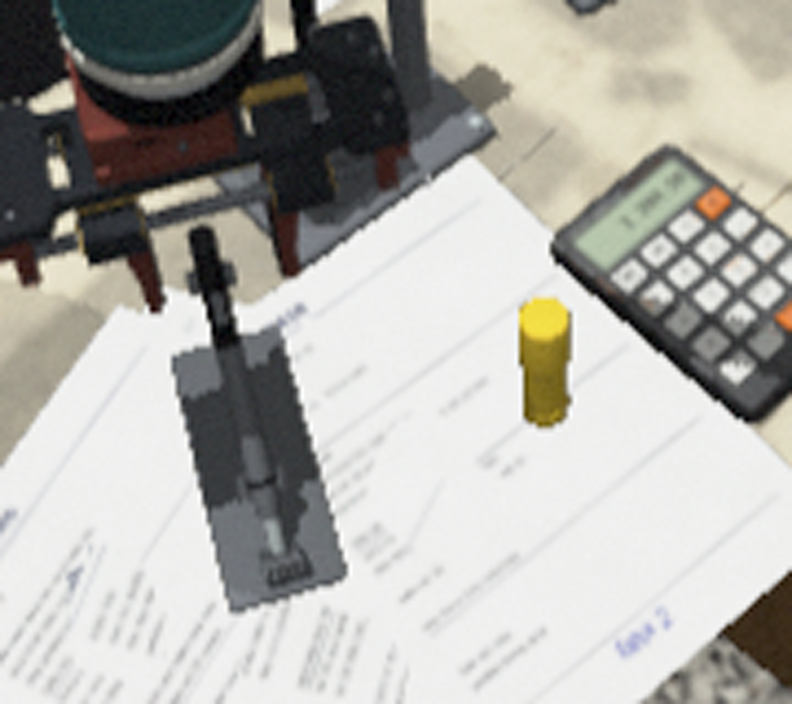

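View pics/t6.png

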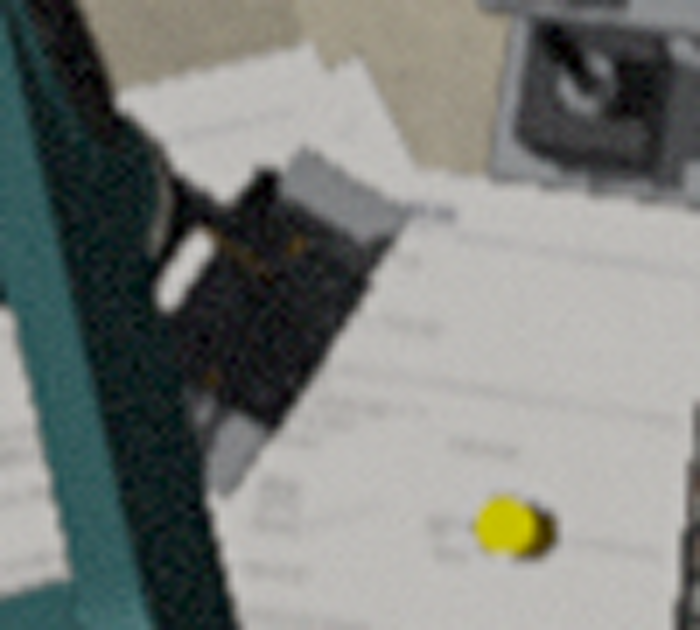

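Run:
```python
from plan import *
from h import *
import pickle
s=pickle.load(open("scene0.pkl","rb")); t=pickle.load(open("top0.pkl","rb"))
B=Ro.from_euler('y',45,degrees=True)
def wp(g,dx=0): return yawm(RY).apply(np.array([-55+dx,0,22])+B.apply([0,0,g]))+RO
for f,n,bias,off,sc in ((s,"s",[-1.6,3,0],(170,270),5.5),(t,"t",[3.2,.3,0],(150,190),7)):
    im=cv2.cvtColor(f["color"],cv2.COLOR_RGB2BGR); c=im[270:380,170:300] if n=="s" else im[190:280,150:250]
    c=cv2.resize(c,None,fx=sc,fy=sc,interpolation=cv2.INTER_CUBIC)
    for g in (0,19,27,82.5,165):
        p=w2px(f,wp(g)+bias); x,y=[(p[i]-off[i]+.5)*sc-.5 for i in (0,1)]
        cv2.circle(c,(int(x),int(y)),3,(0,0,255),-1); print(n,g,round(x),round(y))
    cv2.imwrite(f"pics/w_{n}.png",c)
```

```text
s 0 239 461
s 19 228 415
s 27 223 395
s 82.5 190 259
s 165 141 55
t 0 189 426
t 19 199 397
t 27 203 385
t 82.5 233 297
t 165 279 158
```

View pics/w_s.png

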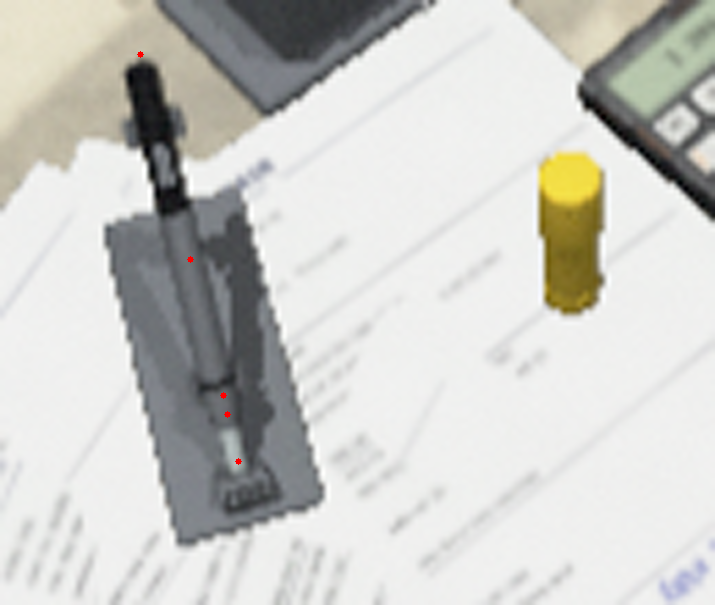

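View pics/w_t.png

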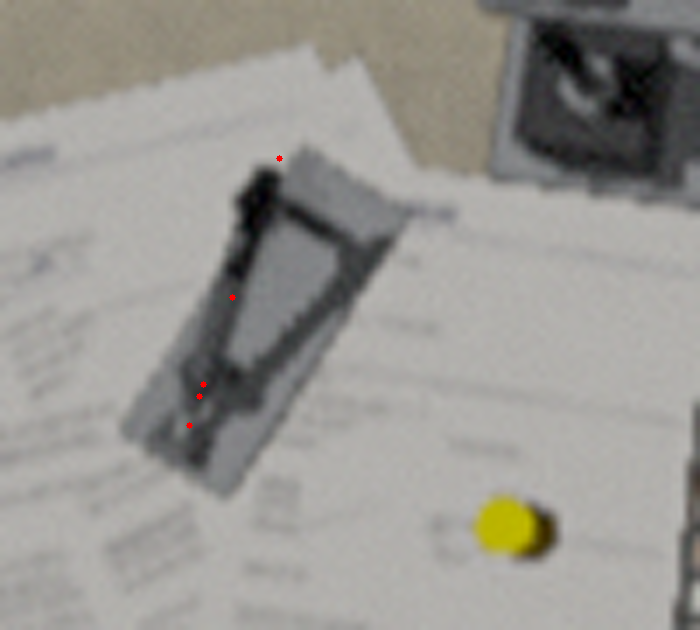

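Run:
```python
from plan import *
from h import *
import pickle
s=pickle.load(open("scene0.pkl","rb")); t=pickle.load(open("top0.pkl","rb"))
B=Ro.from_euler('y',45,degrees=True)
def wp(g,dx=0): return yawm(RY).apply(np.array([-55+dx,0,22])+B.apply([0,0,g]))+RO
out=[]
for dx in (-4,-7):
  for f,n,bias,off,sc,w in ((s,"s",[-1.6,3,0],(180,275),9,(180,275,230,365)),(t,"t",[3.2,.3,0],(160,205),9,(160,205,215,265))):
    im=cv2.cvtColor(f["color"],cv2.COLOR_RGB2BGR); c=im[w[1]:w[3],w[0]:w[2]]
    c=cv2.resize(c,None,fx=sc,fy=sc,interpolation=cv2.INTER_CUBIC)
    c=np.clip(c.astype(float)*1.5,0,255).astype(np.uint8)
    for g in (0,19,27,82.5,165):
        p=w2px(f,wp(g,dx)+bias); x,y=[(p[i]-off[i]+.5)*sc-.5 for i in (0,1)]
        cv2.circle(c,(int(x),int(y)),2,(0,0,255),-1)
    out.append(c)
def pad(c): 
    o=np.zeros((810,500,3),np.uint8); o[:min(810,c.shape[0]),:min(500,c.shape[1])]=c[:810,:500]; return o
for i,n in ((0,"s"),(1,"t")):
    im=np.hstack([pad(out[i]),pad(out[i+2])]); cv2.imwrite(f"pics/w2_{n}.png",cv2.resize(im,None,fx=.74,fy=.74,interpolation=cv2.INTER_AREA))
```

```text
(no output)
```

View pics/w2_s.png

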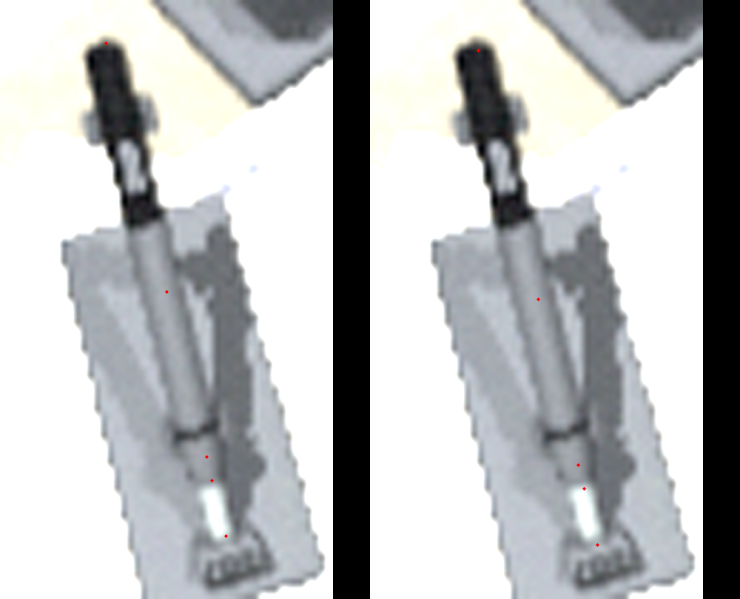

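View pics/w2_t.png

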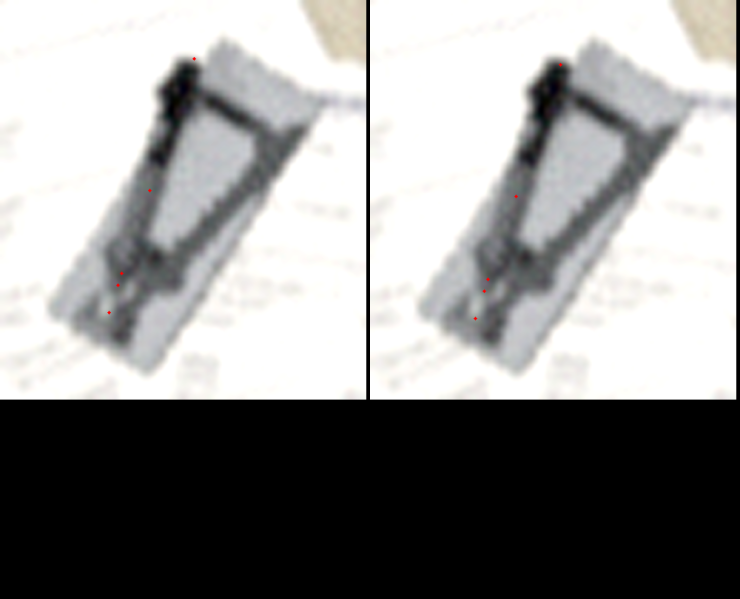

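Call:
send_rows:
  steps:
    - [60,-0.002,0.003,-0.02,0,0,0]
    - [60,-0.002,0.003,-0.045,0,0,0]
    - [60,-0.002,0.003,-0.07,0,0,0]
    - [60,-0.002,0.003,-0.09,0,0,0]
    - [60,-0.002,0.003,-0.09,0,0,0]

```text
time_s: 9.45
ee_pos: [510.2, 285.3, 80.2]
orientation: [0.0, -0.491, 0.871, -0.007]
ft_force: [-1.3, -0.8, -0.2]
grip_width: 52.5
```

Run:
```python
from plan import *
app([-.002,.003,-.09,0,0,0]); chk()
from h import *
import pickle
s=grab_frame("scene");save(s,"s7.png",(170,260,260,380),6)
t=grab_frame("top");save(t,"t7.png",(150,190,250,280),7)
chk()
```

```text
t 9.45 dP [-2.8 -2.5 -3.5] dR [-0.2  0.4 -0.1] F [-1.3 -0.8 -0.2] w 52.5 q [ 0.4   0.51  1.7  -0.02  0.93  2.53] P [510.2 285.3  80.2]
t 9.55 dP [-0.3 -1.   0. ] dR [-0.   0.1 -0.1] F [ 0.6 -0.2  1.3] w 52.8 q [ 0.4   0.51  1.69 -0.02  0.93  2.53] P [512.7 286.8  83.7]
```

View pics/s7.png

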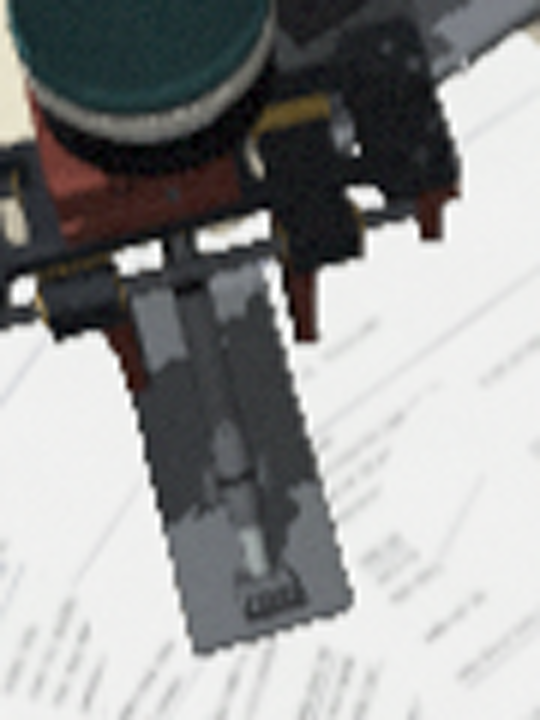

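The fingers at (135,385) and (310,340) straddle the wand axis at about (213,360), so I'll close with a 1 mm correction.

Call:
send_rows:
  steps:
    - [40,0.001,0.001,0,0,0,0]
    - [20,0.001,0.001,0,0,0,0]
    - [0,0.001,0.001,0,0,0,0]
    - [0,0.001,0.001,0,0,0,0]
    - [0,0.001,0.001,0,0,0,0]

```text
time_s: 9.97
ee_pos: [514.5, 289.6, 85.0]
orientation: [0.005, -0.492, 0.87, -0.008]
ft_force: [-0.1, -2.0, -0.3]
grip_width: 23.0
```

Call:
send_rows:
  steps:
    - [0,0,0,0,0,0,0]
    - [0,0,0,0,0,0,0]
    - [0,0,0,0,0,0,0]

```text
time_s: 10.22
ee_pos: [514.0, 289.3, 84.5]
orientation: [0.005, -0.492, 0.87, -0.008]
ft_force: [-1.4, -1.1, 3.4]
grip_width: 11.7
```

Run:
```python
from plan import *
app([.001,.001,0,0,0,0]); chk()
```

```text
t 10.2167 dP [0.  0.5 0.8] dR [-0.  -0.1  0.1] F [-1.4 -1.1  3.4] w 11.7 q [ 0.4   0.51  1.69 -0.02  0.93  2.53] P [514.  289.3  84.5]
```

Call:
send_rows:
  steps:
    - [0,0,0,0.01,0,0,0]
    - [0,0,0,0.025,0,0,0]
    - [0,0,0,0.05,0,0,0]
    - [0,0,0,0.075,0,0,0]
    - [0,0,0,0.1,0,0,0]

```text
time_s: 10.63
ee_pos: [513.7, 289.3, 185.6]
orientation: [0.004, -0.492, 0.87, -0.008]
ft_force: [0.5, 0.2, -0.4]
grip_width: 11.7
```

Run:
```python
from plan import *
app([0,0,.1,0,0,0]); chk()
from h import *
import pickle
s=grab_frame("scene");save(s,"s8.png",(170,220,290,380),5)
t=grab_frame("top");save(t,"t8.png",(150,190,250,280),7)
pickle.dump((s,manip.read_state()),open("s8.pkl","wb"))
chk()
```

```text
t 10.6333 dP [-0.3  0.5  1.9] dR [-0. -0.  0.] F [ 0.5  0.2 -0.4] w 11.7 q [ 0.4   0.39  1.6  -0.02  1.15  2.52] P [513.7 289.3 185.6]
t 10.7333 dP [2.9 1.9 5.4] dR [ 0.2 -0.5  0. ] F [ 0.2  0.1 -1.6] w 11.6 q [ 0.4   0.38  1.59 -0.02  1.15  2.52] P [516.9 290.7 189.1]
```

View pics/s8.png

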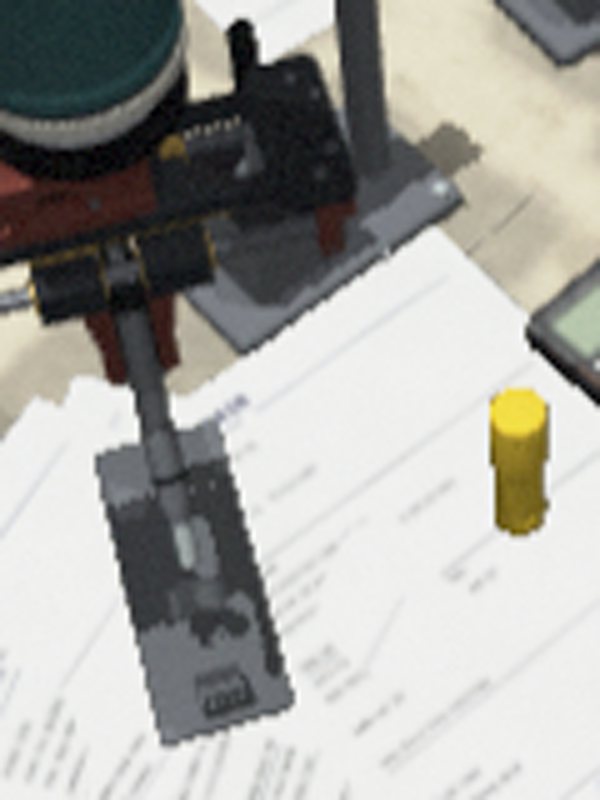

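Run:
```python
from plan import *
from h import *
import pickle
s,st=pickle.load(open("s8.pkl","rb"))
im=cv2.cvtColor(s["color"],cv2.COLOR_RGB2BGR)[295:350,180:225]; cv2.imwrite("pics/s8c.png",cv2.resize(np.clip(im*1.3,0,255).astype(np.uint8),None,fx=12,fy=12,interpolation=cv2.INTER_CUBIC))
o=st["orientation"]; R=Ro.from_quat([o[1],o[2],o[3],o[0]]); P=st["ee_pos"]; print(P)
# picture at first: scene grabbed at chk pose time (513.7,289.3,185.6)
P=np.array([513.7,289.3,185.6])
for b in (41,44,47):
  a=R.apply(tool(b).inv().apply([0,0,1])); gp=P-8*R.as_matrix()[:,2]
  for g in (94,98,102):
    print(b,g,[ [round(float(v),1) for v in w2px(s,gp-a*(g-k)+[-1.6,3,0])] for k in (0,19,27,)])
```

```text
[516.89559507 290.67866469 189.08515752]
41 94 [[206.6, 332.2], [204.3, 322.9], [203.4, 319.0]]
41 98 [[207.0, 334.1], [204.8, 324.8], [203.9, 320.9]]
41 102 [[207.5, 336.1], [205.3, 326.8], [204.3, 322.9]]
44 94 [[206.4, 331.5], [204.2, 322.4], [203.3, 318.6]]
44 98 [[206.8, 333.5], [204.7, 324.3], [203.8, 320.5]]
44 102 [[207.3, 335.4], [205.1, 326.3], [204.2, 322.4]]
47 94 [[206.2, 330.8], [204.0, 321.8], [203.2, 318.1]]
47 98 [[206.6, 332.7], [204.5, 323.7], [203.6, 320.0]]
47 102 [[207.0, 334.5], [204.9, 325.6], [204.0, 321.8]]
```

View pics/s8c.png

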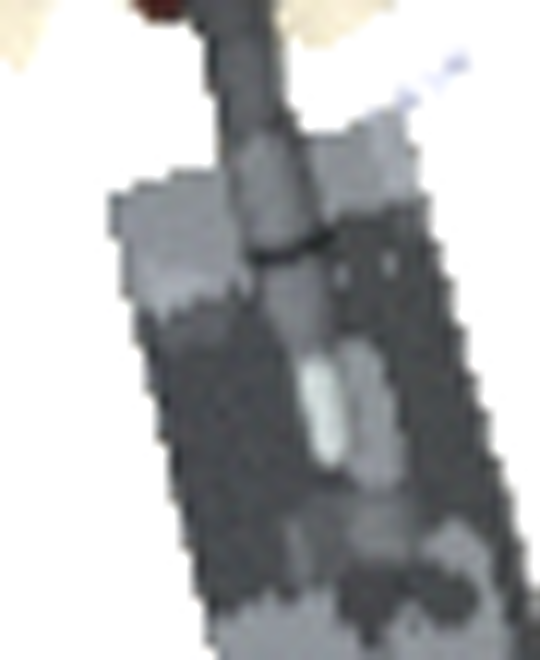

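Run:
```python
from plan import *
import pickle
D=pickle.load(open("path7.pkl","rb")); 
# drop duplicates
E=[D[0]]
for q in D[1:]:
    if np.abs(q-E[-1]).max()>.03: E.append(q)
print(len(E)); chk(); prow(E[1:],0)
```

```text
26
t 10.7333 dP [2.9 1.9 5.4] dR [ 0.2 -0.5  0. ] F [ 0.2  0.1 -1.6] w 11.6 q [ 0.4   0.38  1.59 -0.02  1.15  2.52] P [516.9 290.7 189.1]
[[0, -0.0047, -0.0231, -0.0116, 2.91, 2.75, 3.26], [0, -0.0121, -0.039, -0.0207, 6.31, 4.82, 6.34], [0, -0.0186, -0.0531, -0.0278, 10.09, 6.13, 9.27], [0, -0.0239, -0.0655, -0.033, 14.12, 6.64, 12.06], [0, -0.0278, -0.0768, -0.0364, 18.26, 6.3, 14.69]]
[[0, -0.0021, -0.0105, -0.0017, 4.38, -0.98, 2.06], [0, -0.0025, -0.0206, -0.0019, 8.68, -2.75, 3.83], [0, -0.0009, -0.0309, -0.0007, 12.77, -5.3, 5.31], [0, 0.0025, -0.0418, 0.0018, 16.52, -8.59, 6.53], [0, 0.0075, -0.0538, 0.0053, 19.81, -12.57, 7.49]]
[[0, 0.0065, -0.0134, 0.0045, 2.96, -4.46, 0.26], [0, 0.0128, -0.0278, 0.007, 5.29, -9.08, 0.7], [0, 0.0198, -0.0439, 0.0102, 7.04, -14.09, 0.82], [0, 0.0273, -0.0619, 0.0139, 8.14, -19.43, 0.65], [0, 0.035, -0.082, 0.0179, 8.52, -25.0, 0.23]]
[[0, 0.0074, -0.0223, 0.0042, -0.16, -5.62, -1.1], [0, 0.0142, -0.0469, 0.0085, -1.05, -11.25, -2.52], [0, 0.0199, -0.0738, 0.0128, -2.69, -16.78, -4.22], [0, 0.0241, -0.1029, 0.0168, -5.08, -22.11, -6.14], [0, 0.0263, -0.1341, 0.0206, -8.23, -27.13, -8.21]]
[[0, 0.0082, -0.0102, -0.0002, -3.75, -3.98, -0.82], [0, 0.0146, -0.0215, -0.0013, -7.71, -7.37, -1.71], [0, 0.0194, -0.0339, -0.0034, -11.96, -10.27, -2.66], [0, 0.0224, -0.0473, -0.0065, -16.47, -12.66, -3.59], [0, 0.0229, -0.0505, -0.0074, -17.56, -13.14, -3.8]]
```

Call:
send_rows:
  steps:
    - [0,-0.005,-0.023,-0.012,2.9,2.8,3.3]
    - [0,-0.012,-0.039,-0.021,6.3,4.8,6.3]
    - [0,-0.019,-0.053,-0.028,10.1,6.1,9.3]
    - [0,-0.024,-0.066,-0.033,14.1,6.6,12.1]
    - [0,-0.028,-0.077,-0.036,18.3,6.3,14.7]

```text
time_s: 11.15
ee_pos: [485.6, 211.7, 147.4]
orientation: [0.037, -0.592, 0.789, 0.159]
ft_force: [0.6, -0.2, -1.5]
grip_width: 11.5
```

Call:
send_rows:
  steps:
    - [0,-0.002,-0.011,-0.002,4.4,-1,2.1]
    - [0,-0.003,-0.021,-0.002,8.7,-2.8,3.8]
    - [0,-0.001,-0.031,-0.001,12.8,-5.3,5.3]
    - [0,0.003,-0.042,0.002,16.5,-8.6,6.5]
    - [0,0.008,-0.054,0.005,19.8,-12.6,7.5]

```text
time_s: 11.57
ee_pos: [494.3, 157.6, 152.9]
orientation: [0.214, -0.641, 0.702, 0.227]
ft_force: [0.2, 0.6, -0.5]
grip_width: 11.9
```

Run:
```python
from plan import *
app([-0.028, -0.077, -0.036, 18.3, 6.3, 14.7],[0.008, -0.054, 0.005, 19.8, -12.6, 7.5]); chk()
```

```text
t 11.5667 dP [ 0.3 -0.2  0.2] dR [ 0.2 -0.2  0. ] F [ 0.2  0.6 -0.5] w 11.9 q [-0.27  0.41  1.9   0.69  1.12  0.99] P [494.3 157.6 152.9]
```

Tracking is accurate, so I'll continue along the path.

Call:
send_rows:
  steps:
    - [0,0.006,-0.013,0.004,3,-4.5,0.3]
    - [0,0.013,-0.028,0.007,5.3,-9.1,0.7]
    - [0,0.02,-0.044,0.01,7,-14.1,0.8]
    - [0,0.027,-0.062,0.014,8.1,-19.4,0.7]
    - [0,0.035,-0.082,0.018,8.5,-25,0.2]

```text
time_s: 11.98
ee_pos: [529.3, 75.1, 170.9]
orientation: [-0.407, 0.658, -0.619, -0.133]
ft_force: [-0.1, 0.4, -0.6]
grip_width: 11.3
```

Call:
send_rows:
  steps:
    - [0,0.007,-0.022,0.004,-0.2,-5.6,-1.1]
    - [0,0.014,-0.047,0.009,-1.1,-11.3,-2.5]
    - [0,0.02,-0.074,0.013,-2.7,-16.8,-4.2]
    - [0,0.024,-0.103,0.017,-5.1,-22.1,-6.1]
    - [0,0.026,-0.134,0.021,-8.2,-27.1,-8.2]

```text
time_s: 12.4
ee_pos: [555.1, -59.5, 191.8]
orientation: [-0.5, 0.653, -0.561, 0.099]
ft_force: [0.5, -0.1, -0.3]
grip_width: 11.7
```

Call:
send_rows:
  steps:
    - [0,0.008,-0.01,0,-3.8,-4,-0.8]
    - [0,0.015,-0.021,-0.001,-7.7,-7.4,-1.7]
    - [0,0.019,-0.034,-0.003,-12,-10.3,-2.7]
    - [0,0.022,-0.047,-0.006,-16.5,-12.7,-3.6]
    - [0,0.023,-0.05,-0.007,-17.6,-13.1,-3.8]

```text
time_s: 12.82
ee_pos: [577.5, -108.6, 183.9]
orientation: [-0.45, 0.688, -0.501, 0.272]
ft_force: [-0.4, 0.6, -0.2]
grip_width: 11.5
```

Run:
```python
from plan import *
app([0.035, -0.082, 0.018, 8.5, -25, 0.2],[0.026, -0.134, 0.021, -8.2, -27.1, -8.2],[0.023, -0.05, -0.007, -17.6, -13.1, -3.8]); chk()
from h import *
import pickle
s=grab_frame("scene");t=grab_frame("top"); 
save(s,"s9.png",(230,100,390,240),5);save(t,"t9.png",(280,150,400,250),6.5)
chk(); pickle.dump((s,t,manip.read_state()),open("s9.pkl","wb"))
```

```text
t 12.8167 dP [-0.5 -0.4 -0.8] dR [-0.2 -0.  -0.1] F [-0.4  0.6 -0.2] w 11.5 q [-0.91  0.53  2.26  1.64  1.05 -1.08] P [ 577.5 -108.6  183.9]
t 12.9167 dP [-0.4  0.6 -0.3] dR [ 0.1  0.1 -0. ] F [ 0.3  1.4 -1.6] w 11.8 q [-0.91  0.53  2.25  1.64  1.05 -1.07] P [ 577.6 -107.6  184.4]
```

View pics/s9.png

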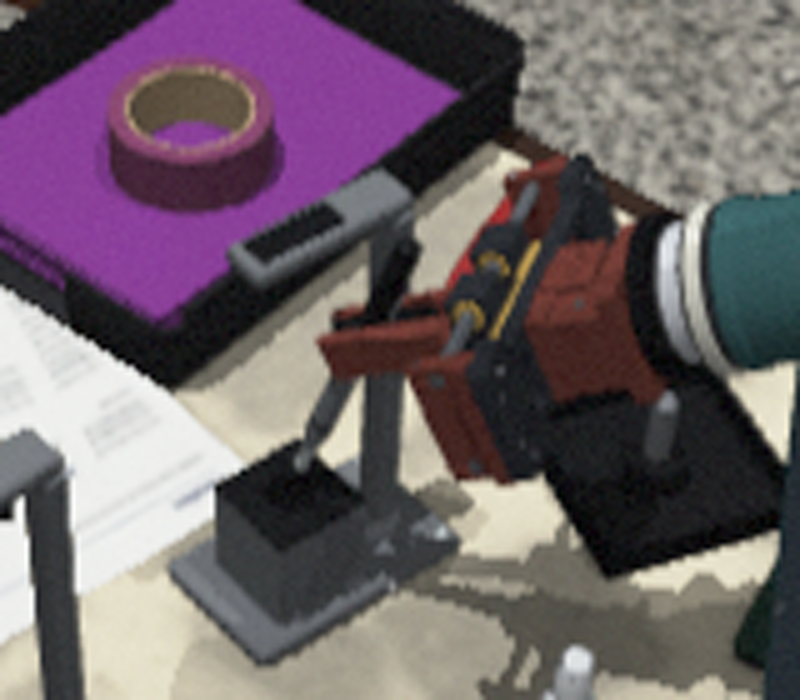

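View pics/t9.png

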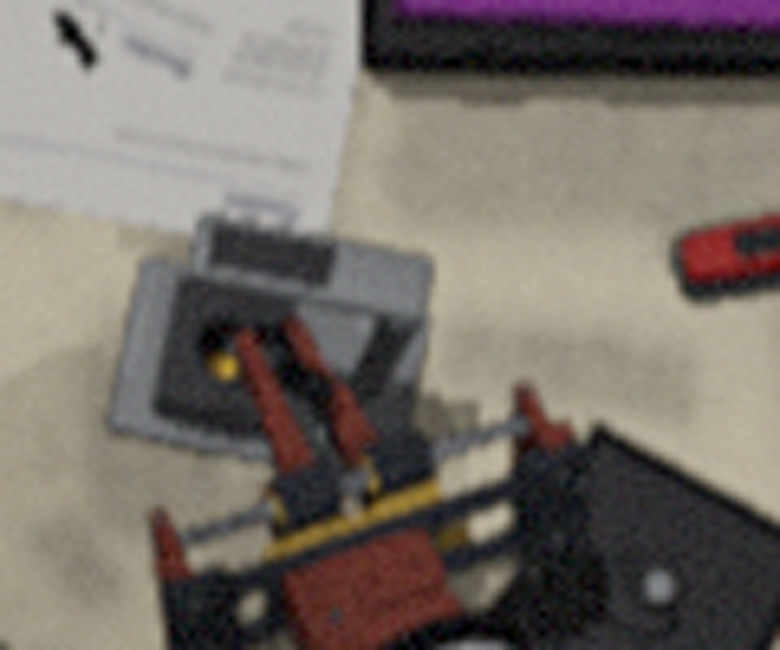

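The wand nose tip is at (302,467) in the scene crop, just over the housing top. I'll enlarge it to check the offset.

Run:
```python
from plan import *
from h import *
import pickle
s,t,st=pickle.load(open("s9.pkl","rb"))
o=st["orientation"]; R=Ro.from_quat([o[1],o[2],o[3],o[0]]); P=st["ee_pos"]; a=R.apply(tool(44).inv().apply([0,0,1])); gp=P-8*R.as_matrix()[:,2]
tip=gp-98*a; Y=yawm(DY); print("tip mouth frame",Y.inv().apply(tip-DO)-[0,0,76],"lean",np.degrees(np.arccos(a[2])), tip)
for f,n,bias,w,sc in ((s,"s",[-1.6,3,0],(270,180,315,225),14),(t,"t",[3.2,.3,0],(300,188,345,225),14)):
    im=cv2.cvtColor(f["color"],cv2.COLOR_RGB2BGR)[w[1]:w[3],w[0]:w[2]]; c=cv2.resize(np.clip(im.astype(float)*2.2,0,255).astype(np.uint8),None,fx=sc,fy=sc,interpolation=cv2.INTER_CUBIC)
    def dr(X,col):
        p=w2px(f,np.array(X)+bias); x,y=[(p[i]-w[i]+.5)*sc-.5 for i in (0,1)]; cv2.circle(c,(int(x),int(y)),3,col,-1); print(n,round(x),round(y))
    for g in (0,19,27): dr(tip+a*g,(0,0,255))
    for k in range(0,360,20): dr(DO+[12.5*np.cos(dd(k)),12.5*np.sin(dd(k)),76],(0,255,0)) if k%20==0 else 0
    cv2.imwrite(f"pics/v9{n}.png",c)
```

```text
tip mouth frame [-3.39944396 -2.17653038 18.75704262] lean 17.939993433581122 [595.6742507  -92.95315675  94.75704262]
s 276 195
s 310 129
s 324 101
s 203 227
s 191 242
s 186 259
s 190 276
s 201 291
s 219 302
s 241 309
s 265 309
s 287 303
s 305 293
s 317 278
s 321 261
s 317 244
s 306 229
s 288 217
s 266 211
s 243 211
s 221 216
t 220 218
t 239 227
t 248 231
t 210 156
t 189 159
t 171 169
t 157 184
t 150 204
t 150 224
t 157 244
t 170 260
t 188 270
t 208 274
t 229 271
t 247 261
t 261 245
t 268 226
t 269 205
t 262 186
t 248 170
t 230 159
```

View pics/v9s.png

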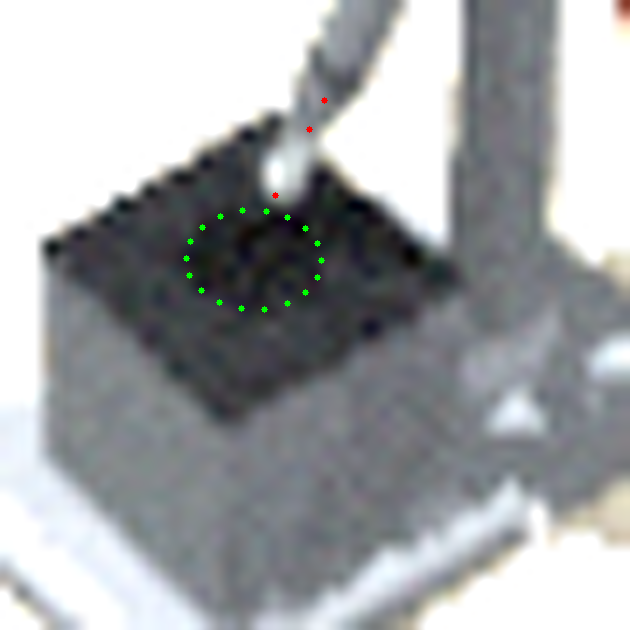

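View pics/v9t.png

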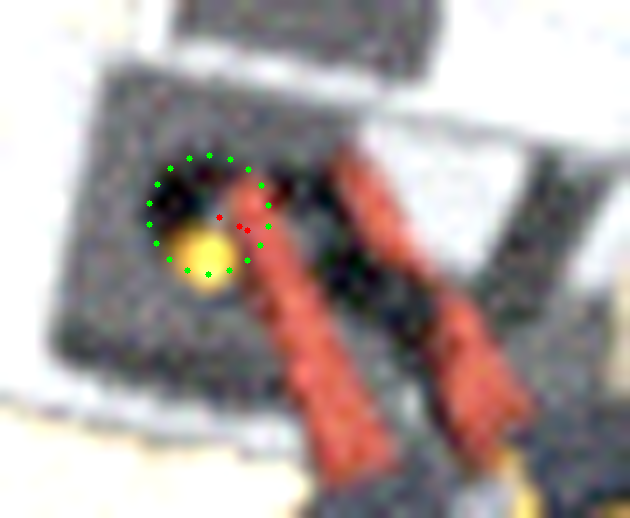

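```bash
cat > seq.py <<'E'
from plan import *
b,g,psi,lam,lean=44,98,30,225,18
a=np.array([np.cos(dd(lam)),np.sin(dd(lam)),0])
def ins(z): # tip depth at lean
    k=(18-z)/39; return dock2(tuple(a*(4-7*k)+[0,0,z]),lean,lam,b,psi,g)
def stand(k,z1=-24): return dock2(tuple(-3*a*(1-k)+[0,0,-21+(z1+21)*k]),lean*(1-k),lam,b,psi*(1-k),g)
def down(z): return dock2((0,0,z),0,lam,b,0,g)
E
python3 - <<'E'
from seq import *
prow([ins(z) for z in (12,6,0,-5,-9,-13,-17,-21,-21,-21)],0)
E
```

```text
[[0, 0.0008, 0.0006, -0.0071, 0.02, -0.04, -0.01], [0, 0.0017, 0.0012, -0.0131, 0.02, -0.04, -0.01], [0, 0.0025, 0.0018, -0.0191, 0.02, -0.04, -0.01], [0, 0.0033, 0.0023, -0.0241, 0.02, -0.04, -0.01], [0, 0.0039, 0.0027, -0.0281, 0.02, -0.04, -0.01]]
[[0, 0.0006, 0.0004, -0.004, 0.0, 0.0, 0.0], [0, 0.0012, 0.0008, -0.008, 0.0, 0.0, 0.0], [0, 0.0018, 0.0012, -0.012, 0.0, 0.0, 0.0], [0, 0.0018, 0.0012, -0.012, 0.0, 0.0, 0.0], [0, 0.0018, 0.0012, -0.012, 0.0, 0.0, 0.0]]
```

Call:
send_rows:
  steps:
    - [0,0.001,0.001,-0.007,0,0,0]
    - [0,0.002,0.001,-0.013,0,0,0]
    - [0,0.003,0.002,-0.019,0,0,0]
    - [0,0.003,0.002,-0.024,0,0,0]
    - [0,0.004,0.003,-0.028,0,0,0]

```text
time_s: 13.33
ee_pos: [582.1, -104.6, 156.5]
orientation: [-0.452, 0.688, -0.5, 0.27]
ft_force: [0.1, -0.4, -0.3]
grip_width: 11.3
```

Run:
```python
from plan import *
app([.004,.003,-.028,0,0,0]); chk()
from h import *
s=grab_frame("scene"); save(s,"s10.png",(265,130,325,230),7)
chk()
```

```text
t 13.3333 dP [ 0.1  0.6 -0.2] dR [ 0. -0.  0.] F [ 0.1 -0.4 -0.3] w 11.3 q [-0.89  0.6   2.26  1.7   1.05 -1.18] P [ 582.1 -104.6  156.5]
t 13.3833 dP [ 0.   0.8 -0.7] dR [0. 0. 0.] F [-0.8  0.1 -1.9] w 11.6 q [-0.89  0.6   2.26  1.7   1.05 -1.18] P [ 582.1 -104.4  156. ]
```

View pics/s10.png

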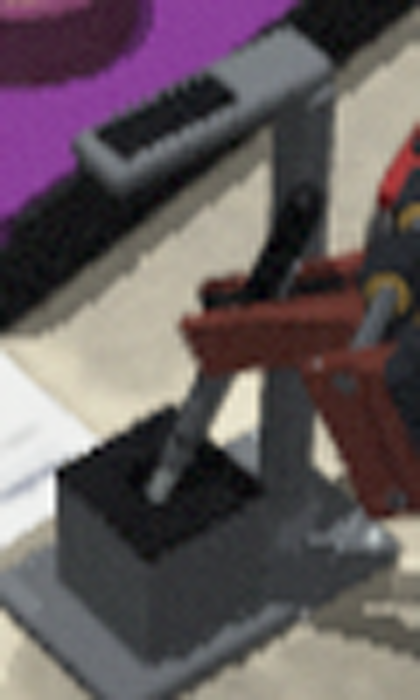

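Call:
send_rows:
  steps:
    - [0,0.001,0,-0.004,0,0,0]
    - [0,0.001,0,-0.008,0,0,0]
    - [0,0.002,0.001,-0.012,0,0,0]
    - [0,0.002,0.001,-0.012,0,0,0]
    - [0,0.002,0.001,-0.012,0,0,0]

```text
time_s: 13.8
ee_pos: [584.1, -103.5, 145.0]
orientation: [-0.452, 0.688, -0.5, 0.27]
ft_force: [-0.2, -0.5, -0.9]
grip_width: 11.6
```

Run:
```python
from seq import *
app([.002,.001,-.012,0,0,0]); chk()
prow([stand(k) for k in np.linspace(0,1,16)[1:]],0)
```

```text
t 13.8 dP [0.  0.7 0.3] dR [ 0. -0.  0.] F [-0.2 -0.5 -0.9] w 11.6 q [-0.89  0.64  2.27  1.73  1.06 -1.22] P [ 584.1 -103.5  145. ]
[[0, 0.0011, 0.0007, 0.0002, -0.18, 1.29, -1.92], [0, 0.0025, 0.0015, 0.0004, -0.41, 2.59, -3.84], [0, 0.004, 0.0023, 0.0006, -0.68, 3.87, -5.78], [0, 0.0054, 0.0031, 0.0007, -0.97, 5.12, -7.72], [0, 0.0069, 0.0039, 0.0008, -1.3, 6.35, -9.68]]
[[0, 0.0014, 0.0008, 0.0001, -0.36, 1.21, -1.96], [0, 0.0029, 0.0016, 0.0001, -0.76, 2.4, -3.93], [0, 0.0043, 0.0024, 0.0001, -1.19, 3.56, -5.91], [0, 0.0057, 0.0032, 0.0, -1.66, 4.69, -7.89], [0, 0.0072, 0.004, -0.0001, -2.15, 5.8, -9.88]]
[[0, 0.0014, 0.0008, -0.0001, -0.53, 1.09, -1.99], [0, 0.0028, 0.0016, -0.0003, -1.1, 2.16, -3.99], [0, 0.0042, 0.0024, -0.0005, -1.7, 3.2, -5.98], [0, 0.0056, 0.0032, -0.0007, -2.34, 4.21, -7.99], [0, 0.007, 0.004, -0.001, -3.0, 5.2, -9.99]]
```

Call:
send_rows:
  steps:
    - [0,0.001,0.001,0,-0.2,1.3,-1.9]
    - [0,0.0025,0.0015,0,-0.4,2.6,-3.8]
    - [0,0.004,0.002,0.0005,-0.7,3.9,-5.8]
    - [0,0.0055,0.003,0.0005,-1,5.1,-7.7]
    - [0,0.007,0.004,0.001,-1.3,6.4,-9.7]

```text
time_s: 14.22
ee_pos: [591.0, -99.8, 146.4]
orientation: [-0.39, 0.661, -0.579, 0.275]
ft_force: [1.3, 0.5, -0.9]
grip_width: 11.3
```

Call:
send_rows:
  steps:
    - [0,0.0015,0.001,0,-0.4,1.2,-2]
    - [0,0.003,0.0015,0,-0.8,2.4,-3.9]
    - [0,0.0045,0.0025,0,-1.2,3.6,-5.9]
    - [0,0.0055,0.003,0,-1.7,4.7,-7.9]
    - [0,0.007,0.004,0,-2.2,5.8,-9.9]

```text
time_s: 14.63
ee_pos: [597.8, -95.5, 146.6]
orientation: [0.323, -0.629, 0.647, -0.285]
ft_force: [0.2, -0.6, -0.2]
grip_width: 11.7
```

Run:
```python
from seq import *
app([0.007, 0.004, 0.001, -1.3, 6.4, -9.7],[0.007, 0.004, 0, -2.2, 5.8, -9.9]); chk()
prow([stand(k) for k in np.linspace(0,1,16)[11:]],0)
from h import *
s=grab_frame("scene"); save(s,"s11.png",(265,130,325,230),7)
```

```text
t 14.6333 dP [-0.2  0.7  0.9] dR [-0.  -0.  -0.1] F [ 0.2 -0.6 -0.2] w 11.7 q [-0.55  0.43  2.31  2.23  0.59 -1.08] P [597.8 -95.5 146.6]
[[0, 0.0014, 0.0006, -0.0004, -0.49, 1.04, -1.95], [0, 0.0029, 0.0014, -0.0006, -1.06, 2.1, -3.94], [0, 0.0043, 0.0022, -0.0008, -1.66, 3.14, -5.94], [0, 0.0057, 0.003, -0.001, -2.3, 4.16, -7.95], [0, 0.0071, 0.0038, -0.0013, -2.97, 5.15, -9.95]]
```

View pics/s11.png

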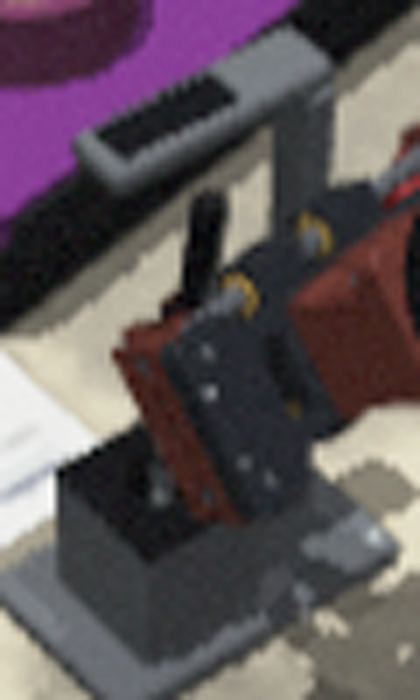

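Call:
send_rows:
  steps:
    - [0,0.0015,0.0005,-0.0005,-0.5,1,-2]
    - [0,0.003,0.0015,-0.0005,-1.1,2.1,-3.9]
    - [0,0.0045,0.002,-0.001,-1.7,3.1,-5.9]
    - [0,0.0055,0.003,-0.001,-2.3,4.2,-8]
    - [0,0.007,0.004,-0.0015,-3,5.2,-10]

```text
time_s: 15.1
ee_pos: [604.9, -91.6, 144.9]
orientation: [0.25, -0.591, 0.705, -0.3]
ft_force: [-0.3, -2.1, -0.3]
grip_width: 11.6
```

Run:
```python
from seq import *
app([0.007, 0.004, -0.0015, -3, 5.2, -10]); chk()
P,R=getcmd(); A=R.apply(tool(44).inv().apply([0,0,1])); print("lean",np.degrees(np.arccos(A[2])),A)
tip=P-8*R.as_matrix()[:,2]-98*A; print(yawm(DY).inv().apply(tip-DO)-[0,0,76])
prow([down(z) for z in (-30,-36,-42,-46,-50)],0)
from h import *
import pickle
s=grab_frame("scene"); save(s,"s12.png",(255,120,325,230),7)
t=grab_frame("top"); save(t,"t12.png",(290,170,370,240),8); pickle.dump((s,t,manip.read_state()),open("s12.pkl","wb"))
chk()
```

```text
t 15.1 dP [-0.1  0.6  0.7] dR [-0. -0. -0.] F [-0.3 -2.1 -0.3] w 11.6 q [-0.33  0.37  2.25  2.76  0.3  -1.32] P [604.9 -91.6 144.9]
lean 0.0638148526633522 [9.74899299e-04 5.38586252e-04 9.99999380e-01]
[ -0.16319444   0.11718091 -24.23442747]
[[0, 0.0001, -0.0002, -0.0058, 0.03, -0.06, 0.05], [0, 0.0001, -0.0002, -0.0118, 0.03, -0.06, 0.05], [0, 0.0001, -0.0002, -0.0178, 0.03, -0.06, 0.05], [0, 0.0001, -0.0002, -0.0218, 0.03, -0.06, 0.05], [0, 0.0001, -0.0002, -0.0258, 0.03, -0.06, 0.05]]
t 15.2 dP [0.9 1.4 1.4] dR [-0.  -0.2  0.1] F [-0.7 -0.  -1.4] w 11.4 q [-0.33  0.37  2.25  2.76  0.31 -1.32] P [605.9 -90.8 145.6]
```

View pics/s12.png

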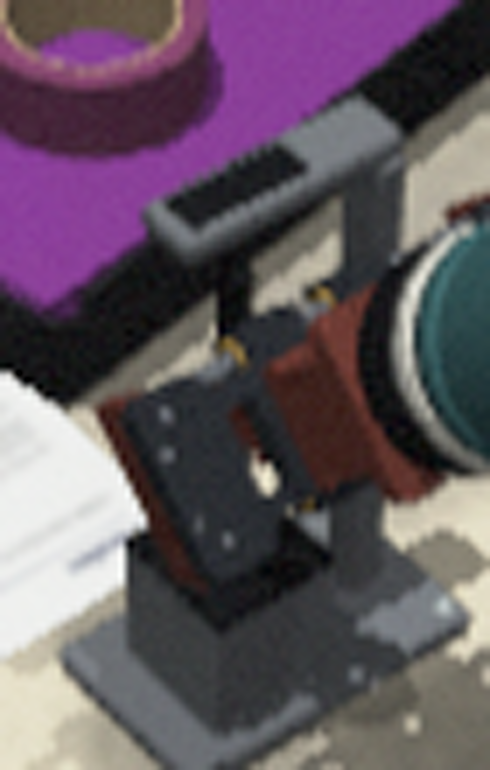

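View pics/t12.png

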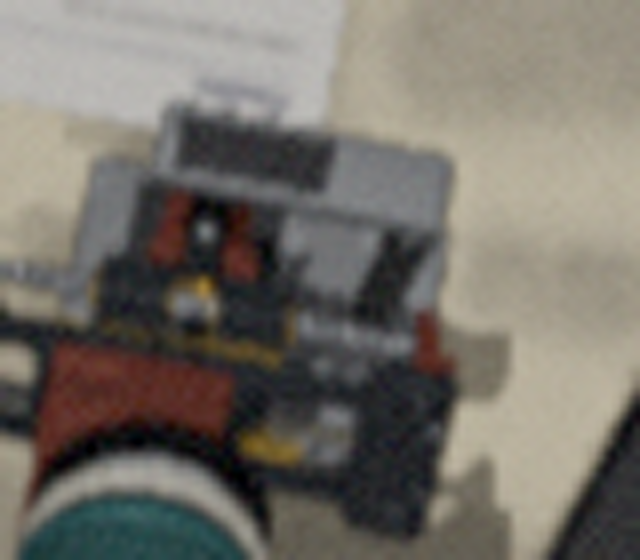

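Call:
send_rows:
  steps:
    - [0,-0.0005,-0.001,-0.005,0,0,0]
    - [0,-0.0005,-0.001,-0.01,0,0,0]
    - [0,-0.0005,-0.001,-0.015,0,0,0]
    - [0,-0.0005,-0.001,-0.02,0,0,0]
    - [0,-0.0005,-0.001,-0.023,0,0,0]

```text
time_s: 15.62
ee_pos: [603.9, -93.2, 120.3]
orientation: [0.25, -0.592, 0.706, -0.299]
ft_force: [0.2, 0.9, 0.5]
grip_width: 11.7
```

Run:
```python
from seq import *
app([-.0005,-.001,-.023,0,0,0]); chk()
P,R=getcmd(); from h import manip; s=manip.read_state(); 
A=R.apply(tool(44).inv().apply([0,0,1])); tip=s["ee_pos"]-8*R.as_matrix()[:,2]-98*A; print(yawm(DY).inv().apply(tip-DO)-[0,0,76])
```

```text
t 15.6167 dP [-0.6 -0.  -0.9] dR [0.  0.1 0. ] F [0.2 0.9 0.5] w 11.7 q [-0.34  0.44  2.27  2.83  0.38 -1.39] P [603.9 -93.2 120.3]
[ -1.07994002  -1.0635451  -48.15777166]
```

Call:
send_rows:
  steps:
    - [0,0.001,0.001,-0.002,0,0,0]
    - [0,0.001,0.001,-0.004,0,0,0]
    - [0,0.001,0.001,-0.006,0,0,0]
    - [0,0.001,0.001,-0.008,0,0,0]
    - [0,0.001,0.001,-0.008,0,0,0]

```text
time_s: 16.03
ee_pos: [605.5, -91.6, 113.4]
orientation: [0.251, -0.592, 0.705, -0.299]
ft_force: [-0.6, 0.2, -0.6]
grip_width: 11.6
```

Run:
```python
from seq import *
app([.001,.001,-.008,0,0,0]); chk()
P,R=getcmd(); from h import manip; s=manip.read_state(); 
A=R.apply(tool(44).inv().apply([0,0,1])); tip=s["ee_pos"]-8*R.as_matrix()[:,2]-98*A; print(yawm(DY).inv().apply(tip-DO)-[0,0,76])
```

```text
t 16.0333 dP [-0.   0.6  0.2] dR [-0. -0.  0.] F [-0.6  0.2 -0.6] w 11.6 q [-0.33  0.46  2.28  2.86  0.41 -1.42] P [605.5 -91.6 113.4]
[  0.19072612   0.82386265 -55.06461435]
```

No resistance yet. I'll keep lowering in 1 mm steps until it touches.

Call:
send_rows:
  steps:
    - [0,0,0,-0.001,0,0,0]
    - [0,0,0,-0.002,0,0,0]
    - [0,0,0,-0.003,0,0,0]
    - [0,0,0,-0.004,0,0,0]
    - [0,0,0,-0.004,0,0,0]

```text
time_s: 16.45
ee_pos: [605.6, -91.6, 109.6]
orientation: [0.251, -0.592, 0.705, -0.299]
ft_force: [-0.1, -0.2, -0.5]
grip_width: 11.4
```

Call:
send_rows:
  steps:
    - [0,0,0,-0.001,0,0,0]
    - [0,0,0,-0.001,0,0,0]

```text
time_s: 16.62
ee_pos: [605.7, -91.7, 108.8]
orientation: [0.251, -0.592, 0.705, -0.3]
ft_force: [-0.2, 0.5, 0.2]
grip_width: 11.5
```

Run:
```python
from seq import *
app([0,0,-.005,0,0,0]); chk()
P,R=getcmd(); from h import *
s=manip.read_state(); 
A=R.apply(tool(44).inv().apply([0,0,1])); tip=s["ee_pos"]-8*R.as_matrix()[:,2]-98*A; print(yawm(DY).inv().apply(tip-DO)-[0,0,76])
s=grab_frame("scene"); save(s,"s13.png",(255,120,325,230),7)
t=grab_frame("top"); save(t,"t13.png",(290,170,370,240),8)
```

```text
t 16.6167 dP [0.2 0.5 0.6] dR [-0.  -0.1  0. ] F [-0.2  0.5  0.2] w 11.5 q [-0.33  0.48  2.28  2.87  0.42 -1.43] P [605.7 -91.7 108.8]
[  0.44602358   0.70383077 -59.66011639]
```

View pics/s13.png

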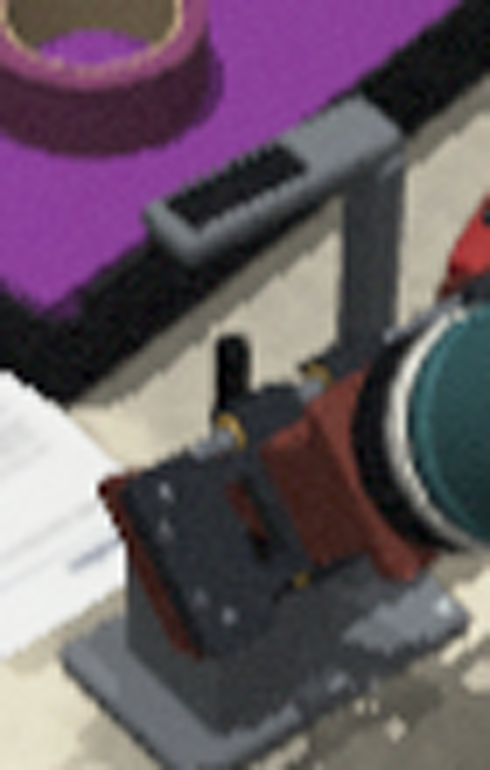

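Call:
send_rows:
  steps:
    - [0,0,0,-0.001,0,0,0]
    - [0,0,0,-0.001,0,0,0]
    - [0,0,0,-0.002,0,0,0]
    - [0,0,0,-0.002,0,0,0]

```text
time_s: 17.05
ee_pos: [607.2, -92.0, 108.6]
orientation: [0.252, -0.591, 0.704, -0.301]
ft_force: [-2.3, 1.0, 9.5]
grip_width: 11.9
```

Run:
```python
from seq import *
app([0,0,-.002,0,0,0]); chk()
```

```text
t 17.05 dP [1.7 0.2 2.4] dR [-0.1 -0.3  0. ] F [-2.3  1.   9.5] w 11.9 q [-0.33  0.48  2.28  2.87  0.43 -1.43] P [607.2 -92.  108.6]
```

The floor is reached: 9.5 N upward at an estimated depth of about 60 mm. I'll relieve the push and open.

Call:
send_rows:
  steps:
    - [0,0,0,0.0015,0,0,0]
    - [15,0,0,0.0015,0,0,0]
    - [22,0,0,0.0015,0,0,0]
    - [30,0,0,0.0015,0,0,0]
    - [38,0,0,0.0015,0,0,0]

```text
time_s: 17.47
ee_pos: [605.4, -91.7, 108.0]
orientation: [0.251, -0.592, 0.705, -0.299]
ft_force: [0.7, 0.5, -0.1]
grip_width: 29.0
```

Call:
send_rows:
  steps:
    - [38,0,0,0,0,0,0]
    - [38,0,0,0,0,0,0]
    - [38,0,0,0,0,0,0]

```text
time_s: 17.72
ee_pos: [605.5, -91.7, 108.1]
orientation: [0.251, -0.592, 0.705, -0.299]
ft_force: [0.7, 0.5, 0.6]
grip_width: 33.2
```

Run:
```python
from seq import *
app([0,0,.0015,0,0,0]); chk()
from h import *
s=grab_frame("scene"); save(s,"s14.png",(255,120,325,230),7)
t=grab_frame("top"); save(t,"t14.png",(290,170,370,240),8)
P,R=getcmd()
for k in (0,20,40,60,80):
    q,m=aik(P-k*R.as_matrix()[:,2],R,PAR); print(k,q.round(2),round(m,3))
print(-60*R.as_matrix()[:,2])
```

```text
t 17.7167 dP [0.  0.6 0.4] dR [-0. -0.  0.] F [0.7 0.5 0.6] w 33.2 q [-0.33  0.48  2.28  2.87  0.43 -1.43] P [605.5 -91.7 108.1]
0 [-0.33  0.48  2.28  2.87  0.43 -1.43] 0.101
20 [-0.34  0.43  2.3   2.84  0.4  -1.41] 0.078
40 [-0.35  0.38  2.32  2.8   0.38 -1.38] 0.058
60 [-0.35  0.33  2.34  2.76  0.35 -1.33] 0.04
80 [-0.36  0.28  2.36  2.69  0.31 -1.27] 0.025
[-42.45742158   7.554581    41.71685102]
```

View pics/s14.png

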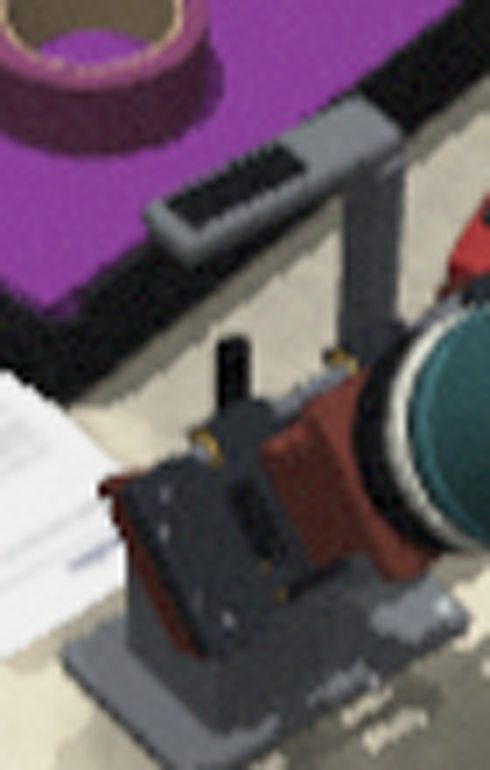

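View pics/t14.png

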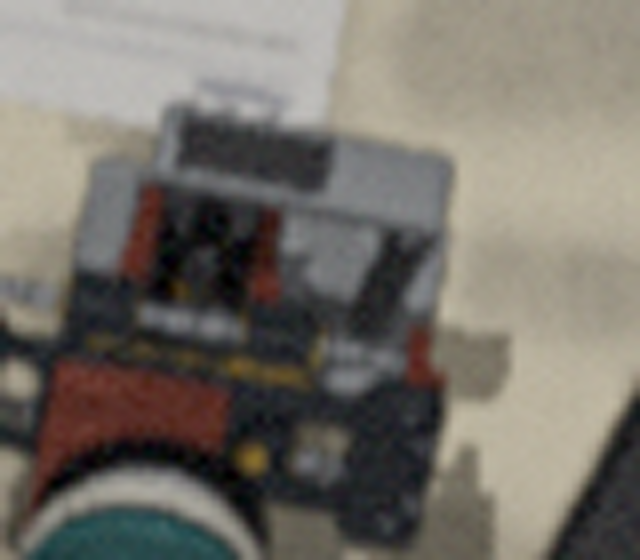

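Call:
send_rows:
  steps:
    - [38,-0.007,0.0013,0.007,0,0,0]
    - [38,-0.018,0.0032,0.018,0,0,0]
    - [38,-0.03,0.0053,0.0295,0,0,0]
    - [38,-0.042,0.0075,0.0415,0,0,0]
    - [38,-0.042,0.0075,0.0415,0,0,0]

```text
time_s: 18.23
ee_pos: [561.2, -83.5, 151.1]
orientation: [0.251, -0.592, 0.705, -0.3]
ft_force: [-0.1, 0.8, -1.0]
grip_width: 33.8
```

Run:
```python
from seq import *
app([-.042,.0075,.0415,0,0,0]); chk()
from h import *
import pickle
s=grab_frame("scene"); save(s,"s15.png",(230,110,420,270),4.2)
t=grab_frame("top"); save(t,"t15.png",(280,160,430,290),5)
chk(); pickle.dump((s,t),open("s15.pkl","wb"))
```

```text
t 18.2333 dP [-2.4  1.2  1.9] dR [-0. -0.  0.] F [-0.1  0.8 -1. ] w 33.8 q [-0.35  0.33  2.34  2.76  0.35 -1.33] P [561.2 -83.5 151.1]
t 18.3333 dP [-0.   0.5  1.4] dR [-0.1 -0.1  0. ] F [ 0.   0.5 -0. ] w 33.7 q [-0.35  0.33  2.34  2.76  0.35 -1.33] P [563.5 -84.3 150.6]
```

View pics/s15.png

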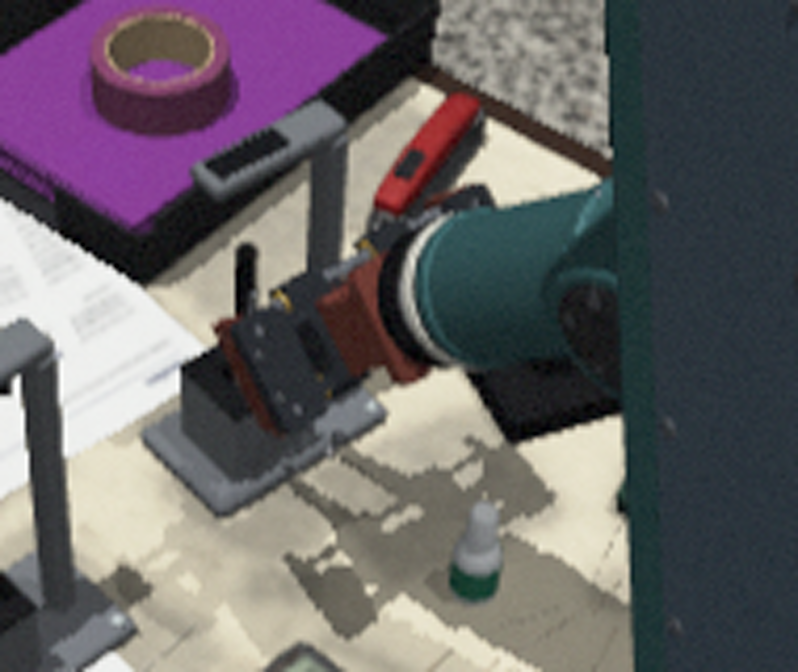

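View pics/t15.png

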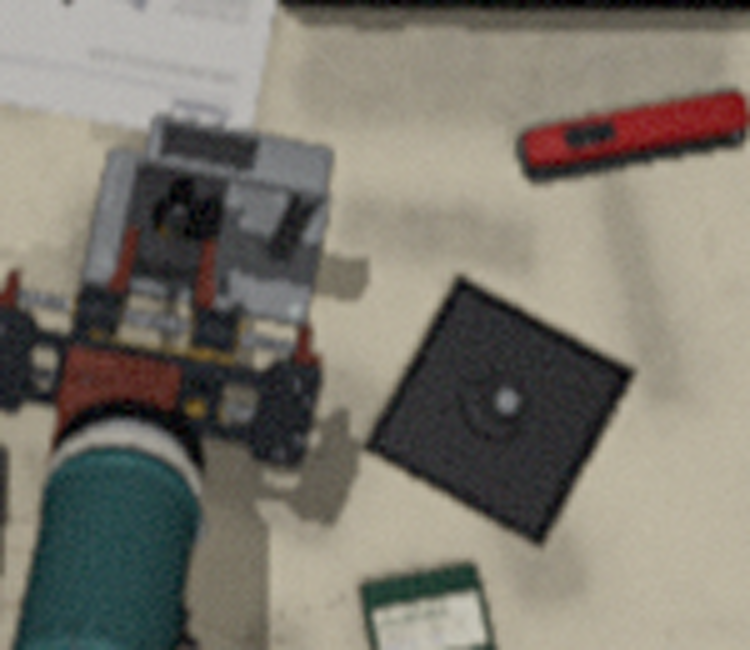

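Run:
```python
from h import *
import pickle
s,t=pickle.load(open("s15.pkl","rb"))
save(s,"s15c.png",(275,155,315,200),14); save(t,"t15c.png",(300,190,340,220),16)
for z in (181,):
    for X in ([599.4-1.6,-91.4+3,z],): print(w2px(s,X),[(w2px(s,X)[i]-(275,155)[i]+.5)*14 for i in(0,1)])
    X=[599.4+3.2,-91.1,z]; print([(w2px(t,X)[i]-(300,190)[i]+.5)*16 for i in(0,1)])
W=cloud(s); u,v=[int(round(x)) for x in w2px(s,[597.8,-88.4,181])]
print(W[v-4:v+8:2,u].round(0))
```

```text
[288.17524968 168.78954383] [np.float64(191.4534954642271), np.float64(200.05361366492036)]
[np.float64(261.330535566618), np.float64(111.79710744321847)]
[[ 729. -245.   -1.]
 [ 724. -240.   -2.]
 [ 599.  -89.  179.]
 [ 597.  -86.  176.]
 [ 596.  -86.  170.]
 [ 597.  -87.  162.]]
```

View pics/s15c.png

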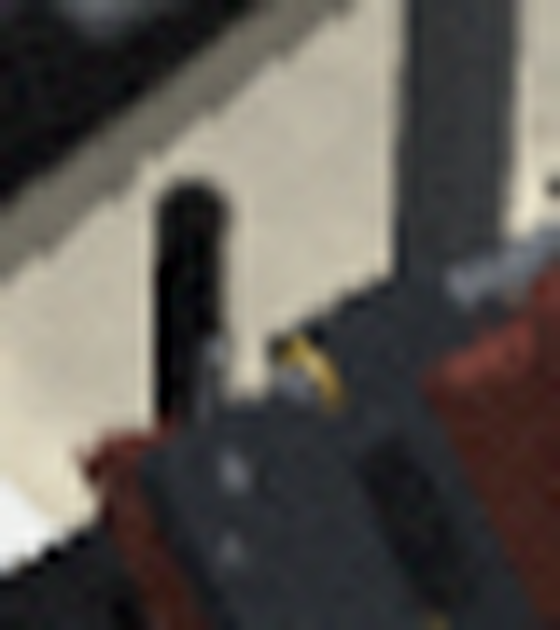

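View pics/t15c.png

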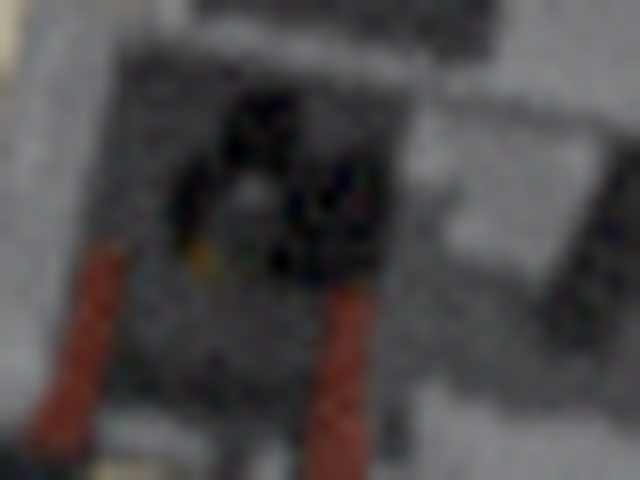

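The wand top sits at (192,195) in the scene crop and (263,113) in the top crop. Both match the predicted home position of the top at z = 181 mm on the bore axis. One last full look, then I'll hand in.

Run:
```python
from plan import *
from h import *
s=grab_frame("scene"); save(s,"s16.png",s=1.4); chk()
```

```text
t 18.3833 dP [0.5 0.3 1.1] dR [-0.  -0.1  0. ] F [ 0.3  0.6 -0.7] w 33.5 q [-0.35  0.33  2.34  2.76  0.35 -1.33] P [564.  -84.4 150.3]
```

View pics/s16.png

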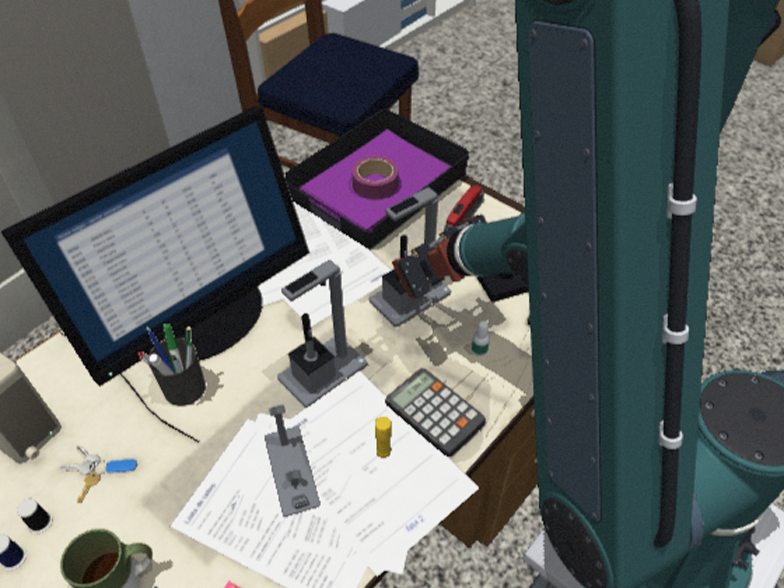

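The glue stick at (383,437) and the bottle at (481,337) are standing, the rest is empty, and the wand stands in the dock at (403,250).

```bash
python3 -c "
from plant import workorder
print(workorder.close_job())"
```

```text
the job is handed in; nothing more can be done
None
```

The job is handed in, at about 18.4 s of the 69 s allowed. The plug stands in the tray and the wand stands in the free dock. No verdict was reported.

- **Plug:** I pulled it from the dock under the canopy and set it down. Pictures show it standing free near the tray's centre.
- **Wand:** I lifted it off the rest and put its nose into the mouth at about an 18° slant, to an estimated depth of 21 mm. I then stood it up under the canopy and lowered it until the floor pushed back at about 9.5 N, and let go.
- **Slant direction:** the top leaned toward the front and the mast side, not toward +y, because the arm's joint limits ruled out the +y lean.

**Last checks:**
- **Depth:** the tip was about 60 mm below the mouth at contact, worked out from the arm pose.
- **Wand top:** both cameras show it within about 2 mm of the predicted home position (z = 181 mm on the bore axis). The depth reading there was about 179 mm.
- **Arm:** it is backed off 60 mm, and the wrist force reads about 1 N or less, which is noise level.
- **Bystanders:** the glue stick and the bottle still stand.

**Disagreements:**
- **Cameras:** they differed by up to about 5 mm, so I corrected both against the plug at the spot where I released it.
- **Wand on the rest:** it lay about 6 mm from where the base's centre predicted, and I corrected for that before gripping.

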